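# Close and stack the flux boxes, then shut the fume extraction

### The job

The soldering is finished: close every open box on the bench with its own matching lid, pressed home flat, and only when all of them are covered turn the fume-extraction damper lever a quarter turn to fully shut. Stack the closed boxes squarely in one centred pile on the longest box, wherever that stands, each box longer than the one above it. A lid whose box is not here is a spare and can stay on the bench; do not shift the drone, the bit case or the power bank.

Things in the scene. Friction and masses are not known exactly. Their poses are not given: they have to be found in the camera images.
- box_xl: Open-topped die-cast aluminium box, 130 long x 64 wide x 30 high (mm), walls and floor 5 thick, mouth 120 x 54; a cake of rosin or a cleaning pad is fixed low inside. Origin: centre of its underside; x along its length, y across, z up. The longest box, always there: the foot of the pile.
- lid_xl: Flat aluminium lid of the 130 mm box, always there: a plate 129 x 63 x 8 with a locating step 115.5 x 49.5 x 5 under it (13 high in all) that drops into the box's mouth with 2 mm of play all round. Lies step-down on the bench. Origin: centre of the step's underside; x along its length, y across, z up; fits either way round.
- seat_xl (a point): Where the origin of the 130 mm box's own lid lies when seated: on the box's axis, 25 mm above its underside; the plate then rests on the rim, and the closed box is 38 high, flat on top, sides flush: gripped across the width with fingertips low, box and lid rise together. Moves with the box; None if absent.
- box_l: Open-topped die-cast aluminium box, 110 long x 64 wide x 30 high (mm), walls and floor 5 thick, mouth 100 x 54; a cake of rosin or a cleaning pad is fixed low inside. Origin: centre of its underside; x along its length, y across, z up. May be absent (None).
- lid_l: Flat aluminium lid of the 110 mm box, always there: a plate 109 x 63 x 8 with a locating step 95.5 x 49.5 x 5 under it (13 high in all) that drops into the box's mouth with 2 mm of play all round. Lies step-down on the bench. Origin: centre of the step's underside; x along its length, y across, z up; fits either way round.
- seat_l (a point): Where the origin of the 110 mm box's own lid lies when seated: on the box's axis, 25 mm above its underside; the plate then rests on the rim, and the closed box is 38 high, flat on top, sides flush: gripped across the width with fingertips low, box and lid rise together. Moves with the box; None if absent.
- box_m: Open-topped die-cast aluminium box, 90 long x 64 wide x 30 high (mm), walls and floor 5 thick, mouth 80 x 54; a cake of rosin or a cleaning pad is fixed low inside. Origin: centre of its underside; x along its length, y across, z up. May be absent (None).
- lid_m: Flat aluminium lid of the 90 mm box, always there: a plate 89 x 63 x 8 with a locating step 75.5 x 49.5 x 5 under it (13 high in all) that drops into the box's mouth with 2 mm of play all round. Lies step-down on the bench. Origin: centre of the step's underside; x along its length, y across, z up; fits either way round.
- seat_m (a point): Where the origin of the 90 mm box's own lid lies when seated: on the box's axis, 25 mm above its underside; the plate then rests on the rim, and the closed box is 38 high, flat on top, sides flush: gripped across the width with fingertips low, box and lid rise together. Moves with the box; None if absent.
- box_s: Open-topped die-cast aluminium box, 70 long x 64 wide x 30 high (mm), walls and floor 5 thick, mouth 60 x 54; a cake of rosin or a cleaning pad is fixed low inside. Origin: centre of its underside; x along its length, y across, z up. May be absent (None).
- lid_s: Flat aluminium lid of the 70 mm box, always there: a plate 69 x 63 x 8 with a locating step 55.5 x 49.5 x 5 under it (13 high in all) that drops into the box's mouth with 2 mm of play all round. Lies step-down on the bench. Origin: centre of the step's underside; x along its length, y across, z up; fits either way round.
- seat_s (a point): Where the origin of the 70 mm box's own lid lies when seated: on the box's axis, 25 mm above its underside; the plate then rests on the rim, and the closed box is 38 high, flat on top, sides flush: gripped across the width with fingertips low, box and lid rise together. Moves with the box; None if absent.
- duct: Grey fume-extraction pipe, 75 in diameter, fixed on the bench at the robot's right; axis level, 66 above the bench (pipe top 104), ending in a black capture hood of 120 diameter (84 to 126 mm along y). Origin: on the bench under the damper's spindle. y points along the pipe to the hood, x away from the robot, level and square to the pipe, z up.
- damper (a joint): Angle of the quarter-turn damper lever above the pipe, about the vertical spindle over the duct's origin. 1.571: fully open, lever in line with the pipe, pointing along the duct's y to the hood. 0: fully shut, lever square across the pipe, pointing along the duct's x. Stops at both ends. Stiff (0.12 N m, 2 N at the grip); stays where it is left.
- lever_grip (a point): Middle of the lever's black grip, 68 mm out from the spindle and 129 above the bench. The lever is a level bar reaching 95 from the spindle, 10 thick (the grip looks 14 thick), from 120 to 138 above the bench, so 16 clear of the pipe. x points outward along the lever.
- drone: Bystander: quadcopter frame, 200 x 200 x 57, with four yellow motors, at the left. Origin: under its centre.
- bit_case: Bystander: flat driver-bit case, 90 x 190 x 25, far side of the bench. Origin: under its centre.
- power_bank: Bystander: black power bank, 75 x 160 x 22, far right. Origin: under its centre.
Not all that is in view belongs to the job. Leave any brown look-alike of the lid_m alone.

How it is judged:
By the outcome, as a careful person would: the job done as asked, in the order asked, and still so for the second after the job is handed in, with the robot touching nothing.
Of box_l, box_m, box_s only 2 to 3 are there at a start; the rules pass over those that are not, and their reading is None.
At some moment in a run one of lid_xl, lid_l, lid_m, lid_s, box_xl, box_l, box_m, box_s may be knocked a few centimetres aside while the robot is not near it.
It also fails if it takes over 210 s, if anything falls off the work surface, if the arm or the gripper's body presses on something with over 40 N, if the wrist force passes 120 N, or if a joint passes its speed limit or range.

### The arm

A 7-joint arm with a two-finger parallel gripper is mounted at the origin on the work surface. World frame = base frame: x ahead of the robot, y to its left, z up, the work surface at z = 0. Lengths are in m, angles in rad, forces in N, time in s.
With the tool pointing down it reaches from about 0.425 to 0.875 m from the base axis. Payload 4.7 kg.
Tool frame: the origin (TCP) lies on the centre line of the jaws, within the pads' length; the fingertips stand 8 mm ahead of it and the grasp point (between the pads) lies 11 mm behind it; z points along the fingers, y is the direction in which the jaws open and shut (so a half turn about z gives the same grasp; the last joint's range is limited). The gripper opens to 87 mm and grips with 3 to 60 N. Pads are 19 mm wide; open, the fingers measure 117 mm over their backs; the gripper's body (75 mm by 190 mm) begins 51 mm behind the grasp point.
Start: joints at [-1.312, 0.321, -0.07, 1.45, 0.023, 1.371, -0.057], TCP at [0.158, 0.631, 0.203] pointing down, gripper open.
Joint ranges: [-2.86, 2.86], [-0.3, 2.09], [-1.38, 1.24], [0.06, 2.45], [-1.56, 4.7], [0.09, 2.05], [-2.69, 2.69]. Speed limits (rad/s): [2.57, 2.57, 3.14, 3.14, 3.14, 3.14, 3.14].

### API

Orientations are given as a rotation vector (axis times angle).
In Python, from bench import status, optics, order gives the robot as it stands.
- The arm moves only by the tool step_arm, never from a script. Its argument "rows" is a list of rows, each a list of 3 entries, a list of its own where there are three numbers: the turn, a rotation vector about the tool's x, y, z in degrees, then the shift along the tool's x, y, z in mm, then the finger opening in mm, from 0 to 87. A call has 1 to 12 rows; each row shifts and turns the pose as measured when the row begins, along the tool's axes as they then stand; what a row does not reach is not made up. A row lasts 1/12 s, in which the tool goes at most 41.7 mm and 7.16 degrees, less where a joint would pass 70% of its speed; a pose out of reach is approached as far as the arm can. A call is refused whole if a number of a shift passes 41.7 or a number of a turn 7.16, either way. A call with a gripper value outside its range is refused whole. The fingers move at their own pace and stop on an object; "grip_force" is the grip in N (left out, the last holds). Time passes only in rows, so rows that do not move let the fingers close. It gives the time, the measured TCP pose, the force and the opening at its end, in the units of the state.
- status.get_state(): the state, without advancing time (a new reading comes with each control period).
- optics.get_image(name): name is "scene" or "side" or "wrist"; returns a dict with "frame" (400x640x3 uint8, red, green, blue), "range_z" (400x640 float32, m along the optical axis (not along the pixel's ray), 0 where there is no reading), "K" (3x3 intrinsics, pixels), "k1" (the pictures are not rectified: a ray, as slopes to the right and down, at radius r is drawn at 1 + k1 r^2 times it, then the intrinsics apply), "R" (3x3) and "t" (3): a world point X has camera coordinates R X + t. Camera axes: x right, y down, z forward; pixel columns grow to the right and rows downward; lengths in m; the calibration is good to about 2 mm. A picture is of the moment at which its call begins.
- order.close_job(): hands the job in, once; it reports no verdict.
The state is a dict: "time": time; "joint_positions": joint angles; "qd": joint speeds; "joint_torque": joint torques, N m; "position": TCP position; "tool_rot": TCP orientation; "ft_force": force on the tool from outside, world axes, zero at the start; "torque": the same for the moment, N m; "grip_width": opening from 0.0 (shut) to 1.0 (fully open).
Only numpy, scipy, OpenCV 4.12 (cv2) and the standard library are available. Lean on these libraries where they do the work, as an engineer would, in place of code of your own. Each camera call takes 0.05 s, during which the arm holds its last target.

## Working session

There is one attempt and no reset: what is moved stays moved. The work goes in short steps, Python scripts to look and compute and a tool call to move; the robot and the scene stay as the last step left them, time stands still between calls to the robot, and variables do not carry over. Pictures are saved under pics/ and viewed, and the job is handed in when it is done.

Besides the shell and the picture viewer there is one more tool, called after "Emit:" in YAML: its name, and indented under it one key for each argument. step_arm: Moves the arm, as the interface text tells. Its arguments: {"type":"object","properties":{"rows":{"type":"array"},"grip_force":{"type":"number"}},"required":["rows"]}

```bash
ls; mkdir -p pics; cat > h.py <<'E'
import numpy as np, cv2
from bench import status, optics, order
def snap(name,fn=None):
    im=optics.get_image(name)
    if fn: cv2.imwrite('pics/'+fn,im['frame'][:,:,::-1])
    return im
E
python3 - <<'E'
from h import *
s=status.get_state(); print(s)
for n in ['scene','side','wrist']:
    im=snap(n,n+'0.png'); print(n,im['K'].tolist(),im['k1'],np.round(im['R'],3).tolist(),im['t'])
E
```

```text
pics
{'time': 0.0, 'joint_positions': array([-1.31188309,  0.32179466, -0.07007006,  1.45169377,  0.02261973,
        1.37080849, -0.0568796 ]), 'qd': array([ 0.0005549 , -0.00111628, -0.00051468, -0.00127605,  0.00149469,
       -0.00223712,  0.0001382 ]), 'joint_torque': array([ 9.40678115e-05, -4.91308486e+01, -4.03863313e-01, -3.12518513e+01,
       -6.39512180e-02,  4.43314039e-02,  1.90667220e-04]), 'position': array([0.15746475, 0.63001586, 0.20187044]), 'tool_rot': array([-3.83513968e-01, -3.11798342e+00,  3.00722908e-03]), 'ft_force': array([0.42220412, 0.09418812, 0.03926766]), 'torque': array([ 0.00541212,  0.02583011, -0.01904662]), 'grip_width': 0.9996427949312018}
scene [[393.6950203690723, 0.0, 321.45178740437785], [0.0, 393.6950203690723, 202.6223234356585], [0.0, 0.0, 1.0]] -0.09190021836864963 [[0.875, 0.484, 0.02], [0.331, -0.568, -0.754], [-0.353, 0.666, -0.657]] [-0.52446302 -0.07201398  1.37127638]
side [[472.0460789323839, 0.0, 324.57598812940745], [0.0, 472.0460789323839, 193.70931016736344], [0.0, 0.0, 1.0]] -0.09741079808707859 [[-0.998, -0.067, -0.009], [-0.029, 0.55, -0.835], [0.061, -0.832, -0.551]] [0.56654706 0.06072744 1.65138272]
wrist [[347.75475710159276, 0.0, 324.43583871775763], [0.0, 347.75475710159276, 205.26916722581328], [0.0, 0.0, 1.0]] -0.052556136873746016 [[0.242, 0.97, -0.002], [0.928, -0.231, 0.292], [0.282, -0.073, -0.957]] [-0.64850288 -0.03496287  0.3914453 ]
```

View pics/scene0.png

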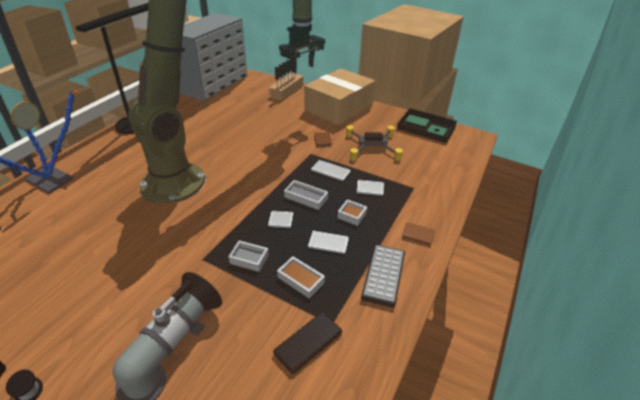

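View pics/side0.png

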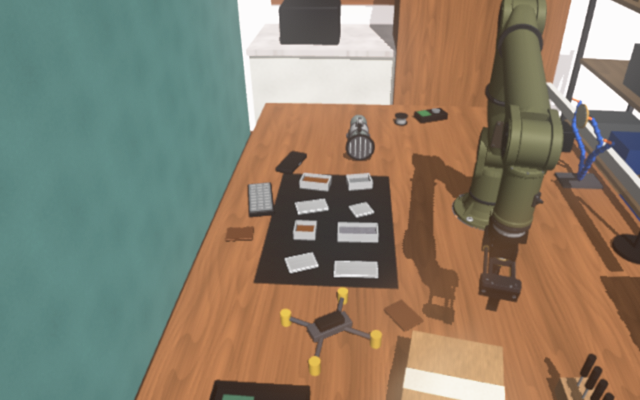

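View pics/wrist0.png

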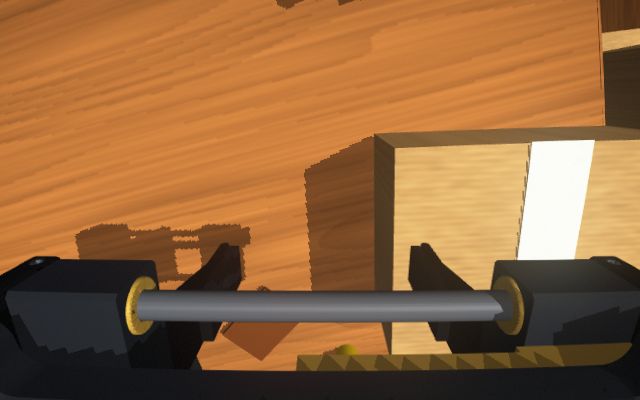

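```bash
cat >> h.py <<'E'
def rays(im,uv):
    D=np.array([im['k1'],0,0,0,0.])
    # own model: slope*(1+k1 r^2) => same as OpenCV k1
    return cv2.undistortPoints(np.asarray(uv,float).reshape(-1,1,2),im['K'],D,None,None,None).reshape(-1,2)
def onplane(im,uv,z):
    n=rays(im,uv); R=np.array(im['R']);t=np.array(im['t'])
    d=np.c_[n,np.ones(len(n))]@R; C=-R.T@t
    s=(z-C[2])/d[:,2]; return C+d*s[:,None]
def project(im,X):
    R=np.array(im['R']);t=np.array(im['t'])
    return cv2.projectPoints(np.asarray(X,float).reshape(-1,1,3),cv2.Rodrigues(R)[0],t,im['K'],np.array([im['k1'],0,0,0,0.]))[0].reshape(-1,2)
def cloud(im,sub=None):
    h,w=im['range_z'].shape
    vv,uu=np.mgrid[0:h,0:w]
    n=rays(im,np.c_[uu.ravel(),vv.ravel()]); d=im['range_z'].ravel()[:,None]
    Pc=np.c_[n,np.ones(len(n))]*d
    P=(Pc-np.array(im['t']))@np.array(im['R'])
    P[d[:,0]==0]=np.nan
    return P.reshape(h,w,3)
def mask_metal(im):
    f=cv2.cvtColor(im['frame'],cv2.COLOR_RGB2HSV)
    return ((f[:,:,1]<70)&(f[:,:,2]>95)).astype(np.uint8)
E
python3 - <<'E'
from h import *
for n in ['scene','side']:
    im=snap(n); P=cloud(im); m=mask_metal(im)
    ok=(P[:,:,0]>0.3)&(P[:,:,0]<0.95)&(np.abs(P[:,:,1])<0.4)&(P[:,:,2]<0.06)&(P[:,:,2]>-0.03)
    m=m*ok.astype(np.uint8)
    c,_=cv2.findContours(m,cv2.RETR_EXTERNAL,cv2.CHAIN_APPROX_NONE)
    for k in c:
        if cv2.contourArea(k)<60: continue
        f=np.zeros_like(m); cv2.drawContours(f,[k],-1,1,-1); Q=P[f>0]; Q=Q[~np.isnan(Q[:,0])]
        zmax=np.percentile(Q[:,2],90)
        zp=0.03 if zmax>0.02 else 0.013
        W=onplane(im,k.reshape(-1,2),zp)
        r=cv2.minAreaRect(W[:,:2].astype(np.float32)*1000)
        M=k.reshape(-1,2).mean(0)
        print(n,M.round(),'z',np.percentile(Q[:,2],[5,50,90]).round(4),'rect',np.round(r[0],1),np.round(r[1],1),round(r[2],1))
    b=(P[:,:,2]<0.01)&ok; print('bench z',np.nanmedian(P[b],0), np.nanstd(P[b][:,2]))
E
```

```text
scene [301. 276.] z [0.0037 0.02   0.0304] rect [ 614.1 -145.2] [ 81.2 123.4] 81.6
scene [384. 273.] z [0.021  0.0239 0.0264] rect [803.3 -21.9] [ 84.4 182. ] 12.6
scene [248. 255.] z [0.0037 0.0172 0.0303] rect [ 450.8 -156.5] [100.7  86.5] 11.3
scene [328. 241.] z [0.0021 0.0138 0.016 ] rect [613.5  14.7] [113.6  72.1] 16.8
scene [280. 219.] z [0.0021 0.0137 0.0159] rect [438.7  25.8] [74.3 73.2] 24.9
scene [352. 211.] z [0.0035 0.0192 0.0314] rect [621.4 150.8] [79.5 95.3] 2.0
scene [306. 194.] z [0.0035 0.0195 0.0308] rect [452.8 153.4] [143.4  95.2] 1.2
scene [370. 187.] z [0.0026 0.014  0.0165] rect [617.7 312.8] [94.9 76.8] 21.2
scene [331. 170.] z [0.0026 0.014  0.0164] rect [452.9 332.1] [136.2  76.2] 0.1
bench z [ 0.67988954 -0.12576679  0.00107721] 0.0020037875234037664
side [356. 269.] z [0.0013 0.013  0.016 ] rect [453.1 335.7] [133.   76.8] 1.0
side [301. 262.] z [0.0011 0.013  0.0162] rect [617.9 315.8] [93.7 77. ] 21.6
side [357. 232.] z [0.0015 0.0185 0.0301] rect [448.4 180.4] [134.7 103.9] 3.0
side [305. 230.] z [0.0015 0.0184 0.0307] rect [620.9 179.3] [ 74.9 105.1] 3.2
side [361. 209.] z [0.0009 0.0133 0.0168] rect [438.6  30.1] [75.1 79.3] 25.0
side [311. 206.] z [0.0018 0.0131 0.0164] rect [613.7  18.5] [114.5  81.6] 16.8
side [260. 197.] z [0.0204 0.0245 0.0278] rect [801.1  -5.8] [ 83.4 181.2] 11.6
side [359. 181.] z [0.0008 0.0182 0.0307] rect [ 444.8 -126.6] [ 97.8 118.3] 7.7
side [315. 182.] z [0.0021 0.0202 0.0303] rect [ 612.9 -116.2] [116.9 119.9] 84.4
side [360. 152.] z [0.0247 0.0447 0.0579] rect [ 444.4 -348.5] [96.6 86.6] 3.0
bench z [0.62575615 0.13032488 0.00121133] 0.0025205937866569473
```

```bash
cat >> h.py <<'E'
def tops(cams=('scene','side'),ims=None,verbose=True,z0=0,xr=(0.34,0.74),yr=(-0.25,0.42)):
    """rim/lid-top points by height -> rects, per camera"""
    out=[]
    for n in cams:
        im=ims[n] if ims else snap(n)
        P=cloud(im); m=mask_metal(im)
        ok=(P[:,:,0]>xr[0])&(P[:,:,0]<xr[1])&(P[:,:,1]>yr[0])&(P[:,:,1]<yr[1])&(P[:,:,2]<0.2)&(P[:,:,2]>-0.03)
        m=(m>0)&ok
        nl,lab=cv2.connectedComponents(m.astype(np.uint8))
        for i in range(1,nl):
            s=lab==i
            if s.sum()<60: continue
            Q=P[s]; z9=np.percentile(Q[:,2],95)
            T=s&(P[:,:,2]>z9-0.006)
            uv=np.argwhere(T)[:,::-1]
            zt=np.median(P[T][:,2])
            W=onplane(im,uv,zt)
            # trim isolated points
            r=cv2.minAreaRect(W[:,:2].astype(np.float32)*1000)
            (cx,cy),(a,b),an=r
            if a<b: a,b,an=b,a,an+90
            an=(an+90)%180-90
            out.append((n,cx,cy,a,b,an,zt*1000))
            if verbose: print(n,'c %.1f %.1f size %.1f x %.1f yaw %.1f ztop %.1f'%(cx,cy,a,b,an,zt*1000))
    return out
E
python3 - <<'E'
from h import *
tops()
E
```

```text
scene c 453.0 328.9 size 129.4 x 69.6 yaw 1.3 ztop 14.5
scene c 619.0 309.3 size 88.8 x 69.2 yaw 21.6 ztop 14.6
scene c 450.0 161.2 size 132.1 x 70.7 yaw 0.5 ztop 29.9
scene c 621.2 158.7 size 71.4 x 70.5 yaw 0.2 ztop 30.4
scene c 440.1 24.4 size 68.9 x 66.3 yaw 24.8 ztop 14.0
scene c 614.6 12.6 size 108.5 x 65.7 yaw 16.8 ztop 14.4
scene c 447.5 -151.3 size 93.1 x 69.2 yaw 11.5 ztop 29.2
scene c 613.1 -140.8 size 114.0 x 66.9 yaw -8.8 ztop 29.9
side c 612.2 -137.5 size 112.0 x 74.8 yaw -8.6 ztop 29.2
side c 447.5 -144.1 size 91.7 x 78.8 yaw 11.5 ztop 30.1
side c 613.9 19.0 size 108.5 x 69.1 yaw 16.0 ztop 14.3
side c 439.8 30.8 size 70.9 x 69.4 yaw 24.5 ztop 14.2
side c 621.9 164.5 size 75.8 x 70.1 yaw 89.0 ztop 29.6
side c 448.7 165.9 size 128.2 x 74.1 yaw 2.5 ztop 30.2
side c 617.9 316.2 size 89.4 x 67.9 yaw 21.7 ztop 13.9
side c 453.0 337.7 size 128.0 x 69.4 yaw 2.9 ztop 13.7
```

```bash
cat >> h.py <<'E'
from scipy.spatial.transform import Rotation as Rn
def togo(x,y,z,yawy):
    """x,y,z mm; yawy = world angle (deg) of box long axis (tool y is at +90)."""
    s=status.get_state(); Rc=Rn.from_rotvec(s['tool_rot']).as_matrix(); p=s['position']*1000
    best=None
    for k in (0,180):
        a=np.radians(yawy+90+k); yv=np.array([np.cos(a),np.sin(a),0]); zv=np.array([0,0,-1.]); xv=np.cross(yv,zv)
        Rt=np.c_[xv,yv,zv]; t=np.degrees(Rn.from_matrix(Rc.T@Rt).as_rotvec())
        if best is None or np.linalg.norm(t)<np.linalg.norm(best[0]): best=(t,Rt)
    t,Rt=best; d=np.array([x,y,z])-p
    print('t=%.2f pos'%s['time'],p.round(1),'F',s['ft_force'].round(1),'grip mm',round(s['grip_width']*87,1))
    print('turn deg (tool)',t.round(1),'| shift in target axes',(Rt.T@d).round(1),'| in present axes',(Rc.T@d).round(1), 'q7 %.2f'%s['joint_positions'][6])
def cam_tool():
    im=snap('wrist'); s=status.get_state(); Rc=Rn.from_rotvec(s['tool_rot']).as_matrix()
    return im
E
python3 - <<'E'
from h import *
togo(453,333,150,2)
E
```

```text
t=0.35 pos [157.5 630.5 202.7] F [ 0.  -0.5  0.2] grip mm 87.3
turn deg (tool) [ -0.   0. -16.] | shift in target axes [-284.9 -307.6   52.7] | in present axes [-358.7 -217.    52.8] q7 -0.06
```

Emit:
step_arm:
  rows:
    - [[0,0,-5.4],[0,0,0],87]
    - [[0,0,-5.4],[0,0,0],87]
    - [[0,0,-5.2],[-20,-22,0],87]
    - [[0,0,0],[-27,-29,5],87]
    - [[0,0,0],[-27,-29,5],87]
    - [[0,0,0],[-27,-29,5],87]
    - [[0,0,0],[-27,-29,5],87]
    - [[0,0,0],[-27,-29,5],87]
    - [[0,0,0],[-27,-29,5],87]
    - [[0,0,0],[-27,-29,5],87]
    - [[0,0,0],[-27,-29,5],87]
    - [[0,0,0],[-27,-29,5],87]

```text
time: 1.35
position: [0.4323, 0.36, 0.1547]
tool_rot: [0.115, -3.136, -0.015]
ft_force: [0.4, 1.0, -0.1]
grip_width: 1.002
```

```bash
python3 - <<'E'
from h import *
im=snap('wrist','w1.png'); togo(453,333,150,2)
tops(cams=('wrist',),ims={'wrist':im})
E
```

```text
t=1.40 pos [440.1 350.6 153.6] F [ 4.9 -6.8 -0.5] grip mm 86.8
turn deg (tool) [0.2 0.  1.5] | shift in target axes [-12.3 -18.1   3.6] | in present axes [-11.8 -18.4   3.5] q7 0.93
wrist c 448.7 163.9 size 131.0 x 67.9 yaw 1.6 ztop 29.2
wrist c 439.9 57.9 size 72.6 x 34.9 yaw -10.8 ztop 12.4
wrist c 451.9 332.6 size 129.2 x 62.1 yaw 1.2 ztop 12.6
wrist c 482.7 194.6 size 21.7 x 3.6 yaw 1.7 ztop 4.4
wrist c 618.6 309.8 size 78.7 x 65.1 yaw -85.8 ztop 12.6
```

View pics/w1.png

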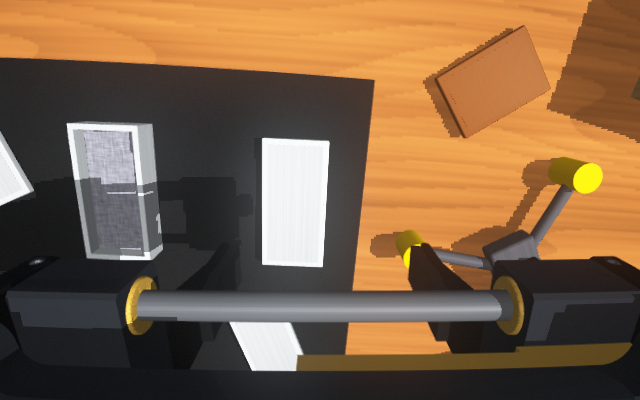

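```bash
python3 - <<'E'
from h import *
togo(452,332.6,14,1.4)
E
```

```text
t=1.40 pos [440.1 350.6 153.6] F [ 4.9 -6.8 -0.5] grip mm 86.8
turn deg (tool) [0.2 0.  2.1] | shift in target axes [-11.5 -18.3 139.6] | in present axes [-10.8 -19.2 139.5] q7 0.93
```

Emit:
step_arm:
  rows:
    - [[0,0,2],[-7,-12,20],87]
    - [[0,0,0],[0,0,25],87]
    - [[0,0,0],[0,0,25],87]
    - [[0,0,0],[0,0,0],87]
    - [[0,0,0],[0,0,0],87]

```text
time: 1.82
position: [0.4549, 0.3332, 0.0836]
tool_rot: [-0.016, 3.136, 0.007]
ft_force: [0.4, 0.9, 0.4]
grip_width: 0.995
```

```bash
python3 - <<'E'
from h import *
togo(452,332.6,14,1.4)
im=snap('wrist','w2.png')
tops(cams=('wrist',),ims={'wrist':im})
togo(452,332.6,14,1.4)
E
```

```text
t=1.82 pos [454.9 333.2  83.6] F [0.4 0.9 0.4] grip mm 86.6
turn deg (tool) [ 0.3  0.3 -0.8] | shift in target axes [ 2.9 -0.5 69.6] | in present axes [ 3.3 -0.8 69.6] q7 0.93
wrist c 437.0 163.4 size 106.8 x 68.1 yaw 1.1 ztop 29.2
wrist c 452.0 332.2 size 129.0 x 62.6 yaw 1.3 ztop 12.6
wrist c 423.4 329.9 size 91.2 x 7.7 yaw -89.7 ztop 189.4
wrist c 589.3 302.2 size 63.9 x 37.5 yaw -68.0 ztop 12.4
t=1.87 pos [454.5 333.   83.4] F [-0.2  0.1 -0. ] grip mm 86.8
turn deg (tool) [ 0.2  0.3 -0.8] | shift in target axes [ 2.5 -0.3 69.4] | in present axes [ 2.8 -0.6 69.4] q7 0.93
```

Consistent (452, 332, yaw 1.3). Descend and grip.

Emit:
step_arm:
  rows:
    - [[0,0,-0.5],[2.5,-0.6,25],87]
    - [[0,0,0],[0,0,20],87]
    - [[0,0,0],[0,0,14],87]
    - [[0,0,0],[0,0,8],87]
    - [[0,0,0],[0,0,0],87]

```text
time: 2.28
position: [0.4556, 0.3404, 0.0235]
tool_rot: [-0.039, 3.127, 0.022]
ft_force: [-0.5, -0.6, 0.9]
grip_width: 1.002
```

```bash
python3 - <<'E'
from h import *
togo(452,332.2,14,1.3)
E
```

```text
t=2.28 pos [455.6 340.4  23.5] F [-0.5 -0.6  0.9] grip mm 87.2
turn deg (tool) [0.8 0.8 0.1] | shift in target axes [ 3.7 -8.2  9.5] | in present axes [ 3.9 -8.3  9.3] q7 0.95
```

Emit:
step_arm:
  rows:
    - [[0.8,0.8,0],[3.9,-8.3,4],87]
    - [[0,0,0],[0,0,3],87]
    - [[0,0,0],[0,0,0],87]

```text
time: 2.53
position: [0.453, 0.334, 0.0194]
tool_rot: [-0.042, 3.138, 0.004]
ft_force: [-0.1, 0.3, 0.7]
grip_width: 1.0
```

```bash
python3 - <<'E'
from h import *
togo(452,332.2,14,1.3)
E
```

```text
t=2.53 pos [453.  334.   19.4] F [-0.1  0.3  0.7] grip mm 87.0
turn deg (tool) [0.1 0.2 0.2] | shift in target axes [ 1.  -1.7  5.4] | in present axes [ 1.1 -1.7  5.4] q7 0.96
```

Emit:
step_arm:
  rows:
    - [[0,0,0],[1,-1.7,5],87]
    - [[0,0,0],[0,0,1],87]
    - [[0,0,0],[0,0,0],87]

```text
time: 2.78
position: [0.4533, 0.3329, 0.0149]
tool_rot: [-0.041, 3.136, 0.007]
ft_force: [1.2, -0.2, 0.3]
grip_width: 0.998
```

```bash
python3 - <<'E'
from h import *
togo(452,332.2,14,1.3)
E
```

```text
t=2.78 pos [453.3 332.9  14.9] F [ 1.2 -0.2  0.3] grip mm 86.8
turn deg (tool) [0.3 0.3 0.2] | shift in target axes [ 1.3 -0.7  0.9] | in present axes [ 1.3 -0.7  0.9] q7 0.96
```

Emit:
step_arm:
  rows:
    - [[0.3,0.3,0],[1.2,0,0.8],55]
    - [[0,0,0],[0,0,0],55]
    - [[0,0,0],[0,0,0],55]
    - [[0,0,0],[0,0,0],55]
    - [[0,0,0],[0,0,0],55]
    - [[0,0,0],[0,0,0],55]
  grip_force: 30

```text
time: 3.28
position: [0.4523, 0.3332, 0.0145]
tool_rot: [-0.041, 3.141, -0.001]
ft_force: [0.3, -0.4, 0.3]
grip_width: 0.669
```

```bash
python3 - <<'E'
from h import *
togo(449.3,164,90,1.3)
E
```

```text
t=3.28 pos [452.3 333.2  14.5] F [ 0.3 -0.4  0.3] grip mm 58.2
turn deg (tool) [-0.   0.   0.2] | shift in target axes [   6.8 -169.   -75.5] | in present axes [   7.4 -169.1  -75.4] q7 0.96
```

```bash
python3 - <<'E'
from h import *
im=snap('wrist','w3.png')
im=snap('side','s3.png'); u=project(im,[[0.452,0.333,0.02]])[0].astype(int); print(u)
c=im['frame'][u[1]-60:u[1]+60,u[0]-80:u[0]+80]; cv2.imwrite('pics/s3c.png',cv2.resize(c[:,:,::-1],None,fx=4,fy=4,interpolation=2))
togo(449.3,164,90,1.3)
E
```

```text
[356 266]
t=3.38 pos [452.3 333.1  14.5] F [ 0.4 -0.4  0.4] grip mm 56.1
turn deg (tool) [-0.   0.   0.2] | shift in target axes [   6.8 -169.   -75.5] | in present axes [   7.4 -169.   -75.4] q7 0.96
```

View pics/w3.png

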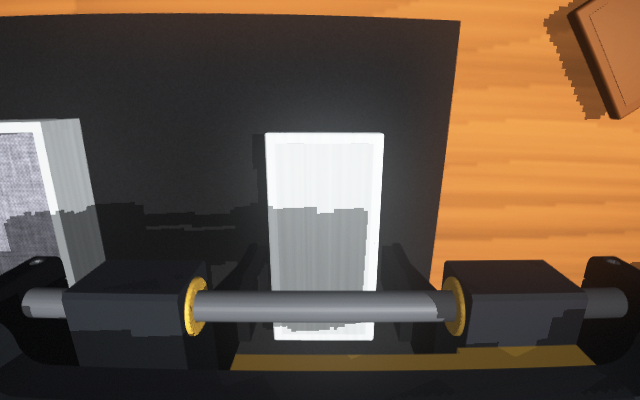

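View pics/s3c.png

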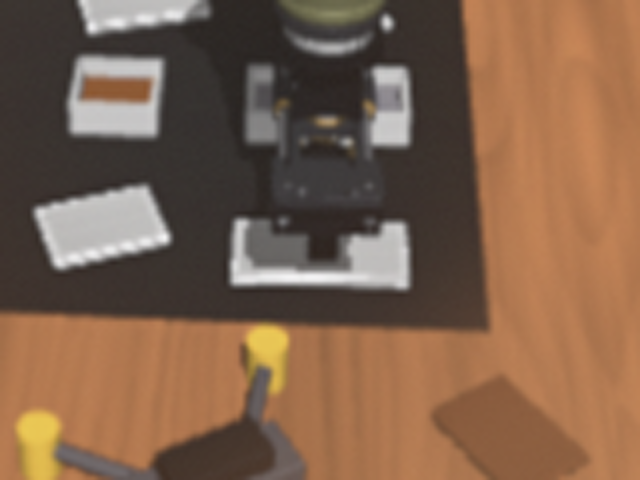

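Emit:
step_arm:
  rows:
    - [[0,0,0],[0,0,0],55]
    - [[0,0,0],[0,0,0],55]

```text
time: 3.55
position: [0.4523, 0.3331, 0.0146]
tool_rot: [-0.041, 3.141, -0.001]
ft_force: [-0.1, -0.6, -0.9]
grip_width: 0.634
```

```bash
python3 - <<'E'
from h import *
togo(449.3,164,90,1.3)
im=snap('wrist'); P=cloud(im)
for u,v in [(245,270),(250,250),(205,320),(400,262),(410,275),(320,200),(320,270),(100,230)]: print(u,v,P[v,u].round(4))
ims={'side':snap('side')}
P=cloud(ims['side'])
for u,v in [(356,262),(356,264),(356,266),(356,268),(356,270),(356,272),(356,274)]: print(u,v,P[v,u].round(4),ims['side']['frame'][v,u])
E
```

```text
t=3.55 pos [452.3 333.1  14.6] F [-0.1 -0.6 -0.9] grip mm 55.2
turn deg (tool) [-0.   0.   0.2] | shift in target axes [   6.9 -169.   -75.4] | in present axes [   7.4 -169.   -75.3] q7 0.96
245 270 [0.4415 0.2988 0.0631]
250 250 [0.4416 0.2967 0.0425]
205 320 [0.4257 0.3017 0.1205]
400 262 [0.4396 0.3661 0.0556]
410 275 [0.4398 0.3679 0.0672]
320 200 [0.4245 0.3296 0.012 ]
320 270 [0.467  0.3305 0.0124]
100 230 [0.4505 0.1947 0.0006]
356 262 [0.4537 0.4173 0.1112] [50 42 39]
356 264 [0.4536 0.4229 0.109 ] [51 42 38]
356 266 [0.4527 0.37   0.0541] [48 39 35]
356 268 [0.4525 0.3707 0.0471] [47 38 33]
356 270 [0.4522 0.3686 0.0374] [59 52 48]
356 272 [0.4518 0.3508 0.0132] [104 100  98]
356 274 [0.4516 0.3582 0.0122] [214 213 214]
```

```bash
python3 - <<'E'
from h import *
im=snap('wrist'); P=cloud(im)
for v in range(238,290,4):
    row=P[v]; 
    L=[(u,*(1000*row[u]).round(0)) for u in range(225,270,6) if row[u,2]>0.02]
    print(v,L[:8])
c=im['frame'][220:345,180:440]; cv2.imwrite('pics/w4c.png',cv2.resize(c[:,:,::-1],None,fx=3,fy=3))
E
```

```text
238 []
242 []
246 [(255, np.float64(442.0), np.float64(298.0), np.float64(37.0)), (261, np.float64(444.0), np.float64(300.0), np.float64(33.0)), (267, np.float64(443.0), np.float64(304.0), np.float64(34.0))]
250 [(249, np.float64(442.0), np.float64(296.0), np.float64(42.0)), (255, np.float64(442.0), np.float64(299.0), np.float64(42.0)), (261, np.float64(443.0), np.float64(301.0), np.float64(39.0)), (267, np.float64(443.0), np.float64(304.0), np.float64(39.0))]
254 [(249, np.float64(442.0), np.float64(297.0), np.float64(46.0)), (255, np.float64(442.0), np.float64(300.0), np.float64(47.0)), (261, np.float64(443.0), np.float64(302.0), np.float64(44.0)), (267, np.float64(443.0), np.float64(305.0), np.float64(43.0))]
258 [(249, np.float64(442.0), np.float64(298.0), np.float64(51.0)), (255, np.float64(443.0), np.float64(300.0), np.float64(48.0)), (261, np.float64(443.0), np.float64(303.0), np.float64(48.0)), (267, np.float64(445.0), np.float64(305.0), np.float64(44.0))]
262 [(243, np.float64(442.0), np.float64(296.0), np.float64(54.0)), (249, np.float64(442.0), np.float64(299.0), np.float6
[... 2111 characters left out ...]
), (255, np.float64(443.0), np.float64(304.0), np.float64(70.0)), (261, np.float64(450.0), np.float64(305.0), np.float64(58.0)), (267, np.float64(456.0), np.float64(305.0), np.float64(48.0))]
286 [(225, np.float64(441.0), np.float64(294.0), np.float64(77.0)), (231, np.float64(441.0), np.float64(296.0), np.float64(77.0)), (237, np.float64(442.0), np.float64(298.0), np.float64(76.0)), (243, np.float64(443.0), np.float64(300.0), np.float64(74.0)), (249, np.float64(443.0), np.float64(303.0), np.float64(74.0)), (255, np.float64(443.0), np.float64(305.0), np.float64(74.0)), (261, np.float64(451.0), np.float64(305.0), np.float64(60.0)), (267, np.float64(458.0), np.float64(305.0), np.float64(47.0))]
```

View pics/w4c.png

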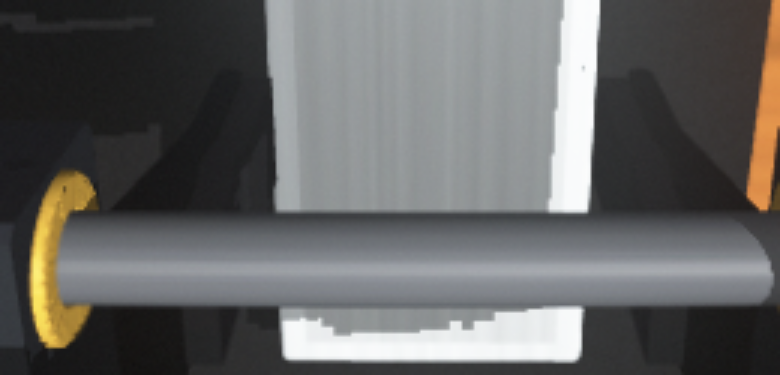

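```bash
python3 - <<'E'
from h import *
im=snap('wrist'); P=cloud(im)
for v in range(226,250,2):
    print(v,[tuple((1000*P[v,u,1:]).round(0).astype(int)) for u in range(240,282,4)])
s=status.get_state(); R=Rn.from_rotvec(s['tool_rot']).as_matrix(); print(s['position'])
# camera in tool frame
C=-im['R'].T@im['t']; print('cam in tool', (R.T@(C-s['position'])*1000).round(1))
E
```

```text
226 [(np.int64(282), np.int64(1)), (np.int64(284), np.int64(0)), (np.int64(286), np.int64(-1)), (np.int64(289), np.int64(0)), (np.int64(291), np.int64(0)), (np.int64(294), np.int64(0)), (np.int64(296), np.int64(0)), (np.int64(301), np.int64(12)), (np.int64(303), np.int64(11)), (np.int64(305), np.int64(13)), (np.int64(308), np.int64(13))]
228 [(np.int64(282), np.int64(0)), (np.int64(284), np.int64(1)), (np.int64(287), np.int64(1)), (np.int64(289), np.int64(0)), (np.int64(291), np.int64(0)), (np.int64(294), np.int64(1)), (np.int64(296), np.int64(0)), (np.int64(299), np.int64(1)), (np.int64(303), np.int64(13)), (np.int64(305), np.int64(13)), (np.int64(308), np.int64(13))]
230 [(np.int64(282), np.int64(1)), (np.int64(284), np.int64(1)), (np.int64(286), np.int64(0)), (np.int64(289), np.int64(0)), (np.int64(291), np.int64(0)), (np.int64(294), np.int64(0)), (np.int64(296), np.int64(1)), (np.int64(299), np.int64(0)), (np.int64(303), np.int64(12)), (np.int64(305), np.int64(13)), (np.int64(307), np.int64(12))]
232 [(np.int64(282), np.int64(1)), (np.int64(284), np.int64(0)), (np.int64(286), np.
[... 2343 characters left out ...]
nt64(1)), (np.int64(286), np.int64(0)), (np.int64(296), np.int64(36)), (np.int64(299), np.int64(38)), (np.int64(300), np.int64(35)), (np.int64(302), np.int64(34)), (np.int64(304), np.int64(34)), (np.int64(303), np.int64(12)), (np.int64(305), np.int64(12)), (np.int64(307), np.int64(13))]
248 [(np.int64(281), np.int64(1)), (np.int64(284), np.int64(0)), (np.int64(286), np.int64(1)), (np.int64(297), np.int64(40)), (np.int64(299), np.int64(40)), (np.int64(300), np.int64(36)), (np.int64(302), np.int64(36)), (np.int64(304), np.int64(37)), (np.int64(303), np.int64(13)), (np.int64(305), np.int64(13)), (np.int64(307), np.int64(12))]
[0.45230911 0.33309822 0.01452996]
cam in tool [  80.8   -0.2 -181.1]
```

Emit:
step_arm:
  rows:
    - [[0,0,0],[0,0,0],87]
    - [[0,0,0],[0,0,0],87]
    - [[0,0,0],[0,0,0],87]
    - [[0,0,0],[0,0,0],87]
    - [[0,0,0],[0,0,0],87]
    - [[0,0,0],[0,0,0],87]
    - [[0,0,0],[0,0,0],87]

```text
time: 4.33
position: [0.4523, 0.333, 0.0145]
tool_rot: [-0.041, 3.141, -0.001]
ft_force: [0.3, 0.4, 0.3]
grip_width: 0.986
```

```bash
cat >> h.py <<'E'
def tipz(im):
    """lowest visible finger front-face points in wrist cloud, tool frame (mm)"""
    s=status.get_state(); R=Rn.from_rotvec(s['tool_rot']).as_matrix()
    P=(cloud(im)-s['position'])@R*1000
    m=(np.abs(P[:,:,0]-10)<6)&(np.abs(P[:,:,1])<75)&(P[:,:,2]>-60)&(P[:,:,2]<12)
    for sg in (-1,1):
        q=P[m&(P[:,:,1]*sg>0)]
        if len(q): print('finger',sg,'maxz(tool) %.1f'%np.percentile(q[:,2],99),'n',len(q),'y near tip',q[q[:,2]>np.percentile(q[:,2],90)][:,1].round(0)[[0,-1]])
E
python3 - <<'E'
from h import *
im=snap('wrist','w5.png'); tipz(im)
tops(cams=('wrist',),ims={'wrist':im})
togo(452,332.2,-8,1.3)
E
```

```text
finger -1 maxz(tool) 3.2 n 2429 y near tip [-28.  -1.]
finger 1 maxz(tool) 3.1 n 2365 y near tip [ 7. 23.]
wrist c 419.7 185.1 size 72.9 x 28.0 yaw 1.8 ztop 29.1
wrist c 433.9 331.8 size 92.9 x 62.5 yaw 1.3 ztop 12.6
wrist c 421.3 329.8 size 90.0 x 7.7 yaw -88.5 ztop 120.5
t=4.38 pos [452.3 333.   14.5] F [-0.4 -1.2 -0.1] grip mm 86.2
turn deg (tool) [-0.   0.   0.2] | shift in target axes [ 0.3 -0.8 22.5] | in present axes [ 0.3 -0.8 22.5] q7 0.96
```

View pics/w5.png

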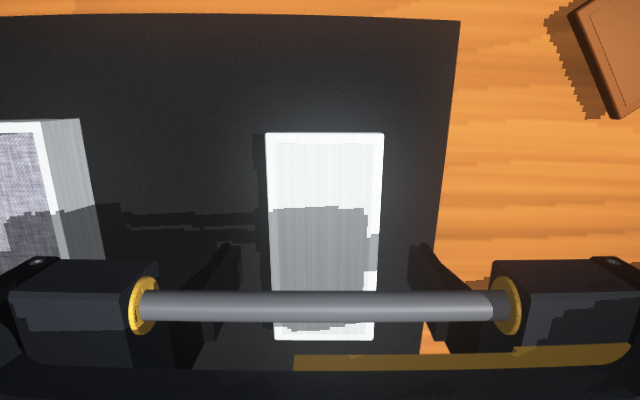

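Emit:
step_arm:
  rows:
    - [[0,0,0],[0,-0.8,5],87]
    - [[0,0,0],[0,0,5],87]
    - [[0,0,0],[0,0,2],87]
    - [[0,0,0],[0,0,0],87]

```text
time: 4.72
position: [0.4523, 0.3322, 0.0012]
tool_rot: [-0.041, 3.141, -0.001]
ft_force: [0.9, 0.5, -0.3]
grip_width: 0.998
```

```bash
python3 - <<'E'
from h import *
togo(452,332.2,-8,1.3)
im=snap('wrist'); P=cloud(im)
for v in range(236,262,2):
    print(v,[tuple((1000*P[v,u,1:]).round(0).astype(int).tolist()) for u in range(210,250,4)])
E
```

```text
t=4.72 pos [452.3 332.2   1.2] F [ 0.9  0.5 -0.3] grip mm 86.8
turn deg (tool) [-0.   0.   0.2] | shift in target axes [0.3 0.  9.2] | in present axes [0.3 0.1 9.2] q7 0.96
236 [(267, 0), (269, 1), (271, 0), (274, 0), (276, 1), (278, 0), (281, 0), (283, 1), (285, 1), (288, 1)]
238 [(267, 0), (269, 0), (272, 1), (274, 1), (276, 0), (278, 0), (280, -1), (283, 1), (285, 0), (287, 0)]
240 [(267, 1), (269, 2), (271, 1), (273, 0), (276, 0), (278, 0), (280, 0), (283, 1), (285, 0), (287, 1)]
242 [(266, 0), (269, 0), (271, 0), (274, 1), (276, 1), (278, 2), (280, 0), (283, 0), (285, 2), (287, 0)]
244 [(267, 1), (269, 0), (271, 0), (280, 21), (282, 21), (278, 0), (280, -1), (283, 0), (285, 0), (287, 1)]
246 [(266, 1), (269, 2), (271, 0), (281, 24), (283, 24), (284, 20), (286, 22), (288, 21), (285, 0), (287, 0)]
248 [(266, 0), (269, 1), (279, 26), (281, 27), (283, 26), (284, 23), (286, 23), (288, 22), (285, 1), (287, 0)]
250 [(266, 1), (268, 0), (280, 30), (282, 29), (283, 25), (285, 24), (287, 26), (288, 21), (285, 0), (287, 1)]
252 [(266, 1), (269, 1), (281, 32), (283, 32), (283, 27), (286, 28), (287, 28), (288, 21), (285, 1), (287, 0)]
254 [(266, 1), (280, 34), (282, 34), (284, 35), (284, 30), (286, 31), (288, 29), (288, 23), (285, 1), (287, 1)]
256 [(266, 0), (280, 36), (282, 36), (284, 34), (285, 33), (287, 33), (288, 29), (288, 23), (284, 0), (287, 0)]
258 [(279, 38), (281, 39), (283, 38), (284, 37), (286, 36), (288, 35), (288, 30), (288, 23), (285, 1), (287, 0)]
260 [(280, 42), (282, 41), (284, 41), (285, 38), (286, 38), (288, 36), (288, 30), (288, 23), (285, 1), (287, 0)]
```

Emit:
step_arm:
  rows:
    - [[0,0,0],[0,0,5],87]
    - [[0,0,0],[0,0,4],87]
    - [[0,0,0],[0,0,1.5],87]
    - [[0,0,0],[0,0,0],87]

```text
time: 5.1
position: [0.4522, 0.3321, -0.0104]
tool_rot: [-0.041, 3.141, -0.001]
ft_force: [0.7, 0.7, 0.7]
grip_width: 0.997
```

```bash
python3 - <<'E'
from h import *
togo(452,332.2,-12.5,1.3)
im=snap('wrist'); P=cloud(im)
for v in range(242,248,2):
    print(v,[tuple((1000*P[v,u,1:]).round(0).astype(int).tolist()) for u in range(210,250,4)])
E
```

```text
t=5.10 pos [452.2 332.1 -10.4] F [0.7 0.7 0.7] grip mm 86.8
turn deg (tool) [-0.   0.   0.2] | shift in target axes [0.2 0.1 2.1] | in present axes [0.2 0.1 2.1] q7 0.96
242 [(271, 1), (273, 1), (275, 0), (277, 1), (279, 0), (282, 1), (284, 2), (286, 1), (288, 0), (290, 1)]
244 [(271, 0), (273, 1), (275, 1), (280, 9), (282, 11), (281, 1), (284, 1), (286, 1), (288, 1), (290, 0)]
246 [(270, 0), (273, 1), (275, 0), (281, 12), (282, 12), (284, 9), (286, 8), (287, 8), (288, 0), (290, 0)]
```

Emit:
step_arm:
  rows:
    - [[0,0,0],[0,0,1.7],60]
    - [[0,0,0],[0,0,0],55]
    - [[0,0,0],[0,0,0],55]
    - [[0,0,0],[0,0,0],55]
    - [[0,0,0],[0,0,0],55]
    - [[0,0,0],[0,0,0],55]
    - [[0,0,0],[0,0,0],55]
    - [[0,0,0],[0,0,0],55]
  grip_force: 30

```text
time: 5.82
position: [0.4525, 0.3324, -0.0118]
tool_rot: [-0.041, 3.14, -0.0]
ft_force: [0.2, 0.5, -0.4]
grip_width: 0.715
```

```bash
python3 - <<'E'
from h import *
togo(449,164,60,1.3)
E
```

```text
t=5.82 pos [452.5 332.4 -11.8] F [ 0.2  0.5 -0.4] grip mm 62.2
turn deg (tool) [-0.   0.1  0.2] | shift in target axes [   7.3 -168.3  -71.8] | in present axes [   7.9 -168.3  -71.8] q7 0.96
```

Gripped at 62.2 mm (lid 63). Lift and carry.

Emit:
step_arm:
  rows:
    - [[0,0,0],[0,0,-20],55]
    - [[0,0,0],[0,0,-25],55]
    - [[0,0,0],[0,0,-25],55]
    - [[0,0,0],[1,-20,-10],55]
    - [[0,0,0],[1,-25,0],55]
    - [[0,0,0],[1,-25,0],55]
    - [[0,0,0],[1,-25,0],55]
    - [[0,0,0],[1,-25,0],55]
    - [[0,0,0],[1,-20,0],55]
    - [[0,0,0],[0,0,0],55]

```text
time: 6.65
position: [0.4478, 0.1877, 0.0708]
tool_rot: [0.05, -3.14, 0.002]
ft_force: [-0.3, 0.1, -0.4]
grip_width: 0.713
```

```bash
python3 - <<'E'
from h import *
togo(449,164,60,1.3)
im=snap('wrist','w6.png')
tops(cams=('wrist','side'),ims={'wrist':im,'side':snap('side')})
E
```

```text
t=6.65 pos [447.8 187.7  70.8] F [-0.3  0.1 -0.4] grip mm 62.1
turn deg (tool) [-0.1 -0.1  0.5] | shift in target axes [ -0.6 -23.8  10.8] | in present axes [ -0.4 -23.8  10.8] q7 1.17
wrist c 421.5 186.7 size 77.6 x 62.5 yaw 1.6 ztop 95.3
wrist c 437.4 27.4 size 68.6 x 65.7 yaw 24.7 ztop 12.6
wrist c 419.4 112.9 size 8.0 x 6.6 yaw 87.5 ztop 177.1
wrist c 417.2 185.0 size 67.7 x 7.3 yaw -88.1 ztop 176.9
side c 612.5 -135.5 size 111.1 x 73.4 yaw -8.0 ztop 30.9
side c 613.8 19.1 size 108.5 x 69.3 yaw 16.0 ztop 14.2
side c 449.0 195.0 size 128.6 x 66.7 yaw 0.1 ztop 96.6
side c 621.6 163.7 size 72.7 x 70.3 yaw 90.0 ztop 30.1
side c 618.1 316.0 size 89.8 x 67.9 yaw 21.7 ztop 13.7
```

View pics/w6.png

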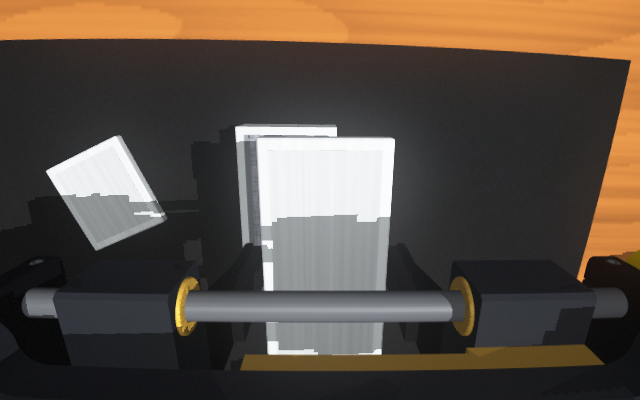

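Emit:
step_arm:
  rows:
    - [[0,0,0],[-0.7,-20,0],55]
    - [[0,0,0.3],[-0.3,-3.8,10],55]
    - [[0,0,0],[0,0,8],55]
    - [[0,0,0],[0,0,6],55]
    - [[0,0,0],[0,0,0],55]

```text
time: 7.17
position: [0.4496, 0.1749, 0.0454]
tool_rot: [-0.058, 3.14, 0.007]
ft_force: [-0.7, -0.9, -2.2]
grip_width: 0.718
```

```bash
python3 - <<'E'
from h import *
togo(449.3,163.7,35,1.2)
im=snap('wrist','w7.png')
ims={'side':snap('side','s7.png')}
togo(449.3,163.7,35,1.2)
tops(cams=('wrist',),ims={'wrist':im})
c=ims['side']['frame'][190:260,310:400]; cv2.imwrite('pics/s7c.png',cv2.resize(c[:,:,::-1],None,fx=7,fy=7))
E
```

```text
t=7.17 pos [449.6 174.9  45.4] F [-0.7 -0.9 -2.2] grip mm 62.5
turn deg (tool) [0.3 0.1 0.9] | shift in target axes [  0.6 -11.1  10.4] | in present axes [  0.7 -11.2  10.4] q7 1.22
t=7.27 pos [450.2 175.   46.4] F [ 0.7 -0.8 -1.3] grip mm 62.4
turn deg (tool) [0.3 0.1 0.9] | shift in target axes [  1.1 -11.3  11.4] | in present axes [  1.3 -11.3  11.4] q7 1.22
wrist c 423.3 173.3 size 77.7 x 62.9 yaw 1.6 ztop 69.9
wrist c 437.3 27.5 size 68.6 x 65.7 yaw 24.7 ztop 12.6
wrist c 421.4 98.8 size 9.0 x 6.3 yaw -86.4 ztop 151.1
wrist c 418.8 170.6 size 66.2 x 7.3 yaw -88.0 ztop 151.4
```

View pics/w7.png

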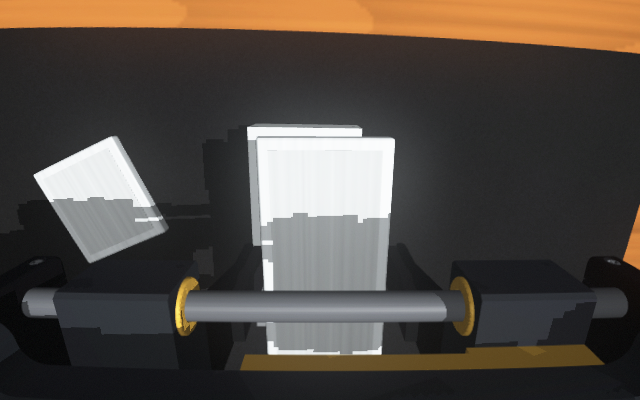

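View pics/s7c.png

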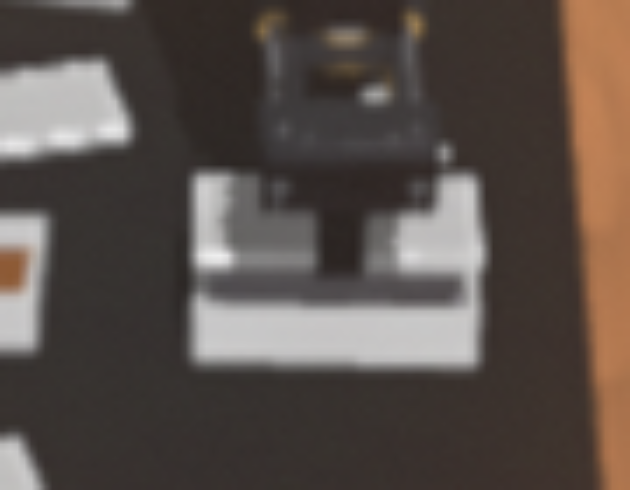

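Emit:
step_arm:
  rows:
    - [[0.2,0,0.8],[1.2,-11,0],55]
    - [[0,0,0],[0,0,3],55]
    - [[0,0,0],[0,0,0],55]

```text
time: 7.52
position: [0.4497, 0.1646, 0.0436]
tool_rot: [-0.038, 3.139, 0.003]
ft_force: [-0.2, -0.4, -1.3]
grip_width: 0.715
```

```bash
python3 - <<'E'
from h import *
togo(449.3,163.7,20,1.2)
im=snap('wrist','w8.png')
P=cloud(im)
# far end edges: lid top plane & box rim
g=mask_metal(im)>0
for u in range(275,380,15):
    col=[(v,*(1000*P[v,u]).round(0).astype(int).tolist()) for v in range(105,175,3) if g[v,u]]
    print(u,col[:9])
E
```

```text
t=7.52 pos [449.7 164.6  43.6] F [-0.2 -0.4 -1.3] grip mm 62.2
turn deg (tool) [0.1 0.2 0.2] | shift in target axes [ 0.4 -0.9 23.6] | in present axes [ 0.5 -0.9 23.6] q7 1.22
275 [(126, 385, 133, 15), (129, 385, 136, 32), (132, 387, 135, 30), (135, 388, 135, 29), (138, 386, 140, 67), (141, 387, 141, 68), (144, 389, 140, 67), (147, 390, 140, 67), (150, 391, 141, 69)]
290 [(126, 384, 142, 16), (129, 385, 144, 29), (132, 387, 144, 29), (135, 388, 144, 29), (138, 386, 147, 67), (141, 387, 147, 69), (144, 388, 147, 68), (147, 390, 147, 69), (150, 391, 147, 67)]
305 [(126, 384, 151, 16), (129, 385, 152, 30), (132, 386, 152, 29), (135, 388, 152, 29), (138, 386, 154, 68), (141, 387, 154, 67), (144, 388, 154, 67), (147, 389, 154, 68), (150, 391, 154, 67)]
320 [(126, 384, 160, 16), (129, 385, 160, 30), (132, 386, 160, 29), (135, 388, 160, 29), (138, 386, 161, 66), (141, 387, 161, 68), (144, 388, 161, 69), (147, 389, 161, 67), (150, 391, 161, 67)]
335 [(126, 384, 169, 13), (129, 384, 168, 30), (132, 386, 169, 29), (135, 388, 169, 30), (138, 385, 167, 68), (141, 387, 167, 67), (144, 388, 167, 68), (147, 389, 167, 67), (150, 391, 168, 67)]
350 [(126, 384, 178, 15), (129, 384, 177, 30), (132, 386, 177, 30), (135, 387, 177, 30), (138, 385, 174, 67), (141, 386, 174, 67), (144, 388, 174, 68), (147, 389, 174, 67), (150, 390, 174, 69)]
365 [(126, 383, 187, 13), (129, 384, 185, 30), (132, 386, 185, 29), (135, 387, 185, 29), (138, 385, 181, 67), (141, 386, 181, 69), (144, 388, 181, 67), (147, 389, 181, 67), (150, 390, 181, 69)]
```

View pics/w8.png

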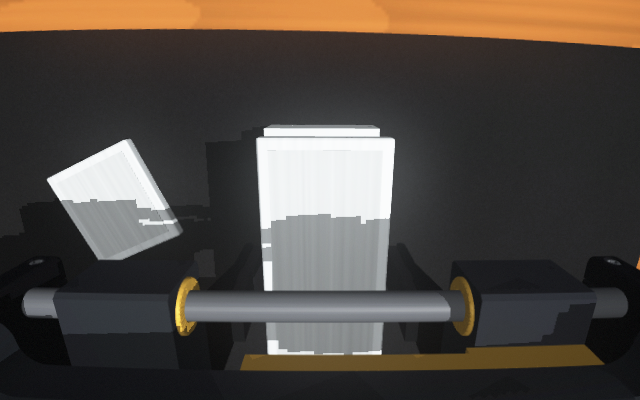

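Emit:
step_arm:
  rows:
    - [[0.1,0.2,0.2],[0,-1.4,5],55]
    - [[0,0,0],[0,0,6],55]
    - [[0,0,0],[0,0,5],55]
    - [[0,0,0],[0,0,3],55]
    - [[0,0,0],[0,0,0],55]

```text
time: 7.98
position: [0.4505, 0.1629, 0.0233]
tool_rot: [-0.031, 3.141, 0.0]
ft_force: [0.1, 0.1, -1.9]
grip_width: 0.716
```

```bash
python3 - <<'E'
from h import *
togo(449.3,163.2,14,1.2)
E
```

```text
t=7.98 pos [450.5 162.9  23.3] F [ 0.1  0.1 -1.9] grip mm 62.3
turn deg (tool) [ 0.   0.  -0.1] | shift in target axes [1.2 0.3 9.3] | in present axes [1.2 0.3 9.3] q7 1.22
```

Emit:
step_arm:
  rows:
    - [[0,0,0],[1.2,0,1],55]
    - [[0,0,0],[0,0,3],55]
    - [[0,0,0],[0,0,3],55]
    - [[0,0,0],[0,0,0],55]

```text
time: 8.32
position: [0.4488, 0.1629, 0.0152]
tool_rot: [0.031, -3.141, 0.0]
ft_force: [0.4, 0.2, -0.5]
grip_width: 0.718
```

```bash
python3 - <<'E'
from h import *
togo(449.3,163.2,14,1.2)
E
```

```text
t=8.32 pos [448.8 162.9  15.2] F [ 0.4  0.2 -0.5] grip mm 62.5
turn deg (tool) [-0.  -0.  -0.1] | shift in target axes [-0.5  0.2  1.2] | in present axes [-0.5  0.2  1.2] q7 1.23
```

Emit:
step_arm:
  rows:
    - [[0,0,0],[0,0,2],55]
    - [[0,0,0],[0,0,1],55]
    - [[0,0,0],[0,0,0],55]
    - [[0,0,0],[0,0,0],87]
    - [[0,0,0],[0,0,0],87]
    - [[0,0,0],[0,0,0],87]
    - [[0,0,0],[0,0,0],87]

```text
time: 8.9
position: [0.4504, 0.1637, 0.0139]
tool_rot: [-0.032, 3.139, 0.002]
ft_force: [-0.4, -0.0, 0.4]
grip_width: 0.933
```

```bash
python3 - <<'E'
from h import *
togo(449.3,163.2,14,1.2)
E
```

```text
t=8.90 pos [450.4 163.7  13.9] F [-0.4 -0.   0.4] grip mm 81.2
turn deg (tool) [ 0.1  0.1 -0. ] | shift in target axes [ 1.1 -0.4 -0.1] | in present axes [ 1.1 -0.4 -0.1] q7 1.23
```

Emit:
step_arm:
  rows:
    - [[0,0,0],[0,0,-10],87]
    - [[0,0,0],[0,0,-20],87]
    - [[0,0,0],[0,0,-25],87]
    - [[0,0,0],[0,0,-25],87]
    - [[0,0,0],[0,0,0],87]
    - [[0,0,0],[0,0,0],87]

```text
time: 9.4
position: [0.4495, 0.1629, 0.0994]
tool_rot: [-0.031, 3.141, 0.0]
ft_force: [-0.4, -0.5, -0.1]
grip_width: 0.996
```

```bash
cat >> h.py <<'E'
def lidplane(im,cx,cy,hx=45,hy=20,zr=(0.02,0.06)):
    P=cloud(im); m=(np.abs(P[:,:,0]*1000-cx)<hx)&(np.abs(P[:,:,1]*1000-cy)<hy)&(P[:,:,2]>zr[0])&(P[:,:,2]<zr[1])
    Q=P[m]*1000; A=np.c_[Q[:,:2]-[cx,cy],np.ones(len(Q))]
    c,*_=np.linalg.lstsq(A,Q[:,2],rcond=None); r=Q[:,2]-A@c
    print('plane n',len(Q),'z0 %.1f tilt deg x %.2f y %.2f'%(c[2],*np.degrees(c[:2])),'std %.2f'%r.std())
E
python3 - <<'E'
from h import *
im=snap('wrist','w9.png'); togo(449.3,163.2,14,1.2)
tops(cams=('wrist',),ims={'wrist':im}); lidplane(im,449,163)
E
```

```text
t=9.45 pos [450.1 163.1  99.7] F [ 0.3 -0.1  1. ] grip mm 86.8
turn deg (tool) [ 0.   0.1 -0.1] | shift in target axes [ 0.8  0.1 85.7] | in present axes [ 1.   0.  85.7] q7 1.20
wrist c 448.7 162.8 size 128.4 x 62.7 yaw 1.0 ztop 37.6
wrist c 437.6 27.1 size 68.7 x 65.3 yaw 24.5 ztop 12.6
wrist c 469.2 -111.6 size 24.6 x 8.3 yaw -15.2 ztop 13.1
wrist c 591.6 159.5 size 64.2 x 20.0 yaw -88.5 ztop 27.0
wrist c 587.9 275.7 size 18.6 x 12.6 yaw -89.9 ztop 12.1
wrist c 609.0 43.1 size 17.8 x 14.5 yaw 2.5 ztop 12.2
plane n 6336 z0 37.7 tilt deg x 0.03 y -0.06 std 0.64
```

View pics/w9.png

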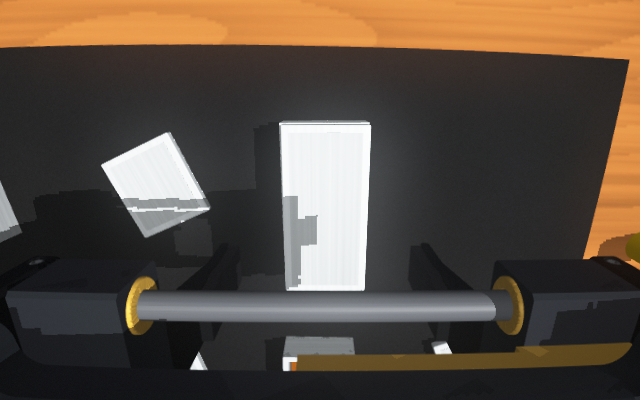

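```bash
python3 - <<'E'
from h import *
togo(437.6,27.1,60,24.5)
E
```

```text
t=9.45 pos [450.1 163.1  99.7] F [ 0.3 -0.1  1. ] grip mm 86.8
turn deg (tool) [  0.    0.1 -23.4] | shift in target axes [  67.8 -118.6   39.7] | in present axes [  15.2 -135.8   39.5] q7 1.20
```

Emit:
step_arm:
  rows:
    - [[0,0,0],[3,-30,0],87]
    - [[0,0,0],[3,-30,5],87]
    - [[0,0,0],[3,-30,5],87]
    - [[0,0,0],[3,-30,5],87]
    - [[0,0,0],[2,-15,5],87]
    - [[0,0,-6],[0,0,5],87]
    - [[0,0,-6],[0,0,5],87]
    - [[0,0,-6],[0,0,5],87]
    - [[0,0,-5.4],[0,0,5],87]
    - [[0,0,0],[0,0,0],87]

```text
time: 10.28
position: [0.4333, 0.021, 0.0522]
tool_rot: [0.695, -3.057, -0.001]
ft_force: [-0.5, -0.0, 0.3]
grip_width: 0.999
```

```bash
python3 - <<'E'
from h import *
im=snap('wrist','w10.png'); togo(437.6,27.1,40,24.5)
tops(cams=('wrist',),ims={'wrist':im})
E
```

```text
t=10.33 pos [433.4  21.   52.5] F [ 0.4 -0.4 -0.3] grip mm 87.2
turn deg (tool) [ 0.1 -0.3  0.9] | shift in target axes [-6.3  3.8 12.5] | in present axes [-6.5  3.7 12.5] q7 1.90
wrist c 446.4 -148.6 size 90.9 x 68.0 yaw 11.2 ztop 29.0
wrist c 405.3 7.3 size 96.0 x 9.0 yaw -64.5 ztop 158.3
wrist c 393.4 136.9 size 53.2 x 26.5 yaw -39.2 ztop 36.9
wrist c 381.9 53.6 size 8.2 x 7.2 yaw 24.3 ztop 165.1
wrist c 470.6 129.1 size 15.3 x 10.5 yaw 37.7 ztop 35.2
wrist c 419.5 -9.0 size 14.9 x 7.4 yaw 88.9 ztop 173.9
```

View pics/w10.png

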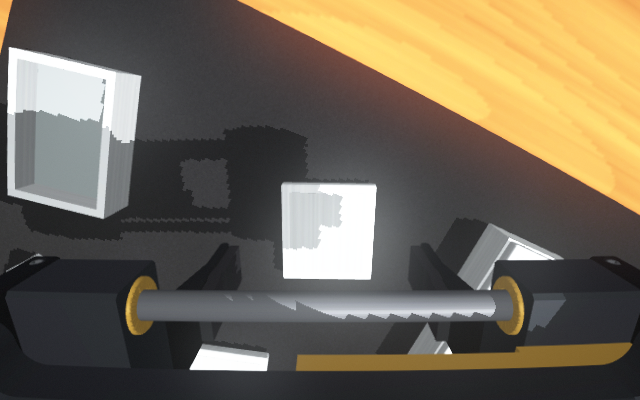

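```bash
python3 - <<'E'
from h import *
im=snap('wrist'); W=onplane(im,[[281,182],[376.5,183],[283.5,279],[371.5,280]],0.013)*1000
print(W.round(1),W.mean(0).round(1)); d=W[2]-W[0];print(np.linalg.norm(W[1]-W[0]),np.linalg.norm(d),np.degrees(np.arctan2(d[1],d[0])))
togo(437.6,27.1,10,24.5)
E
```

```text
[[418.7 -17.3  13. ]
 [392.7  39.2  13. ]
 [482.7  12.1  13. ]
 [456.7  69.   13. ]] [437.7  25.8  13. ]
62.23085898303355 70.45813924729487 24.71474769584897
t=10.38 pos [434.   21.3  53.1] F [ 0.4 -0.2  1. ] grip mm 86.9
turn deg (tool) [ 0.1 -0.3  0.8] | shift in target axes [-5.7  3.8 43.1] | in present axes [-6.   3.7 43.1] q7 1.90
```

Emit:
step_arm:
  rows:
    - [[0.1,-0.3,0.8],[-6,3.3,10],87]
    - [[0,0,0],[0,0,18],87]
    - [[0,0,0],[0,0,10],87]
    - [[0,0,0],[0,0,0],87]

```text
time: 10.72
position: [0.44, 0.028, 0.0154]
tool_rot: [-0.65, 3.069, 0.001]
ft_force: [-0.4, 0.0, -0.2]
grip_width: 0.999
```

```bash
python3 - <<'E'
from h import *
togo(437.7,26.5,-12,24.6)
E
```

```text
t=10.72 pos [440.   28.   15.4] F [-0.4  0.  -0.2] grip mm 86.9
turn deg (tool) [-0.   0.3 -0.7] | shift in target axes [ 2.7 -0.4 27.4] | in present axes [ 2.8 -0.4 27.3] q7 1.90
```

Emit:
step_arm:
  rows:
    - [[0,0.3,-0.6],[2.8,-0.4,10],87]
    - [[0,0,0],[0,0,10],87]
    - [[0,0,0],[0,0,4],87]
    - [[0,0,0],[0,0,0],87]

```text
time: 11.05
position: [0.4383, 0.0267, -0.0096]
tool_rot: [-0.663, 3.071, -0.001]
ft_force: [-0.6, 0.3, -0.9]
grip_width: 0.998
```

```bash
python3 - <<'E'
from h import *
togo(437.7,26.5,-12,24.6)
E
```

```text
t=11.05 pos [438.3  26.7  -9.6] F [-0.6  0.3 -0.9] grip mm 86.9
turn deg (tool) [-0.   0.  -0.2] | shift in target axes [0.6 0.  2.4] | in present axes [0.6 0.  2.4] q7 1.92
```

Emit:
step_arm:
  rows:
    - [[0,0,-0.2],[0.5,0,2],60]
    - [[0,0,0],[0,0,0.5],55]
    - [[0,0,0],[0,0,0],55]
    - [[0,0,0],[0,0,0],55]
    - [[0,0,0],[0,0,0],55]
    - [[0,0,0],[0,0,0],55]
    - [[0,0,0],[0,0,0],55]
    - [[0,0,0],[0,0,0],55]

```text
time: 11.72
position: [0.4388, 0.0265, -0.0112]
tool_rot: [-0.667, 3.068, -0.001]
ft_force: [0.6, -0.0, -0.9]
grip_width: 0.716
```

```bash
python3 - <<'E'
from h import *
togo(621.5,161.5,70,0)
tops()
E
```

```text
t=11.72 pos [438.8  26.5 -11.2] F [ 0.6 -0.  -0.9] grip mm 62.3
turn deg (tool) [-0.   0.1 24.5] | shift in target axes [-182.7  135.   -81.2] | in present axes [-222.4   46.9  -80.8] q7 1.93
scene c 454.1 72.0 size 120.2 x 11.0 yaw -72.9 ztop 96.6
scene c 618.7 310.2 size 88.9 x 68.3 yaw 21.4 ztop 14.4
scene c 621.3 158.8 size 71.4 x 69.9 yaw 0.2 ztop 30.6
scene c 465.8 34.8 size 66.0 x 21.9 yaw -78.0 ztop 14.4
scene c 614.8 12.2 size 108.7 x 67.2 yaw 16.9 ztop 14.0
scene c 447.3 -151.8 size 92.3 x 68.9 yaw 10.8 ztop 29.6
scene c 612.9 -141.1 size 113.9 x 67.7 yaw -8.9 ztop 29.7
side c 612.9 -135.6 size 110.4 x 76.3 yaw -8.6 ztop 30.0
side c 613.9 17.8 size 108.2 x 67.4 yaw 17.0 ztop 14.1
side c 456.2 33.7 size 69.3 x 39.4 yaw -72.5 ztop 15.0
side c 621.7 163.8 size 74.0 x 70.3 yaw 90.0 ztop 29.8
side c 449.3 166.9 size 127.5 x 63.4 yaw 3.0 ztop 39.1
side c 617.9 316.8 size 89.8 x 69.3 yaw 21.7 ztop 13.7
```

Emit:
step_arm:
  rows:
    - [[0,0,0],[0,0,-20],55]
    - [[0,0,0],[0,0,-25],55]
    - [[0,0,0],[0,0,-25],55]
    - [[0,0,6],[0,0,-15],55]
    - [[0,0,6],[-10,5,0],55]
    - [[0,0,6],[-20,10,0],55]
    - [[0,0,6],[-25,18,0],55]
    - [[0,0,0],[-28,21,0],55]
    - [[0,0,0],[-28,21,0],55]
    - [[0,0,0],[-28,21,0],55]
    - [[0,0,0],[-20,15,0],55]
    - [[0,0,0],[0,0,0],55]

```text
time: 12.82
position: [0.5957, 0.1504, 0.0761]
tool_rot: [-0.024, -3.141, -0.005]
ft_force: [-0.2, 0.4, -0.2]
grip_width: 0.72
```

```bash
python3 - <<'E'
from h import *
togo(621.5,161.5,70,0)
im=snap('wrist','w11.png'); 
togo(621.5,161.5,70,0)
tops(cams=('wrist',),ims={'wrist':im})
E
```

```text
t=12.82 pos [595.7 150.4  76.1] F [-0.2  0.4 -0.2] grip mm 62.6
turn deg (tool) [ 0.2 -0.  -0.9] | shift in target axes [-25.8  11.1   6.1] | in present axes [-25.6  11.4   6.1] q7 1.37
t=12.87 pos [593.9 148.8  75.8] F [ 0.1 -0.2 -1.3] grip mm 62.2
turn deg (tool) [ 0.1 -0.1 -0.9] | shift in target axes [-27.6  12.7   5.8] | in present axes [-27.4  13.2   5.8] q7 1.37
wrist c 486.5 163.2 size 63.0 x 54.5 yaw -89.7 ztop 37.6
wrist c 612.1 15.9 size 108.4 x 65.2 yaw 16.7 ztop 12.6
wrist c 616.2 311.0 size 90.9 x 63.2 yaw 21.5 ztop 12.4
wrist c 595.5 -102.9 size 58.2 x 8.7 yaw -17.0 ztop 8.6
wrist c 583.6 150.2 size 62.3 x 48.9 yaw 89.0 ztop 100.3
wrist c 563.9 76.4 size 8.9 x 6.3 yaw -89.3 ztop 182.1
wrist c 565.0 148.6 size 67.4 x 7.0 yaw 89.0 ztop 182.1
```

View pics/w11.png

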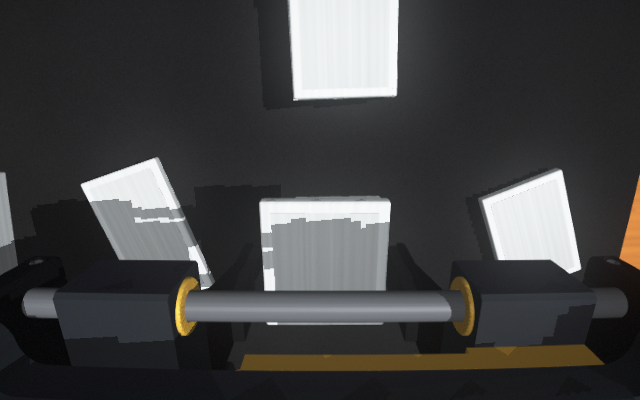

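Emit:
step_arm:
  rows:
    - [[0,0,-0.9],[-30,5,0],55]
    - [[0,0,0],[-35,6,0],55]
    - [[0,0,0],[-35,0,0],55]
    - [[0,0,0],[0,0,0],55]
    - [[0,0,0],[0,0,0],55]

```text
time: 13.28
position: [0.6885, 0.1551, 0.0683]
tool_rot: [-0.001, -3.123, 0.006]
ft_force: [-1.4, -0.8, -1.3]
grip_width: 0.719
```

```bash
python3 - <<'E'
from h import *
im=snap('wrist','w12.png'); 
togo(621.5,161,60,0)
tops(cams=('wrist',),ims={'wrist':im})
E
```

```text
t=13.33 pos [688.4 154.5  68.2] F [-0.4 -0.8 -1.1] grip mm 62.7
turn deg (tool) [-0.2 -1.  -0.1] | shift in target axes [66.9  6.5  8.2] | in present axes [66.8  6.4  9.4] q7 1.44
wrist c 612.8 15.9 size 108.3 x 64.9 yaw 16.7 ztop 12.6
wrist c 617.2 311.3 size 88.9 x 63.1 yaw 21.4 ztop 12.4
wrist c 620.7 160.1 size 70.2 x 64.5 yaw -0.0 ztop 29.3
wrist c 676.9 154.9 size 62.4 x 48.6 yaw -89.9 ztop 92.6
wrist c 660.1 81.1 size 8.7 x 5.3 yaw -88.3 ztop 175.3
wrist c 659.8 153.1 size 66.5 x 6.7 yaw -89.9 ztop 175.0
```

View pics/w12.png

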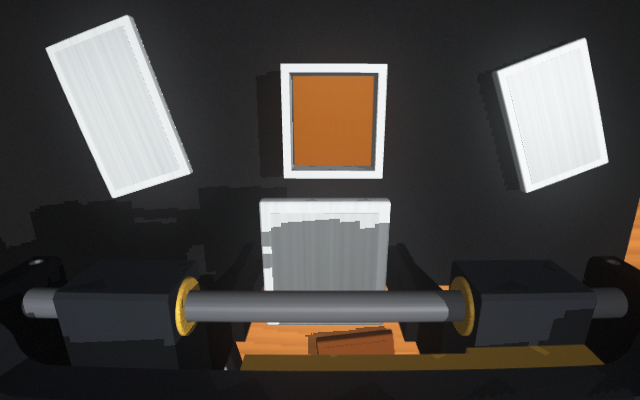

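Emit:
step_arm:
  rows:
    - [[-0.2,-1,0],[30,5,0],55]
    - [[0,0,0],[30,0,5],55]
    - [[0,0,0],[5,0,5],55]
    - [[0,0,0],[0,0,5],55]
    - [[0,0,0],[0,0,0],55]

```text
time: 13.75
position: [0.615, 0.1555, 0.0509]
tool_rot: [-0.007, -3.136, 0.004]
ft_force: [0.5, 0.4, -1.3]
grip_width: 0.712
```

```bash
python3 - <<'E'
from h import *
togo(621.8,160,30,0)
E
```

```text
t=13.75 pos [615.  155.5  50.9] F [ 0.5  0.4 -1.3] grip mm 62.0
turn deg (tool) [-0.2 -0.3 -0.2] | shift in target axes [-6.8  4.5 20.9] | in present axes [-6.9  4.6 20.9] q7 1.39
```

Emit:
step_arm:
  rows:
    - [[-0.2,-0.3,-0.2],[-6.5,4.5,5],55]
    - [[0,0,0],[0,0,8],55]
    - [[0,0,0],[0,0,5],55]
    - [[0,0,0],[0,0,0],55]

```text
time: 14.08
position: [0.6254, 0.16, 0.0333]
tool_rot: [0.002, 3.136, 0.004]
ft_force: [-0.8, 0.3, -1.1]
grip_width: 0.718
```

```bash
python3 - <<'E'
from h import *
togo(621.8,160,14,0)
E
```

```text
t=14.08 pos [625.4 160.   33.3] F [-0.8  0.3 -1.1] grip mm 62.5
turn deg (tool) [ 0.1  0.3 -0.1] | shift in target axes [ 3.6  0.  19.3] | in present axes [ 3.7 -0.  19.3] q7 1.40
```

Emit:
step_arm:
  rows:
    - [[0.1,0.3,0],[3.4,0,4],55]
    - [[0,0,0],[0,0,4],55]
    - [[0,0,0],[0,0,0],55]
    - [[0,0,0],[0,0,0],55]

```text
time: 14.42
position: [0.6226, 0.1592, 0.0234]
tool_rot: [-0.004, -3.141, 0.002]
ft_force: [-0.1, 0.7, -0.7]
grip_width: 0.716
```

```bash
python3 - <<'E'
from h import *
togo(621.8,160,14,0)
E
```

```text
t=14.42 pos [622.6 159.2  23.4] F [-0.1  0.7 -0.7] grip mm 62.3
turn deg (tool) [-0.1 -0.1 -0.1] | shift in target axes [0.8 0.8 9.4] | in present axes [0.8 0.8 9.4] q7 1.40
```

Emit:
step_arm:
  rows:
    - [[0,0,0],[0.8,0.8,1],55]
    - [[0,0,0],[0,0,3],55]
    - [[0,0,0],[0,0,3],55]
    - [[0,0,0],[0,0,2],55]
    - [[0,0,0],[0,0,0],55]

```text
time: 14.83
position: [0.6221, 0.1602, 0.0139]
tool_rot: [-0.004, -3.141, 0.001]
ft_force: [-0.3, 0.4, -0.7]
grip_width: 0.715
```

```bash
python3 - <<'E'
from h import *
togo(621.8,160,14,0)
E
```

```text
t=14.83 pos [622.1 160.2  13.9] F [-0.3  0.4 -0.7] grip mm 62.2
turn deg (tool) [-0.  -0.  -0.1] | shift in target axes [ 0.3 -0.2 -0.1] | in present axes [ 0.3 -0.2 -0.1] q7 1.40
```

Emit:
step_arm:
  rows:
    - [[0,0,0],[0,0,1],55]
    - [[0,0,0],[0,0,0],87]
    - [[0,0,0],[0,0,0],87]
    - [[0,0,0],[0,0,0],87]
    - [[0,0,0],[0,0,0],87]
    - [[0,0,0],[0,0,0],87]
    - [[0,0,0],[0,0,-15],87]
    - [[0,0,0],[0,0,-25],87]
    - [[0,0,0],[0,0,-30],87]
    - [[0,0,0],[0,0,-25],87]
    - [[0,0,0],[0,0,0],87]

```text
time: 15.75
position: [0.6208, 0.1597, 0.1099]
tool_rot: [-0.004, -3.138, 0.004]
ft_force: [1.2, 0.5, 1.7]
grip_width: 0.995
```

```bash
python3 - <<'E'
from h import *
im=snap('wrist','w13.png'); 
tops(cams=('wrist',),ims={'wrist':im}); lidplane(im,621,160,20,20)
togo(617,311.3,60,21.4)
E
```

```text
wrist c 495.2 163.4 size 62.6 x 38.8 yaw 89.9 ztop 37.5
wrist c 612.4 15.8 size 108.6 x 65.1 yaw 16.6 ztop 12.6
wrist c 617.5 -106.7 size 111.7 x 10.5 yaw -15.9 ztop 27.9
wrist c 616.4 311.0 size 90.0 x 63.5 yaw 21.6 ztop 12.4
wrist c 621.2 160.0 size 69.1 x 62.6 yaw -0.1 ztop 37.6
plane n 2607 z0 37.7 tilt deg x -0.01 y 0.04 std 0.66
t=15.80 pos [619.8 159.5 107.8] F [ 0.6  1.2 -0.3] grip mm 86.9
turn deg (tool) [ -0.1  -0.4 -21.6] | shift in target axes [-52.8 142.4  47.8] | in present axes [  2.9 151.9  47.3] q7 1.37
```

View pics/w13.png

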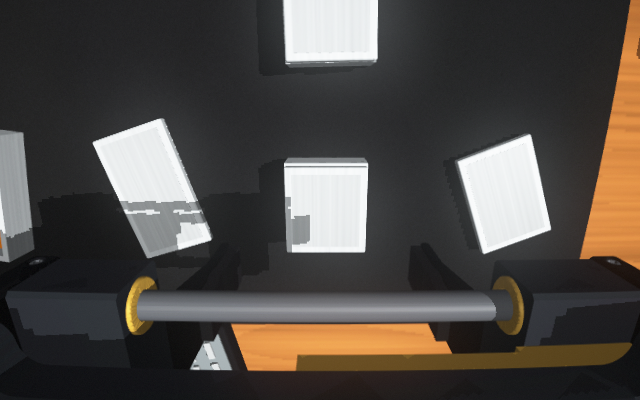

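Emit:
step_arm:
  rows:
    - [[0,0,0],[0,25,0],87]
    - [[0,0,0],[0,32,3],87]
    - [[0,0,0],[0,32,5],87]
    - [[0,0,0],[0,32,5],87]
    - [[0,0,-5.4],[1,25,5],87]
    - [[0,0,-5.4],[0,0,5],87]
    - [[0,0,-5.4],[0,0,5],87]
    - [[0,0,-5.4],[0,0,5],87]
    - [[0,0,0],[0,0,0],87]

```text
time: 16.55
position: [0.6142, 0.3095, 0.0621]
tool_rot: [0.604, -3.065, 0.007]
ft_force: [-0.8, 0.1, 0.6]
grip_width: 1.0
```

```bash
python3 - <<'E'
from h import *
im=snap('wrist','w14.png'); 
tops(cams=('wrist',),ims={'wrist':im})
togo(616.8,311.2,10,21.5)
E
```

```text
wrist c 512.0 194.7 size 5.3 x 2.6 yaw 77.1 ztop 22.3
wrist c 620.8 161.5 size 69.8 x 64.7 yaw 0.0 ztop 37.6
wrist c 616.8 311.9 size 89.3 x 62.6 yaw 21.6 ztop 12.6
wrist c 585.0 304.4 size 74.8 x 6.6 yaw -67.9 ztop 168.5
t=16.60 pos [614.1 309.6  62.4] F [-0.4  0.4  0.4] grip mm 86.9
turn deg (tool) [-0.  -1.1  0.6] | shift in target axes [-3.1  0.5 52.4] | in present axes [-4.   0.5 52.3] q7 1.53
```

View pics/w14.png

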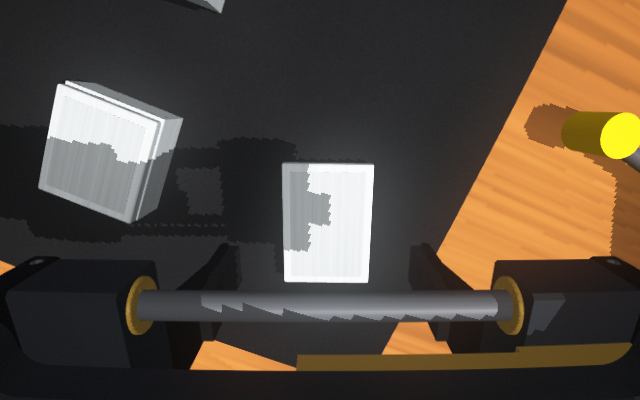

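Emit:
step_arm:
  rows:
    - [[0,-1.1,0.6],[-3.5,1,15],87]
    - [[0,0,0],[0,0,20],87]
    - [[0,0,0],[0,0,18],87]
    - [[0,0,0],[0,0,5],87]
    - [[0,0,0],[0,0,0],87]

```text
time: 17.02
position: [0.6178, 0.3101, 0.0022]
tool_rot: [-0.558, 3.089, -0.001]
ft_force: [-0.8, 0.5, 0.4]
grip_width: 0.999
```

```bash
python3 - <<'E'
from h import *
togo(616.8,311.7,-12,21.5)
E
```

```text
t=17.02 pos [617.8 310.1   2.2] F [-0.8  0.5  0.4] grip mm 86.9
turn deg (tool) [-0.1  0.1 -1. ] | shift in target axes [ 0.4  1.8 14.2] | in present axes [ 0.4  1.8 14.2] q7 1.51
```

Emit:
step_arm:
  rows:
    - [[0,0,-0.9],[0.4,1.8,6],87]
    - [[0,0,0],[0,0,5],87]
    - [[0,0,0],[0,0,2],87]
    - [[0,0,0],[0,0,0],87]

```text
time: 17.35
position: [0.6182, 0.3116, -0.0096]
tool_rot: [-0.578, 3.083, -0.001]
ft_force: [-0.2, 0.2, -0.5]
grip_width: 1.002
```

```bash
python3 - <<'E'
from h import *
togo(616.8,311.7,-12,21.5)
E
```

```text
t=17.35 pos [618.2 311.6  -9.6] F [-0.2  0.2 -0.5] grip mm 87.2
turn deg (tool) [-0.1  0.3 -0.3] | shift in target axes [1.3 0.6 2.4] | in present axes [1.3 0.6 2.4] q7 1.53
```

Emit:
step_arm:
  rows:
    - [[0,0.3,-0.3],[1.3,0.5,2],60]
    - [[0,0,0],[0,0,0.5],55]
    - [[0,0,0],[0,0,0],55]
    - [[0,0,0],[0,0,0],55]
    - [[0,0,0],[0,0,0],55]
    - [[0,0,0],[0,0,0],55]
    - [[0,0,0],[0,0,0],55]
    - [[0,0,0],[0,0,0],55]

```text
time: 18.02
position: [0.618, 0.3124, -0.0101]
tool_rot: [-0.586, 3.084, -0.0]
ft_force: [0.8, -0.0, -0.7]
grip_width: 0.717
```

```bash
python3 - <<'E'
from h import *
togo(446,-148.5,80,11.2)
E
```

```text
t=18.02 pos [618.  312.4 -10.1] F [ 0.8 -0.  -0.7] grip mm 62.3
turn deg (tool) [-0.   0.1 10.3] | shift in target axes [ 258.3 -418.7  -90.1] | in present axes [ 329.  -365.6  -90.6] q7 1.53
```

Emit:
step_arm:
  rows:
    - [[0,0,0],[0,0,-20],55]
    - [[0,0,0],[0,0,-30],55]
    - [[0,0,0],[0,0,-30],55]
    - [[0,0,5],[0,0,-15],55]
    - [[0,0,5.2],[5,-12,0],55]
    - [[0,0,0],[12,-25,0],55]
    - [[0,0,0],[15,-33,0],55]
    - [[0,0,0],[15,-33,0],55]
    - [[0,0,0],[15,-33,0],55]
    - [[0,0,0],[15,-33,0],55]
    - [[0,0,0],[15,-33,0],55]
    - [[0,0,0],[15,-33,0],55]

```text
time: 19.02
position: [0.5556, 0.0649, 0.0865]
tool_rot: [-0.326, 3.122, 0.01]
ft_force: [0.7, -0.0, -0.7]
grip_width: 0.716
```

```bash
python3 - <<'E'
from h import *
togo(511,-148,80,11.2)
E
```

```text
t=19.02 pos [555.6  64.9  86.5] F [ 0.7 -0.  -0.7] grip mm 62.3
turn deg (tool) [0.3 0.2 0.7] | shift in target axes [  85.1 -200.2    6.5] | in present axes [  87.6 -199.1    5.1] q7 1.69
```

Emit:
step_arm:
  rows:
    - [[0.3,0.2,0.7],[13,-33,0],55]
    - [[0,0,0],[13,-33,0],55]
    - [[0,0,0],[13,-33,0],55]
    - [[0,0,0],[13,-33,0],55]
    - [[0,0,0],[13,-33,0],55]
    - [[0,0,0],[8,-15,0],55]
    - [[0,0,0],[0,0,0],55]
    - [[0,0,0],[0,0,0],55]

```text
time: 19.68
position: [0.5121, -0.1462, 0.0879]
tool_rot: [-0.281, 3.127, -0.002]
ft_force: [-0.1, 0.5, -1.7]
grip_width: 0.716
```

```bash
python3 - <<'E'
from h import *
im=snap('wrist','w15.png')
tops(cams=('wrist',),ims={'wrist':im})
togo(446,-148,80,11.2)
E
```

```text
wrist c 496.1 -149.3 size 62.5 x 60.2 yaw -79.7 ztop 110.7
wrist c 509.2 130.0 size 18.4 x 6.5 yaw 26.7 ztop 3.7
wrist c 481.2 -151.9 size 70.8 x 8.3 yaw -79.5 ztop 193.8
wrist c 494.9 -224.8 size 9.3 x 4.2 yaw -77.9 ztop 194.3
wrist c 468.5 -79.7 size 7.1 x 2.4 yaw -81.6 ztop 194.1
t=19.73 pos [ 512.1 -146.1   87.9] F [-0.5 -0.2 -1.1] grip mm 61.9
turn deg (tool) [-0.1  0.1 -0.9] | shift in target axes [65.2 10.9  7.9] | in present axes [65.4 10.   7.8] q7 2.06
```

View pics/w15.png

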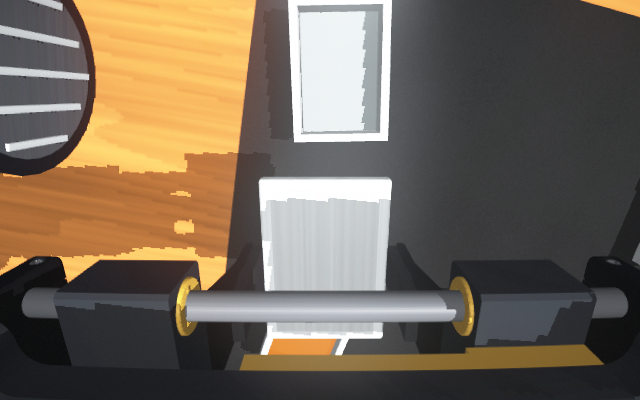

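Emit:
step_arm:
  rows:
    - [[0,0,-0.8],[20,4,0],55]
    - [[0,0,0],[0,0,0],55]
    - [[0,0,0],[0,0,0],55]

```text
time: 19.98
position: [0.4928, -0.1409, 0.0877]
tool_rot: [-0.315, 3.123, -0.001]
ft_force: [1.5, -0.2, -0.6]
grip_width: 0.715
```

```bash
python3 - <<'E'
from h import *
im=snap('wrist','w16.png')
tops(cams=('wrist',),ims={'wrist':im},xr=(0.3,0.75),yr=(-.3,.4))
togo(446,-148,80,11.2)
P=cloud(im); m=mask_metal(im)
print([ (u,m[130,u],P[130,u].round(3).tolist()) for u in range(290,400,12)])
E
```

```text
wrist c 476.9 -144.4 size 62.5 x 60.2 yaw -78.5 ztop 110.5
wrist c 433.0 -209.1 size 63.1 x 17.1 yaw -8.4 ztop 0.4
wrist c 484.4 129.0 size 22.7 x 8.3 yaw 28.0 ztop 9.4
wrist c 462.0 -147.4 size 70.9 x 8.3 yaw -78.3 ztop 193.6
wrist c 477.3 -220.0 size 9.3 x 4.2 yaw -76.6 ztop 194.0
wrist c 447.5 -74.5 size 9.0 x 2.9 yaw -76.0 ztop 193.8
t=20.03 pos [ 492.3 -140.8   87.5] F [-0.4 -0.2 -0.3] grip mm 62.0
turn deg (tool) [-0.   0.1  0.3] | shift in target axes [46.8  2.   7.5] | in present axes [46.8  2.2  7.4] q7 2.06
[(290, np.uint8(1), [0.439, -0.177, 0.021]), (302, np.uint8(1), [0.437, -0.169, 0.015]), (314, np.uint8(1), [0.436, -0.161, 0.013]), (326, np.uint8(1), [0.434, -0.152, 0.015]), (338, np.uint8(1), [0.432, -0.144, 0.014]), (350, np.uint8(1), [0.431, -0.135, 0.015]), (362, np.uint8(1), [0.429, -0.127, 0.015]), (374, np.uint8(1), [0.426, -0.12, 0.028]), (386, np.uint8(0), [0.426, -0.107, 0.0]), (398, np.uint8(0), [0.424, -0.098, 0.002])]
```

View pics/w16.png

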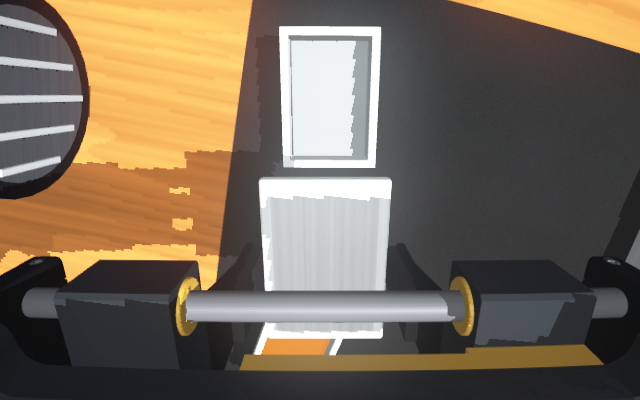

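```bash
python3 - <<'E'
from h import *
im=cv2.imread('pics/w16.png')
cv2.imwrite('pics/w16c.png',cv2.resize(im[0:190,240:430],None,fx=4,fy=3,interpolation=2))
E
```

```text
(no output)
```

View pics/w16c.png

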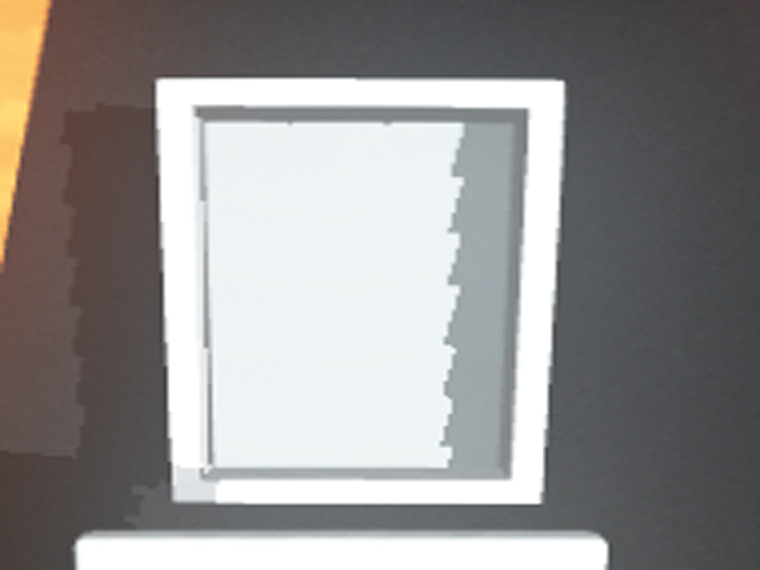

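```bash
sed -i 's/f\[:,:,2\]>95/f[:,:,2]>VTH/; s/^def mask_metal/VTH=95\ndef mask_metal/' h.py; python3 - <<'E'
import h
from h import *
h.VTH=170
im=snap('wrist')
tops(cams=('wrist',),ims={'wrist':im},xr=(0.3,0.75),yr=(-.3,.4))
W=onplane(im,[[279.5,26.7],[381.2,27],[283.2,167],[375.5,167.5]],0.03)*1000
print(W.round(1),W.mean(0).round(1)); d=W[2]-W[0];print(np.linalg.norm(W[1]-W[0]),np.linalg.norm(d),np.degrees(np.arctan2(d[1],d[0])))
togo(446,-148,80,11.2)
E
```

```text
wrist c 413.2 -154.2 size 90.3 x 64.5 yaw 11.5 ztop 29.3
wrist c 476.1 -144.3 size 62.4 x 59.5 yaw -78.5 ztop 110.3
wrist c 462.8 -148.2 size 68.0 x 5.0 yaw -78.4 ztop 193.8
wrist c 529.5 -133.8 size 62.2 x 10.4 yaw -78.4 ztop 110.1
[[ 375.2 -193.9   30. ]
 [ 362.5 -131.2   30. ]
 [ 462.9 -176.4   30. ]
 [ 450.4 -113.5   30. ]] [ 412.8 -153.7   30. ]
63.90731655697758 89.50223277125538 11.247996604322157
t=20.08 pos [ 492.6 -141.3   87.5] F [-0.4  0.3 -1.1] grip mm 62.4
turn deg (tool) [-0.   0.1  0.3] | shift in target axes [47.   2.4  7.5] | in present axes [47.   2.7  7.5] q7 2.06
```

```bash
python3 - <<'E'
from h import *
tops()
togo(413.5,-154,60,11.4)
E
```

```text
scene c 450.9 160.6 size 130.2 x 66.5 yaw 2.1 ztop 39.4
scene c 623.3 157.9 size 70.3 x 67.4 yaw -0.4 ztop 39.3
scene c 516.3 -139.6 size 66.4 x 44.3 yaw -79.3 ztop 111.3
scene c 614.9 12.4 size 108.7 x 67.1 yaw 16.6 ztop 14.1
scene c 414.7 -154.8 size 91.2 x 69.9 yaw 10.2 ztop 30.2
scene c 612.5 -141.1 size 112.6 x 68.1 yaw -8.2 ztop 29.9
side c 458.7 -146.1 size 68.1 x 25.6 yaw -89.1 ztop 111.9
side c 518.8 -135.9 size 67.4 x 37.4 yaw -87.2 ztop 111.7
side c 612.2 -136.9 size 111.1 x 72.4 yaw -8.5 ztop 30.4
side c 413.4 -147.8 size 91.6 x 79.6 yaw 9.2 ztop 30.1
side c 613.7 18.7 size 108.2 x 69.1 yaw 17.0 ztop 14.1
side c 622.8 165.5 size 70.2 x 64.3 yaw 3.2 ztop 38.9
side c 449.0 169.4 size 127.8 x 68.5 yaw 3.0 ztop 39.1
t=20.18 pos [ 492.7 -142.1   87.6] F [-0.7  1.2 -1.4] grip mm 62.2
turn deg (tool) [-0.1  0.1  0.1] | shift in target axes [80.   4.  27.6] | in present axes [80.1  4.1 27.5] q7 2.06
```

Emit:
step_arm:
  rows:
    - [[0,0,0],[25,1,0],55]
    - [[0,0,0],[30,1,8],55]
    - [[0,0,0],[18,1,8],55]
    - [[0,0,0],[4,0,8],55]
    - [[0,0,0],[0,0,5],55]
    - [[0,0,0],[0,0,0],55]

```text
time: 20.68
position: [0.4195, -0.1532, 0.0578]
tool_rot: [-0.321, 3.119, -0.006]
ft_force: [0.0, 0.3, -0.7]
grip_width: 0.717
```

```bash
python3 - <<'E'
from h import *
togo(414.4,-154,35,11.4)
E
```

```text
t=20.68 pos [ 419.5 -153.2   57.8] F [ 0.   0.3 -0.7] grip mm 62.3
turn deg (tool) [-0.3  0.3  0.4] | shift in target axes [ 5.2  0.2 22.8] | in present axes [ 5.3  0.3 22.8] q7 2.07
```

Emit:
step_arm:
  rows:
    - [[-0.3,0.3,0.4],[5.2,0.2,6],55]
    - [[0,0,0],[0,0,8],55]
    - [[0,0,0],[0,0,5],55]
    - [[0,0,0],[0,0,0],55]
    - [[0,0,0],[0,0,0],55]

```text
time: 21.1
position: [0.4183, -0.1541, 0.0373]
tool_rot: [-0.313, 3.125, -0.002]
ft_force: [-0.3, -0.0, -1.1]
grip_width: 0.716
```

```bash
python3 - <<'E'
import h
from h import *
h.VTH=170
im=snap('wrist','w17.png')
togo(414.4,-154,15,11.4)
tops(cams=('wrist',),ims={'wrist':im},xr=(0.3,0.75),yr=(-.3,.4))
E
```

```text
t=21.15 pos [ 418.2 -154.    37.3] F [ 0.8 -0.3 -1.1] grip mm 61.9
turn deg (tool) [-0.1  0.   0.1] | shift in target axes [ 3.8  0.7 22.3] | in present axes [ 3.8  0.8 22.3] q7 2.09
wrist c 402.0 -157.5 size 62.4 x 59.5 yaw -78.5 ztop 60.1
wrist c 388.9 -161.5 size 67.6 x 4.9 yaw -79.1 ztop 143.6
wrist c 455.5 -146.9 size 62.1 x 10.3 yaw -78.5 ztop 59.9
```

View pics/w17.png

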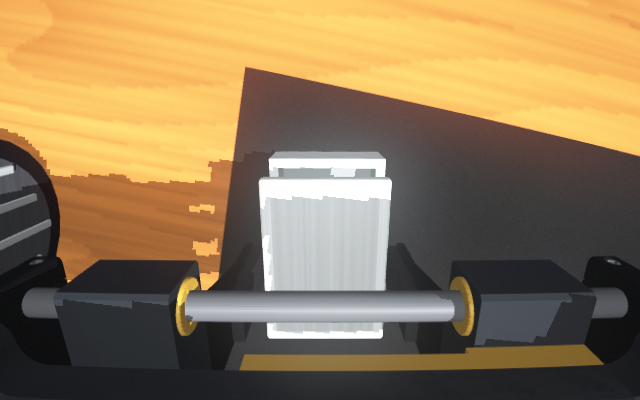

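Emit:
step_arm:
  rows:
    - [[-0.1,0,0.1],[3.8,0.8,3],55]
    - [[0,0,0],[0,0,5],55]
    - [[0,0,0],[0,0,3],55]
    - [[0,0,0],[0,0,0],55]

```text
time: 21.48
position: [0.4148, -0.154, 0.0258]
tool_rot: [-0.311, 3.124, 0.0]
ft_force: [-0.5, 0.4, -0.6]
grip_width: 0.719
```

```bash
python3 - <<'E'
from h import *
togo(414.4,-154,15,11.4)
E
```

```text
t=21.48 pos [ 414.8 -154.    25.8] F [-0.5  0.4 -0.6] grip mm 62.6
turn deg (tool) [-0.   0.1 -0. ] | shift in target axes [ 0.4  0.1 10.8] | in present axes [ 0.4  0.1 10.8] q7 2.10
```

Emit:
step_arm:
  rows:
    - [[0,0,0],[0.4,0.1,2],55]
    - [[0,0,0],[0,0,3],55]
    - [[0,0,0],[0,0,3],55]
    - [[0,0,0],[0,0,2],55]
    - [[0,0,0],[0,0,0],55]

```text
time: 21.9
position: [0.4145, -0.154, 0.0148]
tool_rot: [-0.311, 3.124, 0.0]
ft_force: [1.0, 0.9, -1.1]
grip_width: 0.712
```

```bash
python3 - <<'E'
from h import *
togo(414.4,-154,15,11.4)
E
```

```text
t=21.90 pos [ 414.5 -154.    14.8] F [ 1.   0.9 -1.1] grip mm 61.9
turn deg (tool) [-0.   0.1 -0. ] | shift in target axes [ 0.1 -0.  -0.2] | in present axes [ 0.1 -0.  -0.2] q7 2.11
```

Emit:
step_arm:
  rows:
    - [[0,0,0],[0,0,0.5],55]
    - [[0,0,0],[0,0,0],87]
    - [[0,0,0],[0,0,0],87]
    - [[0,0,0],[0,0,0],87]
    - [[0,0,0],[0,0,0],87]
    - [[0,0,0],[0,0,0],87]
    - [[0,0,0],[0,0,-15],87]
    - [[0,0,0],[0,0,-25],87]
    - [[0,0,0],[0,0,-30],87]
    - [[0,0,0],[0,0,-25],87]
    - [[0,0,0],[0,0,0],87]

```text
time: 22.82
position: [0.413, -0.1542, 0.1124]
tool_rot: [0.31, -3.124, -0.0]
ft_force: [0.9, -0.5, -0.1]
grip_width: 1.001
```

```bash
python3 - <<'E'
import h
from h import *
h.VTH=170
im=snap('wrist','w18.png')
tops(cams=('wrist',),ims={'wrist':im},xr=(0.3,0.75),yr=(-.3,.4)); lidplane(im,413,-154,20,20)
togo(612.5,15.8,50,16.7)
E
```

```text
wrist c 413.1 -154.4 size 88.2 x 62.4 yaw 11.3 ztop 37.6
wrist c 566.7 -148.5 size 35.2 x 33.4 yaw 81.7 ztop 28.8
plane n 2549 z0 37.7 tilt deg x 0.05 y -0.04 std 0.66
t=22.87 pos [ 412.  -153.8  110.6] F [ 1.2 -0.  -0. ] grip mm 86.8
turn deg (tool) [ 0.1 -0.2 -5.4] | shift in target axes [-240.8  104.8   60.6] | in present axes [-230.2  126.8   59.8] q7 2.03
```

View pics/w18.png

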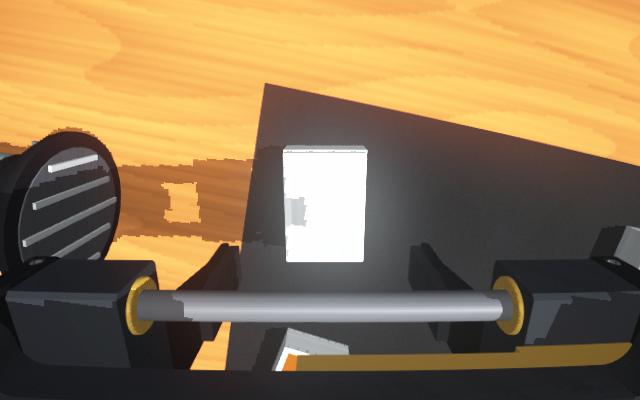

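Emit:
step_arm:
  rows:
    - [[0,0,-5.4],[-10,5,0],87]
    - [[0,0,0],[-30,13,0],87]
    - [[0,0,0],[-34,15,0],87]
    - [[0,0,0],[-34,15,0],87]
    - [[0,0,0],[-34,15,5],87]
    - [[0,0,0],[-34,15,10],87]
    - [[0,0,0],[-34,15,10],87]
    - [[0,0,0],[-24,12,10],87]
    - [[0,0,0],[0,0,10],87]
    - [[0,0,0],[0,0,0],87]

```text
time: 23.7
position: [0.6093, 0.021, 0.0513]
tool_rot: [0.455, -3.096, -0.008]
ft_force: [-2.0, -1.3, -0.9]
grip_width: 0.999
```

```bash
python3 - <<'E'
import h
from h import *
h.VTH=150
im=snap('wrist','w19.png')
tops(cams=('wrist',),ims={'wrist':im},xr=(0.3,0.75),yr=(-.3,.4))
togo(612.5,15.8,40,16.7)
E
```

```text
wrist c 483.2 144.2 size 96.1 x 49.7 yaw 29.3 ztop 37.5
wrist c 590.1 -135.9 size 67.0 x 66.9 yaw -8.6 ztop 29.3
wrist c 597.8 -165.1 size 38.6 x 5.2 yaw -9.9 ztop 21.2
wrist c 609.6 13.4 size 101.6 x 62.4 yaw 16.6 ztop 12.6
wrist c 661.1 -118.1 size 8.9 x 3.9 yaw -8.5 ztop 29.3
wrist c 586.7 144.3 size 33.0 x 3.7 yaw -87.0 ztop 29.2
wrist c 587.8 135.3 size 13.8 x 3.4 yaw -74.0 ztop 37.1
wrist c 566.9 57.5 size 5.2 x 0.8 yaw 8.6 ztop 145.0
wrist c 575.9 30.2 size 47.7 x 0.7 yaw -73.6 ztop 158.2
t=23.75 pos [609.5  21.6  52.2] F [ 0.2  0.4 -0.1] grip mm 87.1
turn deg (tool) [ 0.4 -0.6  0. ] | shift in target axes [-1.2 -6.4 12.2] | in present axes [-1.3 -6.5 12.1] q7 1.91
```

View pics/w19.png

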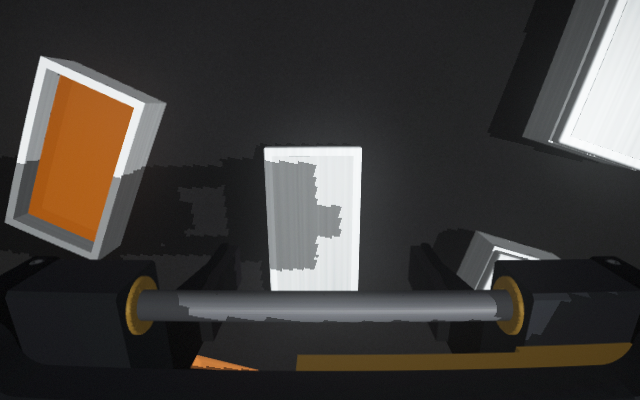

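Emit:
step_arm:
  rows:
    - [[0.4,-0.6,0],[-1.4,-7.2,12],87]
    - [[0,0,0],[0,0,20],87]
    - [[0,0,0],[0,0,15],87]
    - [[0,0,0],[0,0,5],87]
    - [[0,0,0],[0,0,0],87]

```text
time: 24.17
position: [0.6098, 0.0084, -0.0003]
tool_rot: [-0.446, 3.11, -0.002]
ft_force: [0.1, -0.1, 0.4]
grip_width: 0.996
```

```bash
python3 - <<'E'
from h import *
togo(612.8,14.9,-12,16.7)
E
```

```text
t=24.17 pos [ 6.098e+02  8.400e+00 -3.000e-01] F [ 0.1 -0.1  0.4] grip mm 86.7
turn deg (tool) [-0.1 -0.  -0.4] | shift in target axes [-4.7  5.3 11.7] | in present axes [-4.7  5.4 11.7] q7 1.94
```

Emit:
step_arm:
  rows:
    - [[-0.1,0,-0.4],[-4.5,5.4,3],87]
    - [[0,0,0],[0,0,4],87]
    - [[0,0,0],[0,0,2],87]
    - [[0,0,0],[0,0,0],87]

```text
time: 24.5
position: [0.6138, 0.0135, -0.0067]
tool_rot: [-0.452, 3.105, 0.001]
ft_force: [1.1, 0.3, -0.5]
grip_width: 1.001
```

```bash
python3 - <<'E'
from h import *
togo(612.8,14.9,-12,16.7)
E
```

```text
t=24.50 pos [613.8  13.5  -6.7] F [ 1.1  0.3 -0.5] grip mm 87.1
turn deg (tool) [ 0.   0.2 -0.1] | shift in target axes [0.5 1.6 5.3] | in present axes [0.6 1.6 5.3] q7 1.94
```

Emit:
step_arm:
  rows:
    - [[0,0.2,-0.1],[0.5,1.5,4.5],87]
    - [[0,0,0],[0,0,1],60]
    - [[0,0,0],[0,0,0],55]
    - [[0,0,0],[0,0,0],55]
    - [[0,0,0],[0,0,0],55]
    - [[0,0,0],[0,0,0],55]
    - [[0,0,0],[0,0,0],55]
    - [[0,0,0],[0,0,0],55]
    - [[0,0,0],[0,0,0],55]

```text
time: 25.25
position: [0.6141, 0.0153, -0.0112]
tool_rot: [-0.457, 3.106, 0.0]
ft_force: [-0.2, -0.5, 0.2]
grip_width: 0.717
```

```bash
python3 - <<'E'
from h import *
togo(673,-148,80,-8.6)
E
```

```text
t=25.25 pos [614.1  15.3 -11.2] F [-0.2 -0.5  0.2] grip mm 62.4
turn deg (tool) [ 0.   0.1 25.3] | shift in target axes [ -82.7 -152.7  -91.2] | in present axes [  -9.7 -173.4  -91.2] q7 1.94
```

Emit:
step_arm:
  rows:
    - [[0,0,0],[0,0,-20],55]
    - [[0,0,0],[0,0,-35],55]
    - [[0,0,0],[0,0,-35],55]
    - [[0,0,6.5],[0,0,-30],55]
    - [[0,0,6.5],[-8,-15,-15],55]
    - [[0,0,6.5],[-20,-24,0],55]
    - [[0,0,5.8],[-20,-24,0],55]
    - [[0,0,0],[-25,-28,0],55]
    - [[0,0,0],[-25,-28,0],55]
    - [[0,0,0],[-15,-20,0],55]
    - [[0,0,0],[0,0,0],55]
    - [[0,0,0],[0,0,0],55]

```text
time: 26.25
position: [0.7167, -0.1329, 0.1257]
tool_rot: [-0.255, -3.126, -0.002]
ft_force: [0.1, 0.5, -2.0]
grip_width: 0.719
```

```bash
python3 - <<'E'
import h
from h import *
h.VTH=150
im=snap('wrist','w20.png')
tops(cams=('wrist',),ims={'wrist':im},xr=(0.3,0.85),yr=(-.3,.4))
togo(613,-138.5,80,-8.7)
E
```

```text
wrist c 614.4 -141.1 size 104.2 x 64.3 yaw -8.9 ztop 29.3
wrist c 695.0 -129.8 size 68.2 x 62.3 yaw -9.3 ztop 149.6
wrist c 795.6 4.2 size 130.7 x 74.8 yaw -77.7 ztop 22.7
wrist c 758.6 -140.5 size 61.9 x 20.2 yaw 80.7 ztop 148.8
t=26.30 pos [ 716.2 -133.6  125.6] F [-1.1 -0.6 -0.9] grip mm 62.3
turn deg (tool) [-0.  -0.3 -0.7] | shift in target axes [101.3 -20.5  45.6] | in present axes [100.8 -21.6  46.2] q7 1.72
```

View pics/w20.png

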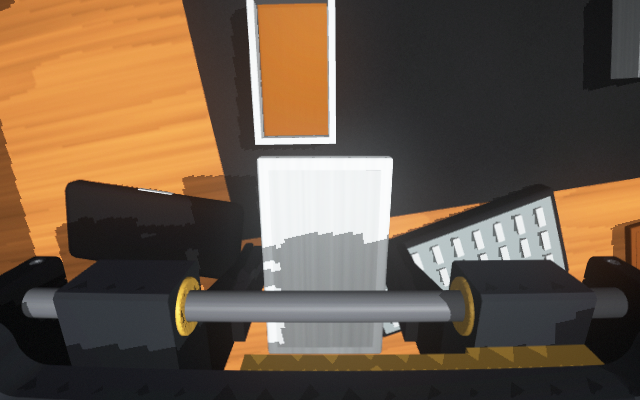

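```bash
python3 - <<'E'
from h import *
togo(612.9,-141,45,-8.8)
E
```

```text
t=26.30 pos [ 716.2 -133.6  125.6] F [-1.1 -0.6 -0.9] grip mm 62.3
turn deg (tool) [-0.  -0.3 -0.6] | shift in target axes [101.  -23.1  80.6] | in present axes [100.3 -24.1  81.2] q7 1.72
```

Emit:
step_arm:
  rows:
    - [[0,-0.3,-0.6],[25,-6,10],55]
    - [[0,0,0],[28,-7,15],55]
    - [[0,0,0],[28,-6,15],55]
    - [[0,0,0],[18,-3,15],55]
    - [[0,0,0],[0,0,10],55]
    - [[0,0,0],[0,0,5],55]
    - [[0,0,0],[0,0,0],55]
    - [[0,0,0],[0,0,0],55]

```text
time: 26.97
position: [0.6098, -0.1269, 0.0519]
tool_rot: [-0.216, -3.133, -0.012]
ft_force: [0.6, -0.0, -0.8]
grip_width: 0.718
```

```bash
python3 - <<'E'
from h import *
togo(612.9,-141,35,-8.8)
E
```

```text
t=26.97 pos [ 609.8 -126.9   51.9] F [ 0.6 -0.  -0.8] grip mm 62.4
turn deg (tool) [ 0.4 -0.1  0.9] | shift in target axes [ -5.3 -13.5  16.9] | in present axes [ -5.1 -13.7  16.8] q7 1.77
```

Emit:
step_arm:
  rows:
    - [[0.4,-0.1,0.9],[-5.1,-13.5,4],55]
    - [[0,0,0],[0,0,6],55]
    - [[0,0,0],[0,0,0],55]
    - [[0,0,0],[0,0,0],55]

```text
time: 27.3
position: [0.618, -0.1418, 0.0432]
tool_rot: [0.239, 3.126, -0.002]
ft_force: [0.1, -1.0, -0.8]
grip_width: 0.718
```

```bash
python3 - <<'E'
from h import *
togo(612.9,-141,35,-8.8)
im=snap('wrist','w21.png')
P=cloud(im)
togo(612.9,-141,14,-8.8)
im=cv2.imread('pics/w21.png')
cv2.imwrite('pics/w21c.png',cv2.resize(im[100:290,230:420],None,fx=4,fy=3,interpolation=2))
E
```

```text
t=27.30 pos [ 618.  -141.8   43.2] F [ 0.1 -1.  -0.8] grip mm 62.4
turn deg (tool) [-0.1  0.4  0.1] | shift in target axes [5.2 0.  8.2] | in present axes [5.2 0.  8.2] q7 1.78
t=27.35 pos [ 617.9 -141.4   43. ] F [-0.2  0.1 -0.5] grip mm 62.2
turn deg (tool) [-0.   0.4  0.1] | shift in target axes [ 5.  -0.3 29. ] | in present axes [ 5.1 -0.3 29. ] q7 1.78
```

View pics/w21c.png

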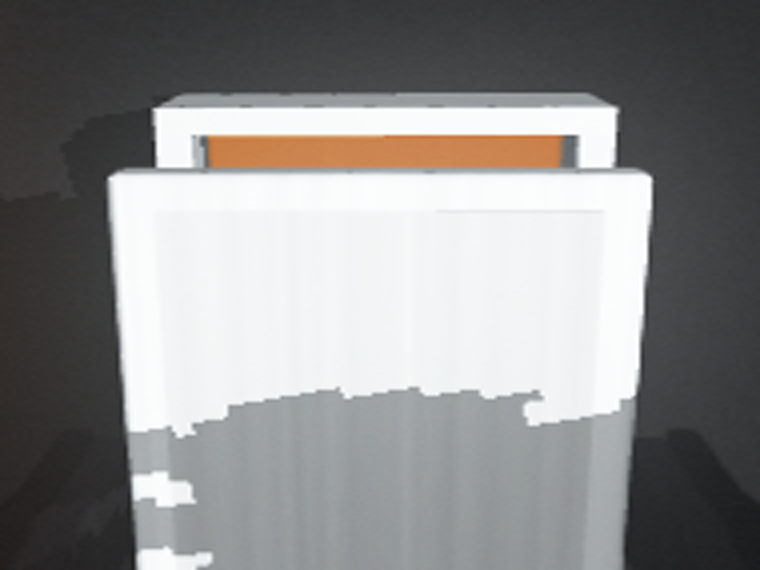

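Emit:
step_arm:
  rows:
    - [[0,0.4,0],[5,0.6,4],55]
    - [[0,0,0],[0,0,6],55]
    - [[0,0,0],[0,0,5],55]
    - [[0,0,0],[0,0,0],55]
    - [[0,0,0],[0,0,0],55]

```text
time: 27.77
position: [0.6127, -0.1399, 0.0264]
tool_rot: [-0.239, -3.131, 0.001]
ft_force: [0.2, -0.6, -2.1]
grip_width: 0.711
```

```bash
python3 - <<'E'
from h import *
togo(612.9,-140.6,14,-8.8)
E
```

```text
t=27.77 pos [ 612.7 -139.9   26.4] F [ 0.2 -0.6 -2.1] grip mm 61.9
turn deg (tool) [-0.  -0.1  0.1] | shift in target axes [-0.3 -0.7 12.4] | in present axes [-0.3 -0.7 12.4] q7 1.78
```

Emit:
step_arm:
  rows:
    - [[0,0,0],[-0.2,-0.6,2],55]
    - [[0,0,0],[0,0,3],55]
    - [[0,0,0],[0,0,3],55]
    - [[0,0,0],[0,0,3],55]
    - [[0,0,0],[0,0,0],55]

```text
time: 28.18
position: [0.6129, -0.1403, 0.0144]
tool_rot: [-0.238, -3.131, 0.0]
ft_force: [-0.0, 0.0, -1.6]
grip_width: 0.715
```

```bash
python3 - <<'E'
from h import *
togo(612.9,-140.6,14,-8.8)
E
```

```text
t=28.18 pos [ 612.9 -140.3   14.4] F [-0.   0.  -1.6] grip mm 62.2
turn deg (tool) [-0.  -0.1  0.1] | shift in target axes [-0.1 -0.3  0.4] | in present axes [-0.1 -0.3  0.4] q7 1.79
```

Emit:
step_arm:
  rows:
    - [[0,0,0],[0,0,1],55]
    - [[0,0,0],[0,0,0],87]
    - [[0,0,0],[0,0,0],87]
    - [[0,0,0],[0,0,0],87]
    - [[0,0,0],[0,0,0],87]
    - [[0,0,0],[0,0,0],87]
    - [[0,0,0],[0,0,-15],87]
    - [[0,0,0],[0,0,-25],87]
    - [[0,0,0],[0,0,-30],87]
    - [[0,0,0],[0,0,-25],87]
    - [[0,0,0],[0,0,-20],87]
    - [[0,0,0],[0,0,0],87]

```text
time: 29.18
position: [0.6121, -0.1404, 0.1321]
tool_rot: [-0.239, -3.128, 0.001]
ft_force: [0.7, 0.0, 0.8]
grip_width: 1.002
```

```bash
python3 - <<'E'
import h
from h import *
h.VTH=150
im=snap('wrist','w22.png')
tops(cams=('wrist',),ims={'wrist':im},xr=(0.3,0.75),yr=(-.3,.4)); lidplane(im,612,-141,20,20)
im=snap('scene','sc22.png');snap('side','si22.png');
togo(612.5,15.8,50,16.7)
E
```

```text
wrist c 460.5 -164.2 size 29.5 x 9.3 yaw 80.6 ztop 37.2
wrist c 619.7 128.4 size 70.2 x 4.6 yaw 2.9 ztop 29.2
wrist c 611.5 -140.6 size 108.2 x 62.7 yaw -8.6 ztop 37.6
plane n 2244 z0 37.7 tilt deg x 0.08 y -0.05 std 0.66
t=29.33 pos [ 609.  -139.4  126.7] F [-0.5  0.2 -1.2] grip mm 86.5
turn deg (tool) [  0.1  -0.7 -25.4] | shift in target axes [-47.9 147.6  76.7] | in present axes [ 19.1 154.   76.8] q7 1.74
```

View pics/w22.png

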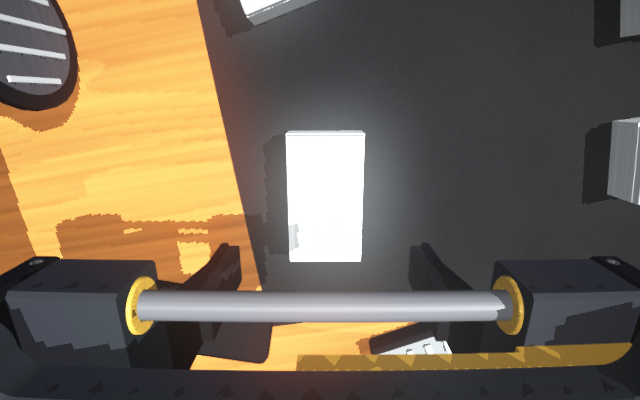

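View pics/sc22.png

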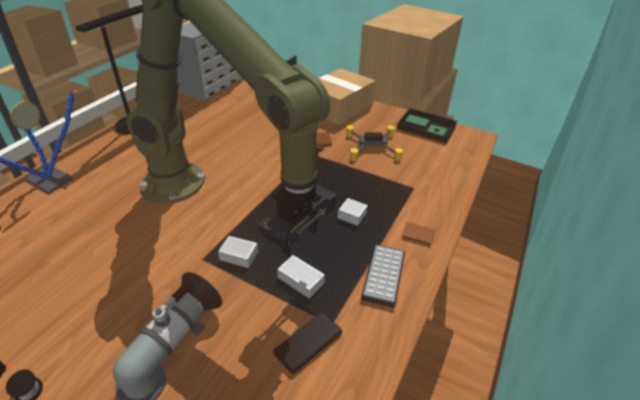

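View pics/si22.png

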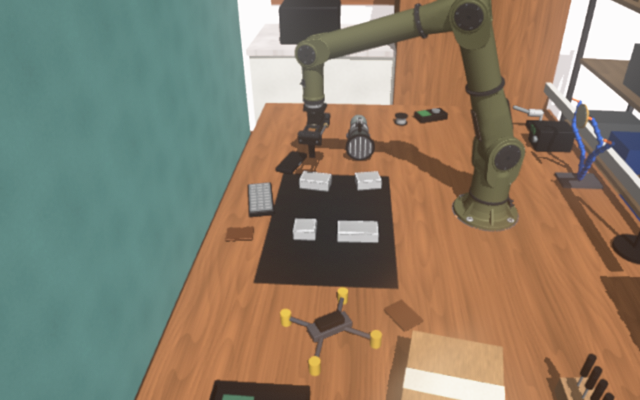

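```bash
python3 - <<'E'
from h import *
im=snap('scene'); P=cloud(im)
c=im['frame'][260:380,100:240]; cv2.imwrite('pics/lev.png',cv2.resize(c[:,:,::-1],None,fx=5,fy=5,interpolation=2))
im2=snap('side'); c=im2['frame'][100:170,320:400]; cv2.imwrite('pics/lev2.png',cv2.resize(c[:,:,::-1],None,fx=8,fy=8,interpolation=2))
m=(P[:,:,2]>0.112)&(P[:,:,2]<0.15)&(P[:,:,1]<-0.25)&(P[:,:,0]>0.2)&(P[:,:,0]<0.8)
uv=np.argwhere(m)[:,::-1]; print(len(uv))
for u,v in uv[::max(1,len(uv)//40)]: print((u,v),(P[v,u]*1000).round(0),im['frame'][v,u])
E
```

```text
785
(np.int64(186), np.int64(272)) [ 409. -332.  114.] [111  75  48]
(np.int64(196), np.int64(273)) [ 440. -328.  125.] [139  94  63]
(np.int64(191), np.int64(275)) [ 433. -338.  123.] [55 43 36]
(np.int64(197), np.int64(276)) [ 449. -334.  126.] [62 50 42]
(np.int64(202), np.int64(277)) [ 461. -330.  126.] [123  88  63]
(np.int64(187), np.int64(279)) [ 425. -346.  113.] [50 35 29]
(np.int64(186), np.int64(280)) [ 442. -361.  137.] [53 40 32]
(np.int64(205), np.int64(280)) [ 469. -330.  120.] [84 61 47]
(np.int64(202), np.int64(281)) [ 467. -338.  123.] [55 45 41]
(np.int64(197), np.int64(282)) [ 456. -344.  119.] [51 41 32]
(np.int64(189), np.int64(283)) [ 457. -365.  140.] [46 34 25]
(np.int64(208), np.int64(283)) [ 480. -333.  118.] [69 52 41]
(np.int64(199), np.int64(284)) [ 462. -345.  116.] [56 45 42]
(np.int64(187), np.int64(285)) [ 456. -371.  139.] [47 34 23]
(np.int64(209), np.int64(285)) [ 481. -333.  112.] [56 47 41]
(np.int64(199), np.int64(286)) [ 464. -348.  114.] [56 45 41]
(np.int64(200), np.int64(287)) [ 468. -348.  113.] [59 51 45]
(np.int64(182), np.int64(289)) [ 
[... 849 characters left out ...]

(np.int64(162), np.int64(310)) [ 454. -448.  137.] [156 154 152]
(np.int64(165), np.int64(311)) [ 462. -447.  137.] [127 127 123]
(np.int64(153), np.int64(313)) [ 443. -464.  137.] [171 166 162]
(np.int64(157), np.int64(314)) [ 454. -462.  139.] [97 94 92]
(np.int64(162), np.int64(315)) [ 463. -457.  137.] [153 152 150]
(np.int64(165), np.int64(316)) [ 465. -453.  129.] [85 81 79]
(np.int64(157), np.int64(318)) [ 456. -466.  132.] [123 121 118]
(np.int64(160), np.int64(319)) [ 461. -464.  129.] [108 107 104]
(np.int64(163), np.int64(320)) [ 462. -459.  119.] [92 88 87]
(np.int64(161), np.int64(322)) [ 457. -463.  113.] [73 72 68]
(np.int64(161), np.int64(324)) [ 462. -467.  114.] [59 55 54]
```

View pics/lev.png

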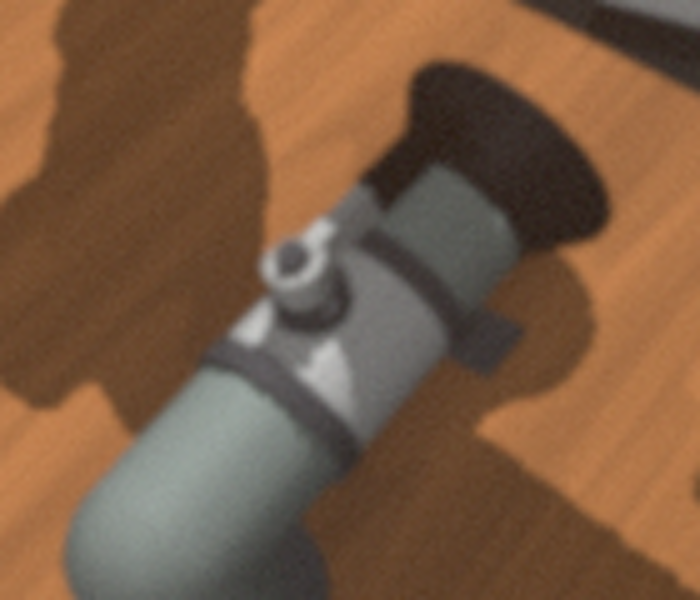

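View pics/lev2.png

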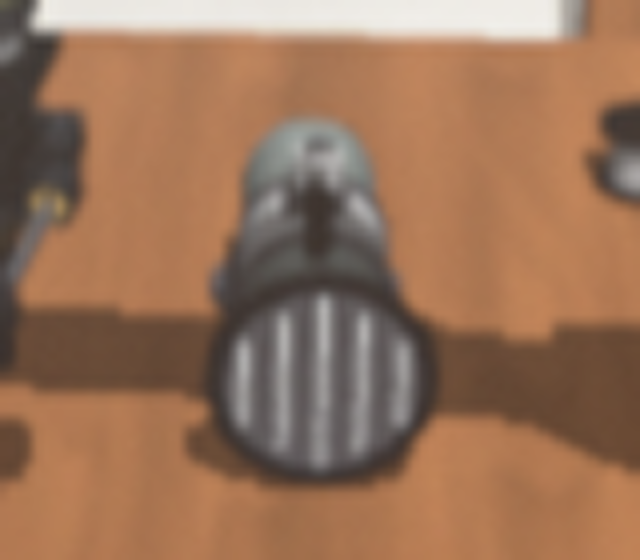

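```bash
python3 - <<'E'
from h import *
togo(490,-410,210,0)
E
```

```text
t=29.43 pos [ 608.2 -139.2  125.5] F [-0.3 -0.5 -0.3] grip mm 87.3
turn deg (tool) [-0.  -0.9 -8.7] | shift in target axes [ 118.2 -270.8  -84.5] | in present axes [  77.  -285.7  -83. ] q7 1.74
```

Emit:
step_arm:
  rows:
    - [[0,-0.9,-4.4],[0,0,-30],0]
    - [[0,0,-4.4],[5,-10,-30],0]
    - [[0,0,0],[14,-30,-12],0]
    - [[0,0,0],[14,-32,-12],0]
    - [[0,0,0],[14,-32,0],0]
    - [[0,0,0],[14,-32,0],0]
    - [[0,0,0],[14,-32,0],0]
    - [[0,0,0],[14,-32,0],0]
    - [[0,0,0],[14,-32,0],0]
    - [[0,0,0],[14,-32,0],0]
    - [[0,0,0],[0,0,0],0]
    - [[0,0,0],[0,0,0],0]

```text
time: 30.43
position: [0.4827, -0.4074, 0.1927]
tool_rot: [0.029, -3.111, -0.011]
ft_force: [0.6, 0.8, -0.5]
grip_width: 0.169
```

```bash
python3 - <<'E'
from h import *
im=snap('wrist','w23.png'); togo(490,-410,210,0)
P=cloud(im)
np.save('P23.npy',P)
E
```

```text
t=30.48 pos [ 481.6 -408.3  192.6] F [-1.9 -1.7  0.2] grip mm 10.8
turn deg (tool) [ 0.4 -1.8  1. ] | shift in target axes [ -8.4  -1.7 -17.4] | in present axes [ -7.8  -1.8 -17.6] q7 2.40
```

View pics/w23.png

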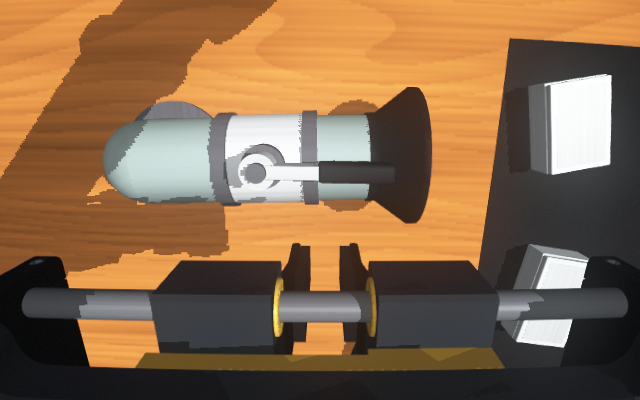

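```bash
python3 - <<'E'
from h import *
P=np.load('P23.npy')*1000
for u,v in [(256,173),(256,168),(290,172),(305,172),(325,172),(340,172),(360,172),(380,172),(392,173),(340,163),(340,182)]: print(u,v,P[v,u].round(0))
m=(P[:,:,2]>130)&(P[:,:,2]<146)&(P[:,:,1]<-350)&(P[:,:,1]>-480)
m&=np.add.outer(np.arange(400),np.zeros(640))<230
Q=P[m]; g=Q[Q[:,1]>-440]
print(len(Q)); c=np.polyfit(g[:,1],g[:,0],1); print('x=',c,'deg',np.degrees(np.arctan(c[0])), 'y',g[:,1].min(),g[:,1].max(),np.percentile(g[:,0],[2,98]))
t=P[(P[:,:,2]>96)&(P[:,:,2]<108)&(P[:,:,1]<-380)&(P[:,:,1]>-530)&m.__class__(m.shape) if False else (P[:,:,2]>96)&(P[:,:,2]<108)&(P[:,:,1]<-380)&(P[:,:,1]>-530)]
print('pipe top fit',np.polyfit(t[:,1],t[:,0],1),len(t))
E
```

```text
256 173 [ 449. -455.  141.]
256 168 [ 446. -455.  141.]
290 172 [ 449. -432.  137.]
305 172 [ 449. -422.  136.]
325 172 [ 448. -408.  138.]
340 172 [ 448. -397.  137.]
360 172 [ 448. -383.  138.]
380 172 [ 448. -370.  138.]
392 173 [ 448. -361.  139.]
340 163 [ 443. -397.  133.]
340 182 [ 455. -397.  139.]
3374
x= [-7.22657868e-03  4.45981861e+02] deg -0.41404525143890275 y -439.9831327967222 -358.0936518024964 [442.56318521 455.74928889]
pipe top fit [-7.90457032e-02  4.09800218e+02] 7544
```

Emit:
step_arm:
  rows:
    - [[0.4,-1.8,1],[20,2,0],0]
    - [[0,0,0],[25,2,0],0]
    - [[0,0,0],[16,1,0],0]
    - [[0,0,0],[0,0,10],0]
    - [[0,0,0],[0,0,15],0]
    - [[0,0,0],[0,0,0],0]
    - [[0,0,0],[0,0,0],0]

```text
time: 31.07
position: [0.4232, -0.3945, 0.1601]
tool_rot: [0.019, -3.136, -0.008]
ft_force: [-0.2, -0.4, 0.4]
grip_width: 0.001
```

```bash
python3 - <<'E'
from h import *
togo(420,-403,106,0)
E
```

```text
t=31.07 pos [ 423.2 -394.5  160.1] F [-0.2 -0.4  0.4] grip mm 0.1
turn deg (tool) [ 0.3 -0.3  0.7] | shift in target axes [ 3.2 -8.5 54.1] | in present axes [ 3.  -8.8 54. ] q7 2.41
```

Emit:
step_arm:
  rows:
    - [[0.3,-0.3,0.6],[3,-8.6,5],0]
    - [[0,0,0],[0,0,18],0]
    - [[0,0,0],[0,0,18],0]
    - [[0,0,0],[0,0,8],0]
    - [[0,0,0],[0,0,0],0]
    - [[0,0,0],[0,0,0],0]

```text
time: 31.57
position: [0.4253, -0.4042, 0.1095]
tool_rot: [-0.011, 3.139, -0.006]
ft_force: [0.0, -0.0, 0.9]
grip_width: 0.001
```

```bash
python3 - <<'E'
from h import *
togo(432,-400.5,106,0)
im=snap('wrist','w24.png'); snap('scene','sc24.png')
P=cloud(im)*1000
for v in range(236,270,4): print(v,[tuple(P[v,u].round(0).astype(int).tolist()) for u in range(296,352,10)])
E
```

```text
t=31.57 pos [ 425.3 -404.2  109.5] F [ 0.  -0.   0.9] grip mm 0.1
turn deg (tool) [-0.2  0.1  0.4] | shift in target axes [-6.7  3.7  3.5] | in present axes [-6.7  3.6  3.5] q7 2.45
236 [(423, -422, 97), (422, -416, 98), (424, -410, 94), (424, -404, 93), (424, -398, 94), (424, -392, 94)]
240 [(425, -422, 99), (424, -416, 100), (426, -410, 96), (426, -404, 96), (426, -398, 95), (426, -392, 96)]
244 [(426, -421, 102), (426, -415, 101), (428, -410, 96), (428, -404, 97), (414, -399, 129), (428, -392, 97)]
248 [(428, -421, 102), (414, -414, 134), (415, -409, 132), (415, -404, 132), (413, -399, 135), (430, -392, 98)]
252 [(431, -421, 102), (414, -413, 139), (415, -409, 137), (415, -404, 137), (413, -399, 140), (432, -392, 100)]
256 [(434, -421, 102), (414, -413, 144), (415, -408, 140), (415, -404, 140), (414, -399, 143), (434, -392, 100)]
260 [(435, -421, 104), (413, -413, 149), (415, -408, 145), (415, -404, 145), (413, -399, 148), (436, -392, 102)]
264 [(387, -412, 206), (387, -409, 205), (415, -408, 148), (415, -404, 150), (413, -399, 152), (387, -398, 205)]
268 [(387, -412, 208), (388, -409, 206), (415, -408, 153), (416, -404, 152), (415, -399, 153), (386, -399, 208)]
```

View pics/w24.png

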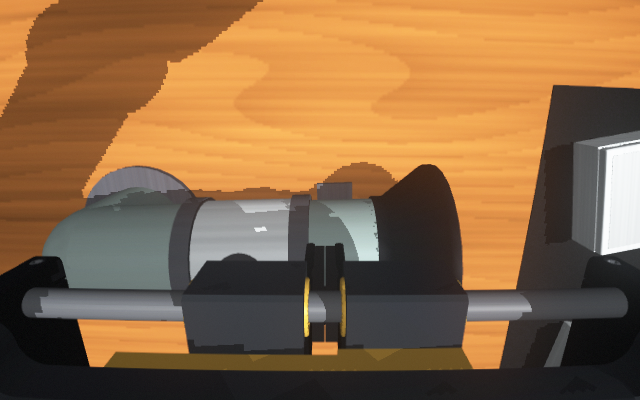

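Emit:
step_arm:
  rows:
    - [[-0.2,0.1,0.4],[0,2,5],0]
    - [[0,0,0],[-7,2,1],0]
    - [[0,0,0],[-7,2,0],0]
    - [[0,0,0],[-7,1,0],0]
    - [[0,0,0],[0,0,0],0]

```text
time: 32.08
position: [0.4462, -0.4003, 0.106]
tool_rot: [0.006, 3.141, -0.008]
ft_force: [0.3, -0.0, -0.4]
grip_width: 0.006
```

```bash
python3 - <<'E'
from h import *
togo(459,-398,105,0)
im=snap('scene','sc25.png')
c=im['frame'][250:350,120:240]; cv2.imwrite('pics/lev3.png',cv2.resize(c[:,:,::-1],None,fx=5,fy=5,interpolation=2))
E
```

```text
t=32.08 pos [ 446.2 -400.3  106. ] F [ 0.3 -0.  -0.4] grip mm 0.6
turn deg (tool) [-0.3  0.  -0.2] | shift in target axes [-12.8   2.3   1. ] | in present axes [-12.8   2.4   1. ] q7 2.42
```

View pics/lev3.png

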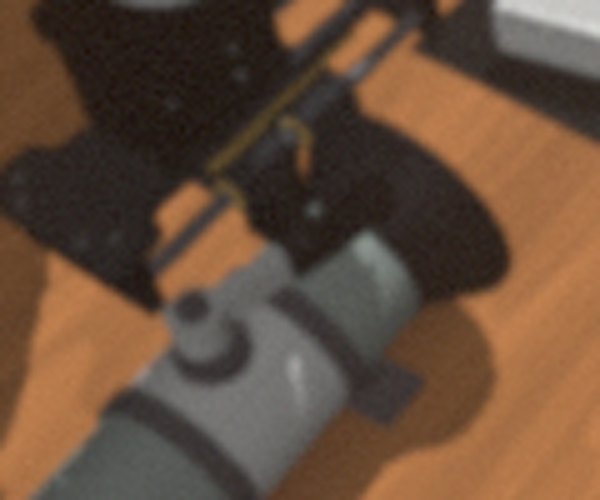

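Emit:
step_arm:
  rows:
    - [[-0.3,0,-0.2],[-8,1.5,0],0]
    - [[0,0,0],[-8,0,0],0]
    - [[0,0,0],[-8,-2,0],0]
    - [[0,0,0],[-7,-4,0],0]
    - [[0,0,0],[0,0,0],0]

```text
time: 32.55
position: [0.4763, -0.4047, 0.1054]
tool_rot: [-0.003, -3.137, -0.006]
ft_force: [-0.8, 0.3, 0.1]
grip_width: 0.006
```

```bash
python3 - <<'E'
from h import *
togo(486.7,-411,105,0)
im=snap('scene','sc26.png')
c=im['frame'][250:350,120:240]; cv2.imwrite('pics/lev4.png',cv2.resize(c[:,:,::-1],None,fx=5,fy=5,interpolation=2))
E
```

```text
t=32.55 pos [ 476.3 -404.7  105.4] F [-0.8  0.3  0.1] grip mm 0.6
turn deg (tool) [ 0.2 -0.3 -0.1] | shift in target axes [-10.4  -6.3   0.4] | in present axes [-10.4  -6.3   0.3] q7 2.42
```

View pics/lev4.png

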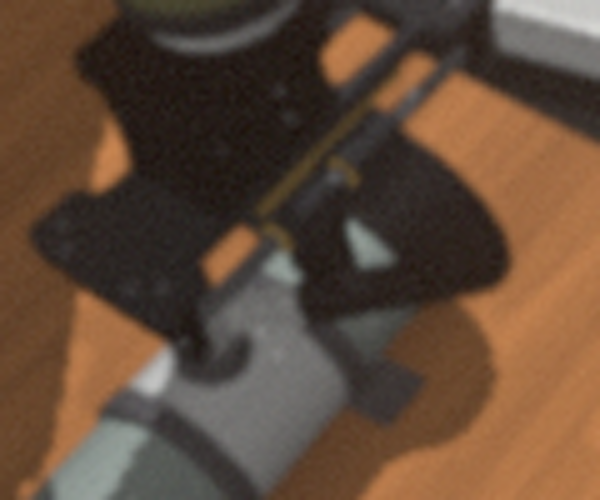

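Emit:
step_arm:
  rows:
    - [[0.2,-0.3,0],[-7,-5,0],0]
    - [[0,0,0],[-6,-6,0],0]
    - [[0,0,0],[-5,-8,0],0]
    - [[0,0,0],[-4,-8,0],0]
    - [[0,0,0],[0,0,0],0]

```text
time: 33.02
position: [0.5011, -0.4309, 0.1044]
tool_rot: [-0.001, 3.141, 0.008]
ft_force: [-0.7, 1.2, 0.3]
grip_width: 0.008
```

```bash
python3 - <<'E'
from h import *
togo(504,-439,105,0)
im=snap('scene','sc27.png'); im2=snap('side','si27.png')
c=im['frame'][250:350,120:240]; c2=im2['frame'][100:170,310:394]
cv2.imwrite('pics/lev5.png',np.hstack([cv2.resize(c[:,:,::-1],(400,333),interpolation=2),cv2.resize(c2[:,:,::-1],(400,333),interpolation=2)]))
E
```

```text
t=33.02 pos [ 501.1 -430.9  104.4] F [-0.7  1.2  0.3] grip mm 0.7
turn deg (tool) [0.3 0.1 0. ] | shift in target axes [-2.9 -8.1 -0.6] | in present axes [-2.9 -8.1 -0.6] q7 2.45
```

View pics/lev5.png

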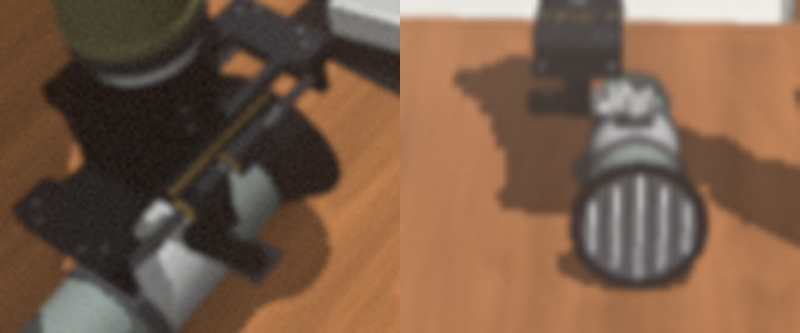

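Near the end. Push on to the stop, watching the force.

Emit:
step_arm:
  rows:
    - [[0.3,0,0],[-2,-6,0],0]
    - [[0,0,0],[0,-5,0],0]
    - [[0,0,0],[0,-3,0],0]

```text
time: 33.37
position: [0.5042, -0.4391, 0.1044]
tool_rot: [-0.006, 3.141, 0.015]
ft_force: [-5.7, 12.0, 7.2]
grip_width: 0.003
```

```bash
python3 - <<'E'
from h import *
togo(504,-442,105,0)
E
```

```text
t=33.37 pos [ 504.2 -439.1  104.4] F [-5.7 12.   7.2] grip mm 0.3
turn deg (tool) [0.6 0.  0.2] | shift in target axes [ 0.2 -2.9 -0.6] | in present axes [ 0.2 -2.9 -0.6] q7 2.47
```

Emit:
step_arm:
  rows:
    - [[0.4,0,0],[0,-4,0],0]
    - [[0,0,0],[0,8,0],0]
    - [[0,0,0],[0,10,-5],0]
    - [[0,0,0],[0,0,-30],0]
    - [[0,0,0],[0,0,-35],0]
    - [[0,0,0],[0,0,-20],0]
    - [[0,0,0],[0,0,0],0]

```text
time: 33.95
position: [0.5064, -0.4203, 0.1988]
tool_rot: [-0.011, 3.138, 0.012]
ft_force: [0.5, 0.3, -0.2]
grip_width: 0.006
```

```bash
python3 - <<'E'
from h import *
im=snap('wrist','w28.png'); togo(504,-442,105,0)
P=cloud(im)*1000
m=(P[:,:,2]>130)&(P[:,:,2]<146)&(P[:,:,1]<-410)&(P[:,:,1]>-500)&(P[:,:,0]>420)&(P[:,:,0]<560)
g=P[m]; g=g[g[:,0]>465]
if len(g)>20:
    c=np.polyfit(g[:,0],g[:,1],1); print(len(g),'slope deg',np.degrees(np.arctan(c[0])),'y at 449',np.polyval(c,449),g[:,0].max())
E
```

```text
t=34.00 pos [ 506.1 -419.8  197.4] F [-0.  -1.1  0.9] grip mm 0.6
turn deg (tool) [0.5 0.1 0.4] | shift in target axes [  2.1 -22.2  92.4] | in present axes [  2.5 -22.9  92.2] q7 2.41
1831 slope deg 2.1441996221021173 y at 449 -455.29291823540706 544.444814515196
```

View pics/w28.png

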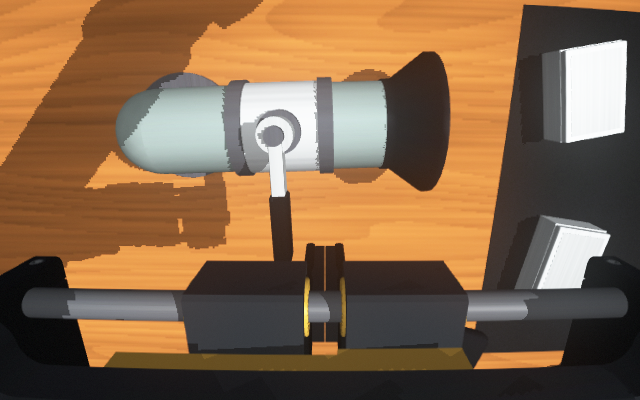

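```bash
python3 - <<'E'
from h import *
im=snap('wrist'); P=cloud(im)*1000
np.save('P28.npy',P)
P0=np.load('P23.npy')*1000
m=(P[:,:,2]>134)&(P[:,:,2]<143)&(P[:,:,1]<-425)&(P[:,:,1]>-490)&(P[:,:,0]>468)&(P[:,:,0]<545)
g=P[m]
for a in range(470,545,10):
    q=g[(g[:,0]>=a)&(g[:,0]<a+10)]
    if len(q): print(a,len(q),np.percentile(q[:,1],[3,50,97]).round(1))
m=(P0[:,:,2]>134)&(P0[:,:,2]<143)&(P0[:,:,1]<-355)&(P0[:,:,1]>-435)&(P0[:,:,0]>430)&(P0[:,:,0]<470)
g=P0[m]
for a in range(-435,-355,10):
    q=g[(g[:,1]>=a)&(g[:,1]<a+10)]
    if len(q): print(a,len(q),np.percentile(q[:,0],[3,50,97]).round(1))
# pipe axis: fit circle centre per y slice
for Q,n in ((P0,'before'),(P,'after')):
    L=[]
    for a in list(range(-520,-480,8))+list(range(-400,-380,5)):
        s=Q[(Q[:,:,1]>a)&(Q[:,:,1]<a+5)&(Q[:,:,2]>50)&(Q[:,:,2]<106)&(Q[:,:,0]>400)&(Q[:,:,0]<495)]
        if len(s)<20: continue
        # circle known R=37.5,zc=66 : x offset
        A=np.c_[2*s[:,0],2*s[:,2],np.ones(len(s))]; b=(s[:,0]**2+s[:,2]**2)
        c=np.linalg.lstsq(A,b,rcond=None)[0]; L.append((a+2.5,c[0],c[1],np.sqrt(c[2]+c[0]**2+c[1]**2)))
    L=np.array(L); print(n,L.round(1).tolist()); k=np.abs(L[:,3]-37.5)<2; print('axis yaw dx/dy deg',np.degrees(np.arctan(np.polyfit(L[k,0],L[k,1],1)[0])))
E
```

```text
470 201 [-459.3 -454.7 -450. ]
480 196 [-459.  -454.3 -449.6]
490 244 [-460.1 -453.8 -447.4]
500 251 [-460.2 -453.4 -447.2]
510 246 [-459.8 -453.  -446.7]
520 230 [-459.5 -452.6 -446.2]
530 226 [-459.1 -452.3 -445.8]
540 58 [-458.7 -452.2 -445.9]
-435 215 [444.8 449.5 454.5]
-425 210 [444.7 449.3 454.4]
-415 258 [443.1 449.1 455.6]
-405 301 [442.9 449.  456.3]
-395 285 [442.8 448.9 456. ]
-385 291 [442.6 448.6 455.6]
-375 280 [442.6 448.8 455.6]
-365 170 [442.8 448.9 455.5]
before [[-517.5, 451.9, 65.8, 37.1], [-509.5, 451.6, 65.7, 37.2], [-501.5, 451.1, 65.2, 37.6], [-493.5, 451.0, 65.1, 41.6], [-485.5, 451.0, 65.0, 40.3], [-397.5, 447.6, 65.6, 37.3], [-392.5, 447.5, 65.3, 37.4], [-387.5, 447.3, 65.1, 37.6], [-382.5, 447.1, 65.4, 37.4]]
axis yaw dx/dy deg -1.9939551088687661
after [[-517.5, 451.7, 65.4, 37.3], [-509.5, 451.5, 65.4, 37.3], [-501.5, 451.2, 65.4, 37.4], [-493.5, 450.9, 65.0, 41.6], [-485.5, 451.1, 65.1, 40.1], [-397.5, 447.6, 65.9, 37.0], [-392.5, 447.4, 65.7, 37.2], [-387.5, 447.2, 65.7, 37.1], [-382.5, 447.1, 65.8, 37.0]]
axis yaw dx/dy deg -1.9744457872904189
```

```bash
python3 - <<'E'
import h
from h import *
h.VTH=140
tops()
togo(611.5,-140.6,110,-8.6)
E
```

```text
scene c 451.1 160.4 size 130.7 x 67.1 yaw 2.1 ztop 39.3
scene c 622.8 158.5 size 69.9 x 65.9 yaw 1.1 ztop 39.3
scene c 416.1 -155.5 size 88.4 x 65.6 yaw 11.0 ztop 38.6
scene c 613.2 -141.5 size 110.2 x 64.6 yaw -8.7 ztop 38.6
side c 613.6 -135.8 size 107.9 x 68.7 yaw -8.5 ztop 39.4
side c 414.9 -149.6 size 88.9 x 67.7 yaw 10.9 ztop 39.5
side c 622.9 165.5 size 69.9 x 64.3 yaw 3.1 ztop 38.9
side c 449.2 169.3 size 127.4 x 68.5 yaw 3.0 ztop 39.0
t=34.15 pos [ 503.9 -417.9  192.3] F [0.9 0.2 0.2] grip mm 0.3
turn deg (tool) [ 0.8 -0.3  9. ] | shift in target axes [-64.9 290.2  82.3] | in present axes [-109.9  275.4   85.6] q7 2.41
```

Emit:
step_arm:
  rows:
    - [[0,0,0],[-5,10,0],87]
    - [[0,0,0],[-12,30,0],87]
    - [[0,0,0],[-13,33,0],87]
    - [[0,0,0],[-13,33,0],87]
    - [[0,0,0],[-13,33,5],87]
    - [[0,0,0],[-13,33,10],87]
    - [[0,0,0],[-13,33,10],87]
    - [[0,0,4.5],[-12,33,10],87]
    - [[0,0,4.5],[-10,20,10],87]
    - [[0,0,0],[0,0,15],87]
    - [[0,0,0],[0,0,0],87]
    - [[0,0,0],[0,0,0],87]

```text
time: 35.15
position: [0.6045, -0.1337, 0.114]
tool_rot: [-0.244, -3.101, -0.03]
ft_force: [0.1, -0.7, 0.2]
grip_width: 0.839
```

```bash
python3 - <<'E'
import h
from h import *
h.VTH=150
im=snap('wrist','w29.png')
tops(cams=('wrist',),ims={'wrist':im},xr=(0.3,0.75),yr=(-.3,.4))
togo(611.5,-140.6,40,-8.6)
E
```

```text
wrist c 457.9 -155.7 size 51.0 x 16.0 yaw 80.6 ztop 37.4
wrist c 611.6 -140.5 size 108.9 x 62.5 yaw -8.6 ztop 37.6
t=35.20 pos [ 603.9 -134.1  113.6] F [-0.8  0.7 -0.5] grip mm 76.5
turn deg (tool) [ 1.  -1.9 -0.4] | shift in target axes [-8.5 -5.3 73.6] | in present axes [-11.   -6.5  73.2] q7 1.76
```

Emit:
step_arm:
  rows:
    - [[1,-1.9,-0.4],[-10,-6.5,10],87]
    - [[0,0,0],[0,0,20],87]
    - [[0,0,0],[0,0,15],87]
    - [[0,0,0],[0,0,0],87]
    - [[0,0,0],[0,0,0],87]

```text
time: 35.62
position: [0.6128, -0.1492, 0.0708]
tool_rot: [0.248, 3.126, -0.007]
ft_force: [0.3, -1.3, 1.0]
grip_width: 1.0
```

```bash
python3 - <<'E'
from h import *
togo(611.6,-140.5,10,-8.6)
E
```

```text
t=35.62 pos [ 612.8 -149.2   70.8] F [ 0.3 -1.3  1. ] grip mm 87.0
turn deg (tool) [-0.2  0.3 -0.5] | shift in target axes [ 2.4  8.4 60.8] | in present axes [ 2.9  8.6 60.8] q7 1.78
```

Emit:
step_arm:
  rows:
    - [[-0.2,0.3,-0.5],[2.8,8.5,5],87]
    - [[0,0,0],[0,0,15],87]
    - [[0,0,0],[0,0,0],87]
    - [[0,0,0],[0,0,0],87]

```text
time: 35.95
position: [0.6131, -0.1421, 0.055]
tool_rot: [0.239, 3.126, 0.0]
ft_force: [-0.1, 0.1, 1.2]
grip_width: 1.001
```

```bash
python3 - <<'E'
from h import *
togo(611.6,-140.5,-13,-8.6)
E
```

```text
t=35.95 pos [ 613.1 -142.1   55. ] F [-0.1  0.1  1.2] grip mm 87.1
turn deg (tool) [ 0.   0.4 -0.1] | shift in target axes [ 1.8  1.4 68. ] | in present axes [ 2.2  1.4 67.9] q7 1.78
```

Emit:
step_arm:
  rows:
    - [[0,0.4,-0.1],[2.2,1.4,10],87]
    - [[0,0,0],[0,0,12],87]
    - [[0,0,0],[0,0,12],87]
    - [[0,0,0],[0,0,12],87]
    - [[0,0,0],[0,0,8],87]
    - [[0,0,0],[0,0,4],87]
    - [[0,0,0],[0,0,0],87]

```text
time: 36.53
position: [0.612, -0.1397, -0.0071]
tool_rot: [0.235, 3.132, 0.002]
ft_force: [-0.2, 0.2, -0.3]
grip_width: 0.998
```

```bash
python3 - <<'E'
from h import *
togo(611.6,-140.5,-13,-8.6)
E
```

```text
t=36.53 pos [ 612.  -139.7   -7.1] F [-0.2  0.2 -0.3] grip mm 86.8
turn deg (tool) [0.1 0.  0. ] | shift in target axes [ 0.3 -0.8  5.9] | in present axes [ 0.3 -0.9  5.9] q7 1.81
```

Emit:
step_arm:
  rows:
    - [[0,0,0],[0.3,-0.8,5],87]
    - [[0,0,0],[0,0,1],60]
    - [[0,0,0],[0,0,0],55]
    - [[0,0,0],[0,0,0],55]
    - [[0,0,0],[0,0,0],55]
    - [[0,0,0],[0,0,0],55]
    - [[0,0,0],[0,0,0],55]
    - [[0,0,0],[0,0,0],55]
    - [[0,0,0],[0,0,0],55]
  grip_force: 45

```text
time: 37.28
position: [0.6118, -0.1407, -0.0135]
tool_rot: [0.235, 3.132, 0.002]
ft_force: [0.2, 0.3, -2.0]
grip_width: 0.733
```

```bash
python3 - <<'E'
from h import *
togo(449,163,110,1.0)
E
```

```text
t=37.28 pos [ 611.8 -140.7  -13.5] F [ 0.2  0.3 -2. ] grip mm 63.8
turn deg (tool) [ 0.1  0.1 -9.6] | shift in target axes [ 157.5  306.5 -123.5] | in present axes [ 206.3  276.1 -123.4] q7 1.82
```

Emit:
step_arm:
  rows:
    - [[0,0,0],[0,0,-10],55]
    - [[0,0,0],[0,0,-25],55]
    - [[0,0,0],[0,0,-35],55]
    - [[0,0,0],[0,0,-35],55]
    - [[0,0,-5],[0,0,-20],55]
    - [[0,0,-4.7],[6,12,-8],55]
    - [[0,0,0],[13,25,0],55]
    - [[0,0,0],[16,31,0],55]
    - [[0,0,0],[16,31,0],55]
    - [[0,0,0],[16,31,0],55]
    - [[0,0,0],[16,31,0],55]
    - [[0,0,0],[16,31,0],55]

```text
time: 38.28
position: [0.5062, 0.0427, 0.1313]
tool_rot: [-0.01, 3.138, -0.01]
ft_force: [0.3, 0.7, -1.8]
grip_width: 0.733
```

```bash
python3 - <<'E'
from h import *
togo(449,163,100,1.0)
E
```

```text
t=38.28 pos [506.2  42.7 131.3] F [ 0.3  0.7 -1.8] grip mm 63.8
turn deg (tool) [-0.4  0.2 -0.7] | shift in target axes [ 55.1 121.2  31.3] | in present axes [ 56.6 120.8  30.3] q7 1.46
```

Emit:
step_arm:
  rows:
    - [[-0.4,0.2,-0.7],[14,28,0],55]
    - [[0,0,0],[14,30,0],55]
    - [[0,0,0],[14,30,0],55]
    - [[0,0,0],[10,22,5],55]
    - [[0,0,0],[0,0,10],55]
    - [[0,0,0],[0,0,10],55]
    - [[0,0,0],[0,0,0],55]
    - [[0,0,0],[0,0,0],55]

```text
time: 38.95
position: [0.4442, 0.1631, 0.1099]
tool_rot: [-0.044, 3.139, 0.011]
ft_force: [-0.5, -0.1, -2.5]
grip_width: 0.731
```

```bash
python3 - <<'E'
from h import *
togo(449,163,60,1.0)
E
```

```text
t=38.95 pos [444.2 163.1 109.9] F [-0.5 -0.1 -2.5] grip mm 63.6
turn deg (tool) [0.4 0.2 0.6] | shift in target axes [-4.8 -0.2 49.9] | in present axes [-4.6 -0.6 49.9] q7 1.20
```

Descend to ~8 mm above XL's lid.

Emit:
step_arm:
  rows:
    - [[0.4,0.2,0.6],[-4.6,-0.6,10],55]
    - [[0,0,0],[0,0,18],55]
    - [[0,0,0],[0,0,15],55]
    - [[0,0,0],[0,0,10],55]
    - [[0,0,0],[0,0,0],55]
    - [[0,0,0],[0,0,0],55]

```text
time: 39.45
position: [0.4544, 0.1553, 0.0574]
tool_rot: [-0.005, 3.139, -0.003]
ft_force: [0.1, 0.5, -2.4]
grip_width: 0.733
```

```bash
python3 - <<'E'
from h import *
im=snap('wrist','w30.png'); togo(449,163,25,1.0)
f=cv2.imread('pics/w30.png'); cv2.imwrite('pics/w30c.png',cv2.resize(f[90:370,220:440],None,fx=3,fy=2,interpolation=2))
E
```

```text
t=39.50 pos [454.3 155.2  57.5] F [ 0.1 -1.3 -2. ] grip mm 63.5
turn deg (tool) [-0.1  0.2 -0.8] | shift in target axes [ 5.2  7.9 32.5] | in present axes [ 5.4  7.8 32.5] q7 1.21
```

View pics/w30c.png

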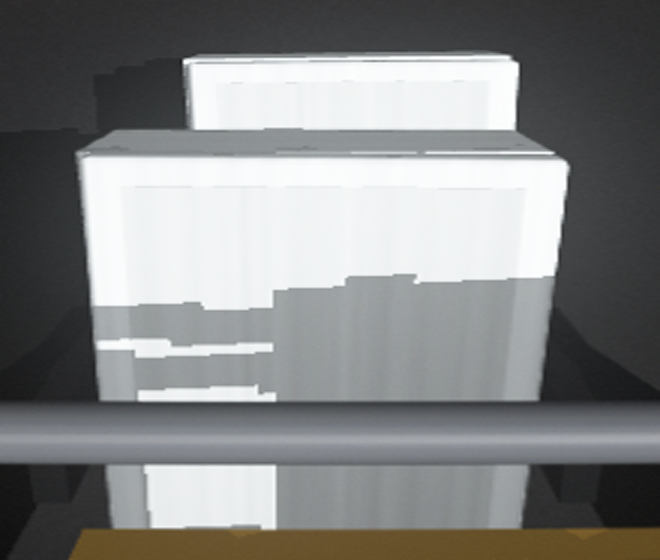

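Emit:
step_arm:
  rows:
    - [[-0.1,0.2,-0.7],[5.3,7.8,4],55]
    - [[0,0,0],[0,0,8],55]
    - [[0,0,0],[0,0,5],55]
    - [[0,0,0],[0,0,0],55]
    - [[0,0,0],[0,0,0],55]

```text
time: 39.92
position: [0.4503, 0.1648, 0.0414]
tool_rot: [-0.027, 3.138, 0.004]
ft_force: [0.3, 1.0, -2.7]
grip_width: 0.732
```

```bash
python3 - <<'E'
from h import *
im=snap('wrist','w31.png'); togo(449,163,25,1.0)
f=cv2.imread('pics/w31.png'); cv2.imwrite('pics/w31c.png',cv2.resize(f[90:370,220:440],None,fx=3,fy=2,interpolation=2))
P=cloud(im)*1000
m=mask_metal(im)>0
A=P[m&(P[:,:,2]>33)&(P[:,:,2]<41)]; print('XL top: x',np.percentile(A[:,0],[1,99]),'y',np.percentile(A[:,1],[1,99]))
B=P[m&(P[:,:,2]>70)&(P[:,:,2]<115)]
zt=np.percentile(B[:,2],80); B=B[np.abs(B[:,2]-zt)<3]; print('L top z',zt,'x',np.percentile(B[:,0],[.5,99]),'y',np.percentile(B[:,1],[.5,99.5]))
E
```

```text
t=39.97 pos [450.2 164.8  41.4] F [ 0.5  0.9 -3.6] grip mm 63.7
turn deg (tool) [ 0.1  0.2 -0. ] | shift in target axes [ 1.2 -1.8 16.4] | in present axes [ 1.3 -1.8 16.4] q7 1.22
XL top: x [384.62593734 397.5656062 ] y [131.14458572 192.63082697]
L top z 92.95571459842208 x [394.59318686 479.05586974] y [133.94078547 195.78064714]
```

View pics/w31c.png

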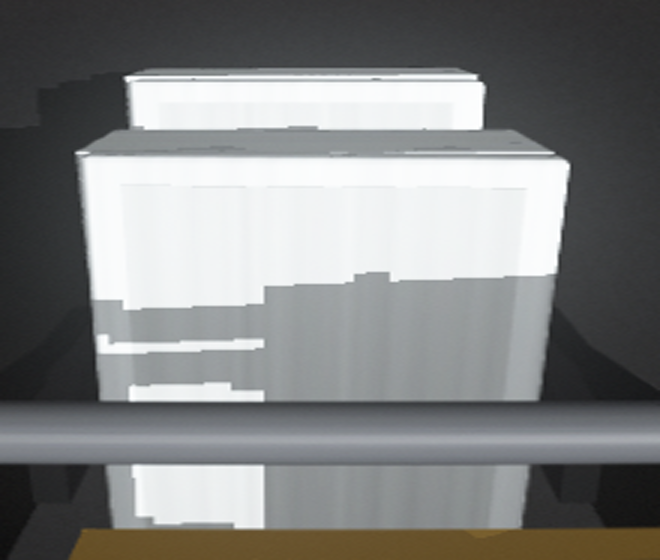

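Emit:
step_arm:
  rows:
    - [[0.1,0.2,0],[0.9,-1.9,2],55]
    - [[0,0,0],[0,0,4],55]
    - [[0,0,0],[0,0,3],55]
    - [[0,0,0],[0,0,0],55]

```text
time: 40.3
position: [0.4498, 0.1628, 0.0322]
tool_rot: [-0.027, 3.141, 0.002]
ft_force: [0.7, 0.1, -3.0]
grip_width: 0.733
```

```bash
python3 - <<'E'
from h import *
togo(449.3,162.9,25,1.0)
E
```

```text
t=40.30 pos [449.8 162.8  32.2] F [ 0.7  0.1 -3. ] grip mm 63.8
turn deg (tool) [ 0.1  0.  -0. ] | shift in target axes [0.5 0.1 7.2] | in present axes [0.5 0.1 7.2] q7 1.22
```

Emit:
step_arm:
  rows:
    - [[0,0,0],[0.4,0,2],55]
    - [[0,0,0],[0,0,2.5],55]
    - [[0,0,0],[0,0,2],55]
    - [[0,0,0],[0,0,0],55]

```text
time: 40.63
position: [0.4494, 0.1627, 0.0248]
tool_rot: [-0.026, 3.141, 0.002]
ft_force: [0.5, 0.2, -3.4]
grip_width: 0.728
```

```bash
python3 - <<'E'
from h import *
togo(449.3,162.9,24.5,1.0)
E
```

```text
t=40.63 pos [449.4 162.7  24.8] F [ 0.5  0.2 -3.4] grip mm 63.3
turn deg (tool) [ 0.1  0.  -0. ] | shift in target axes [0.1 0.2 0.3] | in present axes [0.1 0.2 0.3] q7 1.23
```

Emit:
step_arm:
  rows:
    - [[0,0,0],[0,0,1],55]
    - [[0,0,0],[0,0,0.6],55]
    - [[0,0,0],[0,0,0],55]

```text
time: 40.88
position: [0.4497, 0.1628, 0.0247]
tool_rot: [0.026, -3.141, -0.002]
ft_force: [0.5, 0.4, -2.2]
grip_width: 0.735
```

```bash
python3 - <<'E'
from h import *
togo(449.3,162.9,24.5,1.0)
E
```

```text
t=40.88 pos [449.7 162.8  24.7] F [ 0.5  0.4 -2.2] grip mm 64.0
turn deg (tool) [ 0.1 -0.  -0. ] | shift in target axes [0.4 0.1 0.2] | in present axes [0.4 0.1 0.2] q7 1.23
```

Emit:
step_arm:
  rows:
    - [[0,0,0],[0,0,0],87]
    - [[0,0,0],[0,0,0],87]
    - [[0,0,0],[0,0,0],87]
    - [[0,0,0],[0,0,0],87]
    - [[0,0,0],[0,0,0],87]
    - [[0,0,0],[0,0,0],87]
    - [[0,0,0],[0,0,-15],87]
    - [[0,0,0],[0,0,-25],87]
    - [[0,0,0],[0,0,-30],87]
    - [[0,0,0],[0,0,-30],87]
    - [[0,0,0],[0,0,-15],87]
    - [[0,0,0],[0,0,0],87]

```text
time: 41.88
position: [0.4497, 0.1625, 0.1439]
tool_rot: [0.026, -3.141, -0.001]
ft_force: [0.4, 0.0, -0.1]
grip_width: 1.0
```

```bash
python3 - <<'E'
import h
from h import *
h.VTH=130
im=snap('wrist','w32.png'); 
tops(cams=('wrist',),ims={'wrist':im}); lidplane(im,449,163,40,20,(0.06,0.09))
P=cloud(im)*1000
m=mask_metal(im)>0
A=P[m&(P[:,:,2]>33)&(P[:,:,2]<41)&(P[:,:,0]<520)]; print('XL top: x',np.percentile(A[:,0],[1,99]),'y',np.percentile(A[:,1],[1,99]))
togo(413.1,-154.4,120,11.3)
E
```

```text
wrist c 431.1 -115.9 size 51.4 x 19.3 yaw -14.4 ztop 36.9
wrist c 448.0 163.2 size 109.0 x 62.7 yaw 0.4 ztop 75.6
wrist c 608.6 159.8 size 63.0 x 49.0 yaw -88.9 ztop 37.4
plane n 5348 z0 75.7 tilt deg x -0.03 y -0.06 std 0.66
XL top: x [384.40533487 451.85176358] y [-128.57724897  192.33707101]
t=41.93 pos [449.2 162.3 142.7] F [-0.2  0.8 -0.1] grip mm 86.9
turn deg (tool) [  0.   -0.1 -10.4] | shift in target axes [  97.5 -303.5   22.7] | in present axes [  41.3 -316.1   22.7] q7 1.18
```

View pics/w32.png

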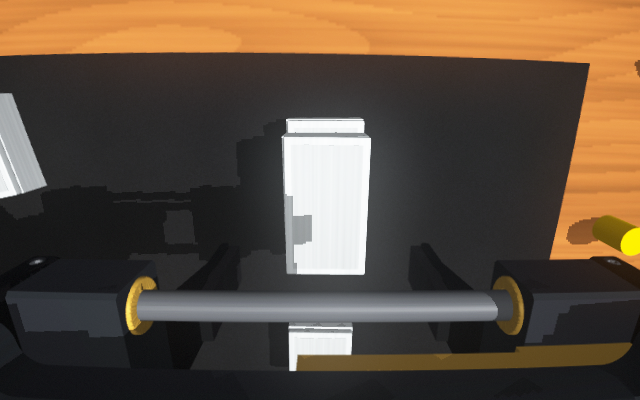

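Emit:
step_arm:
  rows:
    - [[0,0,0],[-3,-20,0],87]
    - [[0,0,0],[-3,-32,0],87]
    - [[0,0,0],[-2,-36,0],87]
    - [[0,0,0],[0,-36,0],87]
    - [[0,0,0],[0,-36,0],87]
    - [[0,0,0],[4,-36,0],87]
    - [[0,0,-5],[8,-36,0],87]
    - [[0,0,-5],[10,-36,0],87]
    - [[0,0,0],[12,-36,0],87]
    - [[0,0,0],[14,-20,0],87]
    - [[0,0,0],[0,0,5],87]
    - [[0,0,0],[0,0,0],87]

```text
time: 42.93
position: [0.4192, -0.1792, 0.1215]
tool_rot: [0.322, -3.105, 0.001]
ft_force: [-1.0, 1.0, -0.1]
grip_width: 1.001
```

```bash
python3 - <<'E'
import h
from h import *
h.VTH=170
im=snap('wrist','w33.png'); 
tops(cams=('wrist',),ims={'wrist':im},xr=(.3,.75),yr=(-.3,.4))
togo(413.1,-154.4,60,11.3)
E
```

```text
wrist c 413.4 -154.5 size 89.1 x 62.7 yaw 11.3 ztop 37.6
t=42.98 pos [ 419.1 -179.3  121.7] F [-0.6 -1.3 -0.5] grip mm 87.1
turn deg (tool) [ 0.  -1.1  0.6] | shift in target axes [ 1.  25.6 61.7] | in present axes [-0.5 25.6 61.8] q7 2.09
```

Emit:
step_arm:
  rows:
    - [[0,-1.1,0.6],[0,15,0],87]
    - [[0,0,0],[0,10,10],87]
    - [[0,0,0],[0,0,20],87]
    - [[0,0,0],[0,0,15],87]
    - [[0,0,0],[0,0,0],87]
    - [[0,0,0],[0,0,0],87]

```text
time: 43.48
position: [0.4143, -0.1452, 0.0711]
tool_rot: [0.329, -3.12, -0.003]
ft_force: [-0.2, -0.1, 0.0]
grip_width: 1.0
```

```bash
python3 - <<'E'
from h import *
togo(413.4,-154.5,-13,11.3)
E
```

```text
t=43.48 pos [ 414.3 -145.2   71.1] F [-0.2 -0.1  0. ] grip mm 87.0
turn deg (tool) [ 0.1 -0.2  0.7] | shift in target axes [ 2.7 -8.9 84.1] | in present axes [ 2.5 -9.  84. ] q7 2.04
```

Emit:
step_arm:
  rows:
    - [[0.1,-0.2,0.7],[2.5,-8.8,5],87]
    - [[0,0,0],[0,0,12],87]
    - [[0,0,0],[0,0,0],87]
    - [[0,0,0],[0,0,0],87]

```text
time: 43.82
position: [0.4154, -0.1543, 0.0543]
tool_rot: [-0.315, 3.125, -0.002]
ft_force: [0.3, -0.2, -0.4]
grip_width: 1.001
```

```bash
python3 - <<'E'
from h import *
togo(413.4,-154.5,-13,11.3)
E
```

```text
t=43.82 pos [ 415.4 -154.3   54.3] F [ 0.3 -0.2 -0.4] grip mm 87.1
turn deg (tool) [-0.1  0.1  0.2] | shift in target axes [ 2.   0.2 67.3] | in present axes [ 2.1  0.3 67.3] q7 2.07
```

Emit:
step_arm:
  rows:
    - [[-0.1,0.1,0.2],[2,0.2,10],87]
    - [[0,0,0],[0,0,14],87]
    - [[0,0,0],[0,0,14],87]
    - [[0,0,0],[0,0,12],87]
    - [[0,0,0],[0,0,8],87]
    - [[0,0,0],[0,0,3],87]
    - [[0,0,0],[0,0,0],87]

```text
time: 44.4
position: [0.4166, -0.1565, -0.0074]
tool_rot: [-0.305, 3.12, -0.002]
ft_force: [-1.7, -0.7, -0.3]
grip_width: 1.001
```

```bash
python3 - <<'E'
from h import *
togo(413.4,-154.5,-13,11.3)
E
```

```text
t=44.40 pos [ 416.6 -156.5   -7.4] F [-1.7 -0.7 -0.3] grip mm 87.1
turn deg (tool) [-0.1  0.4 -0.1] | shift in target axes [2.8 2.6 5.6] | in present axes [2.8 2.6 5.6] q7 2.16
```

Emit:
step_arm:
  rows:
    - [[-0.1,0.4,-0.1],[2.8,2.6,4.5],87]
    - [[0,0,0],[0,0,1],87]
    - [[0,0,0],[0,0,0],60]
    - [[0,0,0],[0,0,0],55]
    - [[0,0,0],[0,0,0],55]
    - [[0,0,0],[0,0,0],55]
    - [[0,0,0],[0,0,0],55]
    - [[0,0,0],[0,0,0],55]
    - [[0,0,0],[0,0,0],55]
    - [[0,0,0],[0,0,0],55]

```text
time: 45.23
position: [0.415, -0.1545, -0.0114]
tool_rot: [-0.309, 3.123, -0.0]
ft_force: [1.0, 0.7, -1.1]
grip_width: 0.733
```

```bash
python3 - <<'E'
from h import *
togo(449,163,140,1.0)
E
```

```text
t=45.23 pos [ 415.  -154.5  -11.4] F [ 1.   0.7 -1.1] grip mm 63.8
turn deg (tool) [-0.   0.2 10.3] | shift in target axes [ -39.6  316.9 -151.4] | in present axes [ -96.   304.6 -151.3] q7 2.17
```

Emit:
step_arm:
  rows:
    - [[0,0,0],[0,0,-12],55]
    - [[0,0,0],[0,0,-28],55]
    - [[0,0,0],[0,0,-35],55]
    - [[0,0,0],[0,0,-35],55]
    - [[0,0,0],[-10,5,-25],55]
    - [[0,0,5],[-20,15,-10],55]
    - [[0,0,5],[-10,28,0],55]
    - [[0,0,0],[-5,34,0],55]
    - [[0,0,0],[0,34,0],55]
    - [[0,0,0],[0,34,0],55]
    - [[0,0,0],[0,34,0],55]
    - [[0,0,0],[0,34,0],55]

```text
time: 46.23
position: [0.4488, 0.0692, 0.1383]
tool_rot: [-0.013, -3.14, 0.001]
ft_force: [0.3, -0.4, -2.4]
grip_width: 0.733
```

```bash
python3 - <<'E'
from h import *
togo(450.3,163,110,0.8)
E
```

```text
t=46.23 pos [448.8  69.2 138.3] F [ 0.3 -0.4 -2.4] grip mm 63.7
turn deg (tool) [-0.1 -0.1 -1.3] | shift in target axes [-2.8 93.7 28.3] | in present axes [-0.7 93.8 28.2] q7 1.33
```

Emit:
step_arm:
  rows:
    - [[0,0,-1.3],[-1,25,0],55]
    - [[0,0,0],[-1,28,0],55]
    - [[0,0,0],[0,22,0],55]
    - [[0,0,0],[0,10,5],55]
    - [[0,0,0],[0,0,10],55]
    - [[0,0,0],[0,0,0],55]
    - [[0,0,0],[0,0,0],55]

```text
time: 46.82
position: [0.4455, 0.1643, 0.1185]
tool_rot: [0.043, -3.134, 0.003]
ft_force: [0.3, 0.1, -2.4]
grip_width: 0.731
```

```bash
python3 - <<'E'
from h import *
togo(450.3,163,90,0.8)
E
```

```text
t=46.82 pos [445.5 164.3 118.5] F [ 0.3  0.1 -2.4] grip mm 63.6
turn deg (tool) [-0.1 -0.4  0.8] | shift in target axes [-4.8 -1.4 28.5] | in present axes [-5.  -1.4 28.5] q7 1.19
```

Emit:
step_arm:
  rows:
    - [[-0.1,-0.4,0.8],[-5,-1.3,8],55]
    - [[0,0,0],[0,0,12],55]
    - [[0,0,0],[0,0,5],55]
    - [[0,0,0],[0,0,0],55]
    - [[0,0,0],[0,0,0],55]

```text
time: 47.23
position: [0.4522, 0.1548, 0.0908]
tool_rot: [0.001, 3.141, -0.004]
ft_force: [0.3, -0.2, -2.4]
grip_width: 0.73
```

```bash
cat >> h.py <<'E'
def align(im,zlow,zhi,xmax=560):
    P=cloud(im)*1000; m=mask_metal(im)>0
    m&=(np.abs(P[:,:,1]-163)<60)&(P[:,:,0]<xmax)
    A=P[m&(np.abs(P[:,:,2]-zlow)<3.5)]
    B=P[m&(np.abs(P[:,:,2]-zhi)<3.5)]
    print('low  x',np.percentile(A[:,0],[1,99]).round(1),'y',np.percentile(A[:,1],[1,99]).round(1),'mid y %.1f'%np.percentile(A[:,1],[1,99]).mean())
    print('high x',np.percentile(B[:,0],[.5,99.5]).round(1),'y',np.percentile(B[:,1],[.5,99.5]).round(1),'mid y %.1f'%np.percentile(B[:,1],[.5,99.5]).mean(),len(B))
E
python3 - <<'E'
from h import *
im=snap('wrist','w34.png'); togo(450.3,163,64.6,0.8)
s=status.get_state()['position'][2]*1000
align(im,76,s+11.4+38)
f=cv2.imread('pics/w34.png'); cv2.imwrite('pics/w34c.png',cv2.resize(f[90:370,220:440],None,fx=3,fy=2,interpolation=2))
E
```

```text
t=47.28 pos [452.2 154.7  90.9] F [-0.3  0.5 -2.2] grip mm 63.5
turn deg (tool) [-0.2  0.  -0.9] | shift in target axes [ 1.8  8.3 26.3] | in present axes [ 2.   8.3 26.3] q7 1.19
low  x [394.2 410.8] y [132.2 193.7] mid y 162.9
high x [404.1 483.5] y [123.7 185.5] mid y 154.6 20277
```

View pics/w34c.png

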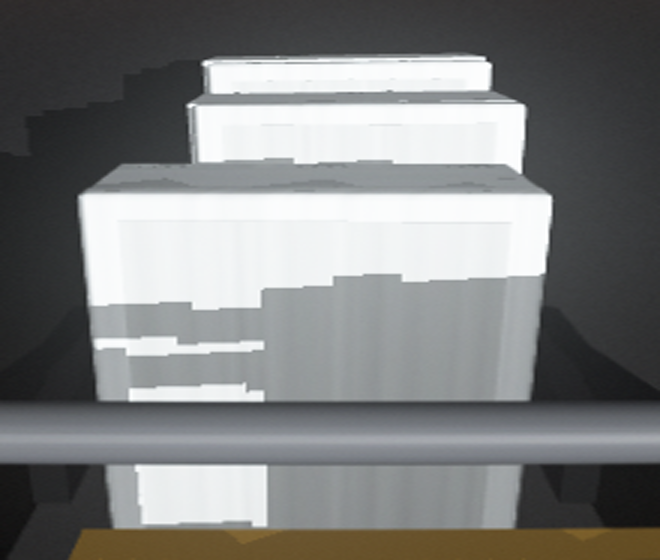

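Emit:
step_arm:
  rows:
    - [[-0.2,0,-0.9],[1.2,8.2,2],55]
    - [[0,0,0],[0,0,5],55]
    - [[0,0,0],[0,0,5],55]
    - [[0,0,0],[0,0,0],55]
    - [[0,0,0],[0,0,0],55]

```text
time: 47.7
position: [0.4523, 0.1643, 0.0793]
tool_rot: [-0.025, 3.138, 0.005]
ft_force: [0.3, 0.7, -3.3]
grip_width: 0.734
```

```bash
python3 - <<'E'
from h import *
im=snap('wrist','w35.png'); togo(451,163,64.6,0.8)
s=status.get_state()['position'][2]*1000
align(im,76,s+11.4+38)
E
```

```text
t=47.75 pos [452.1 164.3  79.2] F [ 0.2 -0.7 -2.3] grip mm 63.4
turn deg (tool) [0.2 0.2 0.1] | shift in target axes [ 1.1 -1.3 14.6] | in present axes [ 1.2 -1.4 14.6] q7 1.20
low  x [394.1 408.6] y [132.2 193.6] mid y 162.9
high x [404.  483.4] y [132.6 194.4] mid y 163.5 20275
```

Emit:
step_arm:
  rows:
    - [[0.2,0.2,0.1],[0.7,-0.7,3],55]
    - [[0,0,0],[0,0,4],55]
    - [[0,0,0],[0,0,3],55]
    - [[0,0,0],[0,0,0],55]

```text
time: 48.08
position: [0.4516, 0.1637, 0.0686]
tool_rot: [0.023, -3.141, 0.001]
ft_force: [0.2, -0.2, -2.7]
grip_width: 0.733
```

```bash
python3 - <<'E'
from h import *
togo(451.3,163.3,64.6,0.8)
E
```

```text
t=48.08 pos [451.6 163.7  68.6] F [ 0.2 -0.2 -2.7] grip mm 63.8
turn deg (tool) [-0. -0.  0.] | shift in target axes [ 0.3 -0.4  4. ] | in present axes [ 0.3 -0.4  4. ] q7 1.20
```

Emit:
step_arm:
  rows:
    - [[0,0,0],[0.3,-0.4,2.5],55]
    - [[0,0,0],[0,0,1.5],55]
    - [[0,0,0],[0,0,1],55]
    - [[0,0,0],[0,0,0],55]

```text
time: 48.42
position: [0.4515, 0.1633, 0.065]
tool_rot: [0.022, -3.141, 0.0]
ft_force: [0.1, -0.0, -3.2]
grip_width: 0.729
```

```bash
python3 - <<'E'
from h import *
togo(451.3,163.3,64.6,0.8)
E
```

```text
t=48.42 pos [451.5 163.3  65. ] F [ 0.1 -0.  -3.2] grip mm 63.5
turn deg (tool) [-0. -0.  0.] | shift in target axes [0.2 0.  0.4] | in present axes [0.2 0.  0.4] q7 1.21
```

Emit:
step_arm:
  rows:
    - [[0,0,0],[0.2,0,1],55]
    - [[0,0,0],[0,0,0.6],55]
    - [[0,0,0],[0,0,0],55]

```text
time: 48.67
position: [0.4518, 0.1634, 0.0647]
tool_rot: [-0.022, 3.141, 0.001]
ft_force: [-0.9, 0.5, -1.4]
grip_width: 0.729
```

```bash
python3 - <<'E'
from h import *
togo(451.3,163.3,64.6,0.8)
E
```

```text
t=48.67 pos [451.8 163.4  64.7] F [-0.9  0.5 -1.4] grip mm 63.5
turn deg (tool) [0. 0. 0.] | shift in target axes [ 0.5 -0.1  0.1] | in present axes [ 0.5 -0.1  0.1] q7 1.21
```

Contact; release and rise.

Emit:
step_arm:
  rows:
    - [[0,0,0],[0,0,0],87]
    - [[0,0,0],[0,0,0],87]
    - [[0,0,0],[0,0,0],87]
    - [[0,0,0],[0,0,0],87]
    - [[0,0,0],[0,0,0],87]
    - [[0,0,0],[0,0,0],87]
    - [[0,0,0],[0,0,-15],87]
    - [[0,0,0],[0,0,-25],87]
    - [[0,0,0],[0,0,-30],87]
    - [[0,0,0],[0,0,-30],87]
    - [[0,0,0],[0,0,-15],87]
    - [[0,0,0],[0,0,0],87]

```text
time: 49.67
position: [0.4508, 0.1628, 0.1822]
tool_rot: [0.022, -3.139, 0.003]
ft_force: [0.4, 0.2, 0.0]
grip_width: 1.0
```

```bash
python3 - <<'E'
import h
from h import *
h.VTH=130
im=snap('wrist','w36.png'); 
tops(cams=('wrist',),ims={'wrist':im}); lidplane(im,449,163,30,20,(0.1,0.125))
tops(cams=('scene','side'))
togo(621,160,120,0)
E
```

```text
wrist c 447.5 163.1 size 89.0 x 62.4 yaw 0.7 ztop 113.6
wrist c 628.4 160.1 size 63.2 x 51.5 yaw -89.1 ztop 37.5
plane n 4026 z0 113.7 tilt deg x 0.02 y -0.03 std 0.65
scene c 450.2 160.4 size 88.9 x 65.3 yaw 1.2 ztop 115.4
scene c 623.0 158.7 size 69.5 x 65.8 yaw -0.4 ztop 39.3
side c 448.3 170.9 size 85.9 x 71.2 yaw 1.8 ztop 115.3
side c 622.7 164.4 size 68.5 x 65.3 yaw 0.0 ztop 39.1
t=49.82 pos [448.5 161.8 178. ] F [-0.6 -0.6 -0.9] grip mm 87.2
turn deg (tool) [-0.3 -0.5  0.8] | shift in target axes [-172.5   -1.8   58. ] | in present axes [-172.9   -3.9   56.6] q7 1.17
```

View pics/w36.png

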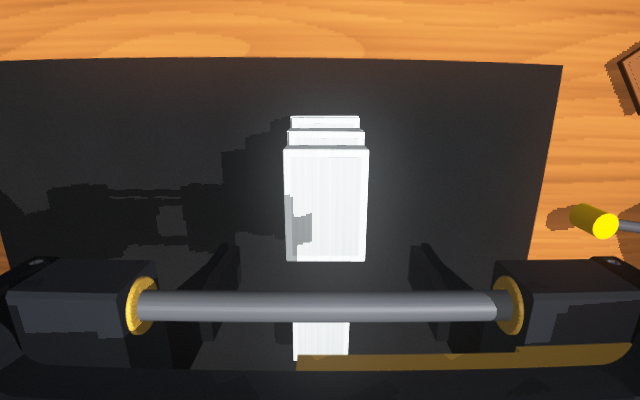

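Emit:
step_arm:
  rows:
    - [[-0.3,-0.5,0.8],[-20,-1,0],87]
    - [[0,0,0],[-35,-1,0],87]
    - [[0,0,0],[-38,0,0],87]
    - [[0,0,0],[-38,0,10],87]
    - [[0,0,0],[-35,0,15],87]
    - [[0,0,0],[-8,0,15],87]
    - [[0,0,0],[0,0,15],87]
    - [[0,0,0],[0,0,10],87]
    - [[0,0,0],[0,0,0],87]
    - [[0,0,0],[0,0,0],87]

```text
time: 50.65
position: [0.6182, 0.1568, 0.0871]
tool_rot: [0.004, -3.115, 0.018]
ft_force: [-0.1, 0.1, 0.0]
grip_width: 1.001
```

```bash
python3 - <<'E'
import h
from h import *
h.VTH=130
im=snap('wrist','w37.png'); 
tops(cams=('wrist',),ims={'wrist':im})
togo(621.2,160,60,0)
E
```

```text
wrist c 495.5 169.9 size 43.1 x 3.8 yaw -89.8 ztop 96.4
wrist c 621.2 159.9 size 69.4 x 62.6 yaw -0.0 ztop 37.6
wrist c 589.9 155.5 size 92.3 x 7.9 yaw -89.3 ztop 193.8
t=50.70 pos [617.8 156.8  87.1] F [-0.7 -0.4 -0.2] grip mm 87.2
turn deg (tool) [-0.7 -1.5  0.1] | shift in target axes [-3.4  3.2 27.1] | in present axes [-4.1  3.5 27. ] q7 1.39
```

Emit:
step_arm:
  rows:
    - [[-0.7,-1.5,0.1],[-4,3.4,10],87]
    - [[0,0,0],[0,0,15],87]
    - [[0,0,0],[0,0,0],87]
    - [[0,0,0],[0,0,0],87]

```text
time: 51.03
position: [0.6221, 0.1619, 0.0659]
tool_rot: [-0.003, 3.136, 0.008]
ft_force: [-0.2, -0.7, 0.6]
grip_width: 0.998
```

```bash
python3 - <<'E'
from h import *
togo(621.2,160,-13,0)
E
```

```text
t=51.03 pos [622.1 161.9  65.9] F [-0.2 -0.7  0.6] grip mm 86.8
turn deg (tool) [0.3 0.3 0.1] | shift in target axes [ 0.9 -1.9 78.9] | in present axes [ 1.3 -2.3 78.9] q7 1.39
```

Emit:
step_arm:
  rows:
    - [[0.3,0.3,0.1],[1.2,-2.2,12],87]
    - [[0,0,0],[0,0,15],87]
    - [[0,0,0],[0,0,15],87]
    - [[0,0,0],[0,0,12],87]
    - [[0,0,0],[0,0,10],87]
    - [[0,0,0],[0,0,4],87]
    - [[0,0,0],[0,0,0],87]

```text
time: 51.62
position: [0.6245, 0.1614, 0.0001]
tool_rot: [-0.002, 3.133, 0.004]
ft_force: [-1.0, -0.6, 0.6]
grip_width: 1.003
```

```bash
python3 - <<'E'
from h import *
togo(621.2,160,-13,0)
E
```

```text
t=51.62 pos [6.245e+02 1.614e+02 1.000e-01] F [-1.  -0.6  0.6] grip mm 87.2
turn deg (tool) [0.2 0.5 0.1] | shift in target axes [ 3.3 -1.4 13.1] | in present axes [ 3.4 -1.4 13.1] q7 1.41
```

Emit:
step_arm:
  rows:
    - [[0.2,0.5,0.1],[3.4,-1.4,5],87]
    - [[0,0,0],[0,0,5],87]
    - [[0,0,0],[0,0,2],87]
    - [[0,0,0],[0,0,0],87]

```text
time: 51.95
position: [0.6218, 0.1601, -0.0118]
tool_rot: [0.001, 3.141, -0.001]
ft_force: [0.6, -1.0, 0.4]
grip_width: 1.003
```

```bash
python3 - <<'E'
from h import *
togo(621.2,160,-13,0)
E
```

```text
t=51.95 pos [621.8 160.1 -11.8] F [ 0.6 -1.   0.4] grip mm 87.2
turn deg (tool) [-0.  0. -0.] | shift in target axes [ 0.6 -0.1  1.2] | in present axes [ 0.6 -0.1  1.2] q7 1.41
```

Emit:
step_arm:
  rows:
    - [[0,0,0],[0.6,0,1],60]
    - [[0,0,0],[0,0,0],55]
    - [[0,0,0],[0,0,0],55]
    - [[0,0,0],[0,0,0],55]
    - [[0,0,0],[0,0,0],55]
    - [[0,0,0],[0,0,0],55]
    - [[0,0,0],[0,0,0],55]
    - [[0,0,0],[0,0,0],55]

```text
time: 52.62
position: [0.622, 0.1603, -0.0118]
tool_rot: [0.001, 3.139, 0.0]
ft_force: [0.6, 0.1, -0.8]
grip_width: 0.729
```

```bash
python3 - <<'E'
from h import *
togo(449,163.1,140,0.8)
E
```

```text
t=52.62 pos [622.  160.3 -11.8] F [ 0.6  0.1 -0.8] grip mm 63.5
turn deg (tool) [ 0.   0.1 -0.8] | shift in target axes [ 173.     5.2 -151.8] | in present axes [ 172.6    2.7 -152.3] q7 1.41
```

Emit:
step_arm:
  rows:
    - [[0,0,0],[0,0,-12],55]
    - [[0,0,0],[0,0,-28],55]
    - [[0,0,0],[0,0,-36],55]
    - [[0,0,0],[0,0,-38],55]
    - [[0,0,0],[0,0,-36],55]
    - [[0,0,-0.8],[10,0,-20],55]
    - [[0,0,0],[25,1,0],55]
    - [[0,0,0],[33,1,0],55]
    - [[0,0,0],[33,1,0],55]
    - [[0,0,0],[30,0,0],55]
    - [[0,0,0],[0,0,0],55]
    - [[0,0,0],[0,0,0],55]

```text
time: 53.62
position: [0.4813, 0.1583, 0.1697]
tool_rot: [0.016, -3.137, 0.004]
ft_force: [0.3, -0.0, -2.8]
grip_width: 0.735
```

```bash
python3 - <<'E'
from h import *
togo(449.8,163.1,130,0.8)
E
```

```text
t=53.62 pos [481.3 158.3 169.7] F [ 0.3 -0.  -2.8] grip mm 63.9
turn deg (tool) [-0.1 -0.2 -0.2] | shift in target axes [31.5  5.3 39.7] | in present axes [31.3  5.3 39.9] q7 1.22
```

Emit:
step_arm:
  rows:
    - [[-0.1,-0.2,-0.2],[18,3,0],55]
    - [[0,0,0],[12,2,5],55]
    - [[0,0,0],[0,0,12],55]
    - [[0,0,0],[0,0,10],55]
    - [[0,0,0],[0,0,0],55]
    - [[0,0,0],[0,0,0],55]

```text
time: 54.12
position: [0.4535, 0.1614, 0.143]
tool_rot: [-0.016, 3.139, -0.0]
ft_force: [0.0, 0.2, -3.1]
grip_width: 0.734
```

```bash
python3 - <<'E'
from h import *
im=snap('wrist','w38.png'); togo(449.8,163.1,102.2,0.8)
s=status.get_state()['position'][2]*1000
align(im,114,s+11.8+38)
E
```

```text
t=54.17 pos [453.3 161.2 142.9] F [-0.   0.2 -4.9] grip mm 63.8
turn deg (tool) [-0.   0.1 -0.2] | shift in target axes [ 3.5  2.  40.7] | in present axes [ 3.6  2.  40.7] q7 1.18
low  x [403.8 428.1] y [132.  193.2] mid y 162.6
high x [415.5 483.6] y [130.  191.8] mid y 160.9 16170
```

Emit:
step_arm:
  rows:
    - [[0,0.1,-0.2],[1.5,2,5],55]
    - [[0,0,0],[0,0,10],55]
    - [[0,0,0],[0,0,10],55]
    - [[0,0,0],[0,0,3],55]
    - [[0,0,0],[0,0,0],55]
    - [[0,0,0],[0,0,0],55]

```text
time: 54.67
position: [0.4533, 0.1627, 0.1114]
tool_rot: [0.019, -3.141, 0.003]
ft_force: [0.3, 0.1, -2.0]
grip_width: 0.729
```

```bash
python3 - <<'E'
from h import *
im=snap('wrist','w39.png'); togo(451.8,163.1,102.2,0.8)
s=status.get_state()['position'][2]*1000
align(im,114,s+11.8+38)
f=cv2.imread('pics/w39.png'); cv2.imwrite('pics/w39c.png',cv2.resize(f[90:370,220:440],None,fx=3,fy=2,interpolation=2))
E
```

```text
t=54.72 pos [453.3 162.7 111.5] F [ 0.1 -0.2 -3.2] grip mm 63.6
turn deg (tool) [-0.1 -0.  -0.1] | shift in target axes [1.5 0.4 9.3] | in present axes [1.5 0.5 9.3] q7 1.19
low  x [403.7 419.6] y [132.  193.1] mid y 162.6
high x [415.4 483.6] y [131.4 193.2] mid y 162.3 16146
```

View pics/w39c.png

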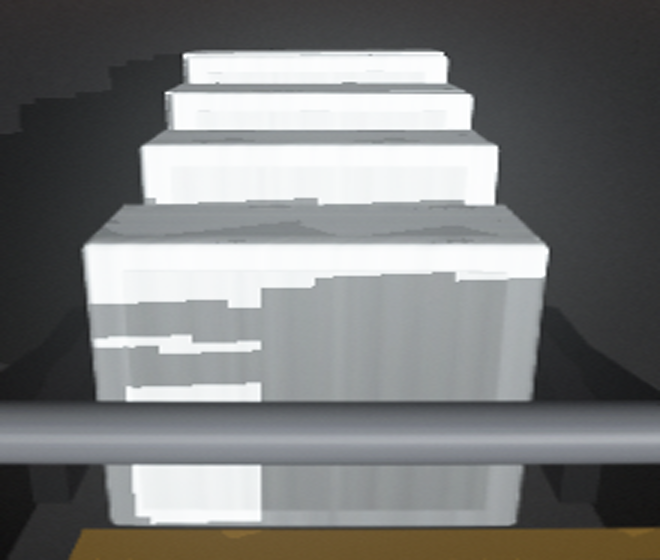

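Shift +1.5 in tool x, +0.6 in y, lower gently.

Emit:
step_arm:
  rows:
    - [[-0.1,0,-0.1],[1.5,0.6,1],55]
    - [[0,0,0],[0,0,3],55]
    - [[0,0,0],[0,0,2],55]
    - [[0,0,0],[0,0,0],55]

```text
time: 55.05
position: [0.4524, 0.1637, 0.106]
tool_rot: [-0.023, 3.14, 0.001]
ft_force: [-0.5, -0.3, -3.4]
grip_width: 0.729
```

```bash
python3 - <<'E'
from h import *
togo(451.8,163.1,102.2,0.8)
E
```

```text
t=55.05 pos [452.4 163.7 106. ] F [-0.5 -0.3 -3.4] grip mm 63.4
turn deg (tool) [0.1 0.1 0. ] | shift in target axes [ 0.6 -0.6  3.8] | in present axes [ 0.6 -0.6  3.8] q7 1.19
```

Emit:
step_arm:
  rows:
    - [[0,0.1,0],[0.6,-0.4,2],55]
    - [[0,0,0],[0,0,1.5],55]
    - [[0,0,0],[0,0,1.2],55]
    - [[0,0,0],[0,0,0.8],55]
    - [[0,0,0],[0,0,0],55]

```text
time: 55.47
position: [0.4523, 0.1636, 0.1023]
tool_rot: [-0.023, 3.14, 0.003]
ft_force: [0.3, 0.2, -2.9]
grip_width: 0.73
```

```bash
python3 - <<'E'
from h import *
togo(451.8,163.1,102.2,0.8)
E
```

```text
t=55.47 pos [452.3 163.6 102.3] F [ 0.3  0.2 -2.9] grip mm 63.5
turn deg (tool) [0.1 0.1 0. ] | shift in target axes [ 0.5 -0.5  0.1] | in present axes [ 0.5 -0.5  0.1] q7 1.20
```

Emit:
step_arm:
  rows:
    - [[0,0,0],[0,0,1],55]
    - [[0,0,0],[0,0,0.5],55]
    - [[0,0,0],[0,0,0],55]

```text
time: 55.72
position: [0.4527, 0.1637, 0.1022]
tool_rot: [-0.023, 3.14, 0.004]
ft_force: [-0.3, -0.4, -2.1]
grip_width: 0.728
```

```bash
python3 - <<'E'
from h import *
togo(451.8,163.1,102.2,0.8)
E
```

```text
t=55.72 pos [452.7 163.7 102.2] F [-0.3 -0.4 -2.1] grip mm 63.3
turn deg (tool) [0.1 0.1 0. ] | shift in target axes [ 0.9 -0.6 -0. ] | in present axes [ 0.9 -0.6 -0. ] q7 1.20
```

Emit:
step_arm:
  rows:
    - [[0,0,0],[0,0,0],87]
    - [[0,0,0],[0,0,0],87]
    - [[0,0,0],[0,0,0],87]
    - [[0,0,0],[0,0,0],87]
    - [[0,0,0],[0,0,0],87]
    - [[0,0,0],[0,0,0],87]
    - [[0,0,0],[0,0,-15],87]
    - [[0,0,0],[0,0,-25],87]
    - [[0,0,0],[0,0,-30],87]
    - [[0,0,0],[0,0,-30],87]
    - [[0,0,0],[0,0,-15],87]
    - [[0,0,0],[0,0,0],87]

```text
time: 56.72
position: [0.4521, 0.1631, 0.22]
tool_rot: [-0.022, 3.141, 0.002]
ft_force: [0.5, 0.3, -0.2]
grip_width: 0.996
```

```bash
python3 - <<'E'
import h
from h import *
h.VTH=130
im=snap('wrist','w40.png'); 
tops(cams=('wrist',),ims={'wrist':im}); lidplane(im,449,163,25,20,(0.14,0.165))
P=cloud(im)*1000; m=mask_metal(im)>0
for z in (38,76,114,152):
    A=P[m&(np.abs(P[:,:,2]-z)<4)&(np.abs(P[:,:,1]-163)<50)&(P[:,:,0]<440)]
    if len(A): print(z,len(A),'x',np.percentile(A[:,0],[.5]).round(1),'y',np.percentile(A[:,1],[1,99]).round(1),'mid',np.percentile(A[:,1],[1,99]).mean().round(1))
togo(451.8,163.1,102.2,0.8)
E
```

```text
wrist c 448.5 163.2 size 69.2 x 62.7 yaw 0.8 ztop 151.5
plane n 3377 z0 151.7 tilt deg x -0.03 y -0.04 std 0.66
38 619 x [385.] y [131.  193.2] mid 162.1
76 905 x [394.] y [132.2 193.9] mid 163.1
114 1286 x [403.7] y [131.4 193.2] mid 162.3
152 2915 x [414.7] y [132.1 193.7] mid 162.9
t=56.77 pos [451.8 163.  218.7] F [ 0.3 -0.5  0.5] grip mm 86.9
turn deg (tool) [ 0. -0.  0.] | shift in target axes [-0.000e+00  1.000e-01  1.165e+02] | in present axes [-1.000e-01  0.000e+00  1.165e+02] q7 1.17
```

View pics/w40.png

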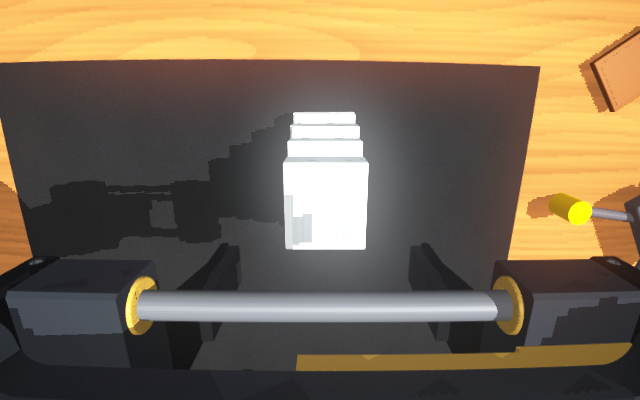

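```bash
python3 - <<'E'
from h import *
a=snap('scene'); b=snap('side')
c=a['frame'][100:400,120:440]; d=b['frame'][100:330,220:460]
cv2.imwrite('pics/fin.png',np.hstack([cv2.resize(c[:,:,::-1],(400,375),interpolation=2),cv2.resize(d[:,:,::-1],(391,375),interpolation=2)]))
E
```

```text
(no output)
```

View pics/fin.png

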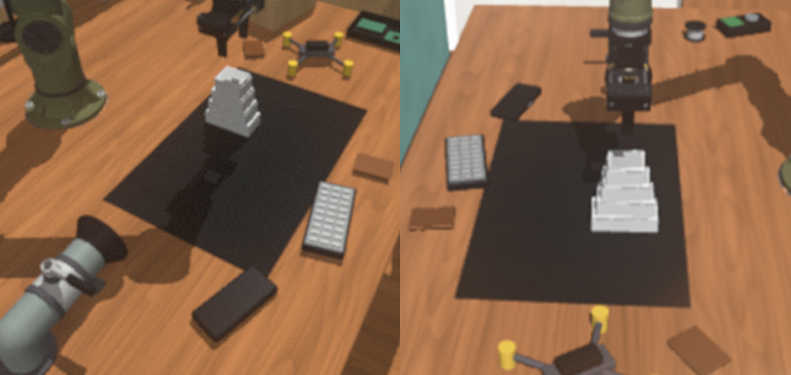

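The pile stands centred, the lever lies across the pipe, and the drone, bit case and power bank look where they were. The robot touches nothing, so I'm handing in.

```bash
python3 - <<'E'
from h import *
print(order.close_job())
E
```

```text
the job is handed in; nothing more can be done
None
```

The job is finished and handed in at about 57 s. All four boxes were present and are closed with their own lids. The damper was shut after the last lid went on, and the boxes are stacked 130, 110, 90, 70 mm on the longest box.

Last checks:
- **Lids:** each lid top measured 37.6–37.7 mm high on its box with tilt under 0.1°. They read flat, so I did not press down on them separately after release.
- **Damper:** I pushed the lever until the force rose to about 12 N against the stop. It then measured about 2.2° in world axes, against a duct yaw of 2.0°, so it is shut to within a few tenths of a degree.
- **Pile:** the top is at 151.7 mm (152 expected) and flat. Lid centres along x were 448.7, 448.0, 447.5 and 448.5 mm from bottom to top, and along y 162.8–163.2 mm, so everything is within about 1.5 mm.
- **Bystanders:** in the final pictures the drone, bit case, power bank and brown look-alikes look unmoved. That was by eye only; I did not measure it.

Two things disagreed with what I was told or first measured:
- **Fingertip position:** in the pictures the fingertips sat about 18.5 mm behind the reported tool point, not 8 mm ahead of it. My first grasp therefore closed above the 130 mm lid without touching it. I corrected for this from then on.
- **Knocked box:** the 90 mm box had been moved about 35 mm during the run, so I measured it again before closing it.

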